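Stow the crossover parts in the locking rack drawer

TASK

Pull the rack drawer out by its handle until it locks, then put every loose adapter, terminal plate and coil flat into a bay of its size: adapters in the long back bays, terminals and the coil in the square front bays, posts up, one to a bay. With all of them in, press the release pad to unlock the drawer and push it fully home without slamming it; leave the wax tin where it stands.

Things in the scene. Friction and masses are not known exactly. Their poses are not given: they have to be found in the camera images.
- rack: Low grey rack housing on the table, 205 mm deep, 372 mm wide, 96 mm high; fixed, a little turned from start to start. Origin at table height under the middle of the front edge of its top plate; x points to its back, y to its left (seen from the robot), z up. Ahead of the top plate two slide channels 47 mm high reach 78 mm forward, between y = 146 and 186 mm on either side.
- tray (a joint): How far the drawer is drawn out along the rack's -x, m: 0 home, 0.203 end stop. It starts anywhere from 0 to 0.03. From about 0.183 the spring latch rides over a catch (pull about 15 N in all), and at 0.196 it snaps up and locks the drawer out. Friction 2 N, a return spring of 30 N/m: let go before it locks, it slides back; once unlatched it creeps in by itself to about 0.07 and must be pushed the rest of the way.
- handle (a point): Middle of the round bar of the drawer's bow handle: bar 12 mm thick, 108 mm long along the rack's y, 70 mm above the table, 45 mm in front of the panel's face; free from above. Axes as the rack's; moves with the drawer. From it the bays' middles lie at x +92 mm, y +89, 0, -89 mm (three square bays, front row) and x +179 mm, y +67, -67 mm (two long bays, back row), floor 44 mm below.
- panel (a point): Middle of the upper edge of the drawer's front panel (284 mm wide, 7 mm thick, 16 to 84 mm above the table); moves with it; push here to rack +x. At home its face is 7 mm ahead of the top plate's edge. Square bays inside: 82 (x) x 85 mm (y); long bays 82 x 129 mm; walls 12 mm high, 4 mm thick; floor 58 mm below the panel's top. Locked out, the back row ends 27 mm ahead of the top plate.
- release (a joint): Travel of the release pad pressed down, m: 0 up, 0.009 fully down (1.8 N to start, 5 N at the bottom, spring return). More than 0.006 frees the locked drawer. It also dips by itself while the drawer is drawn over the catch.
- release_top (a point): Middle of the top of the black ribbed release pad (34 x 26 mm) on the right-hand slide channel, 56 mm above the table when up, 9 mm above the channel.
- adapter_1: Black mains adapter block, 90 (x) x 50 (y) x 32 (z) mm, about 0.2 kg; fits only a long bay, lengthwise. Origin in the middle of its underside. May be absent.
- terminal_1: Speaker terminal: black square plate 62 x 62 x 3 mm with two upright posts 13 mm thick, 13 mm either side of the middle along its y, tops 24 mm above its underside; 70 g. Can be pinched over both posts (39 mm along y). Origin in the middle of its underside. May be absent.
- adapter_2: Black mains adapter block, 90 (x) x 50 (y) x 32 (z) mm, about 0.2 kg; fits only a long bay, lengthwise. Origin in the middle of its underside. May be absent.
- terminal_2: Speaker terminal: black square plate 62 x 62 x 3 mm with two upright posts 13 mm thick, 13 mm either side of the middle along its y, tops 24 mm above its underside; 70 g. Can be pinched over both posts (39 mm along y). Origin in the middle of its underside. May be absent.
- coil: Crossover coil: flat spool 58 mm across, 22 mm high, axis upright, flanges below 12 and above 17 mm, about 0.16 kg. Origin in the middle of its underside. May be absent.
- wax_tin: Round tin of wax, 67 mm across, 64 mm high, standing among the parts; not to be put away, leave it where it stands. Origin in the middle of its underside.
Mind the look-alikes: they are no part of the job. Leave any pink or yellow look-alike of the adapter_1 alone. Leave any purple look-alike of the terminal_2 alone.

How it is judged (in metres and radians):
On the way, in this order (a step that is already met when the one before it is completed fails the run):
1. the drawer is drawn out and locked, latch up (value of joint tray above 0.19 m and value of joint release below 0.002 m), for 0.3 s.
2. every part present lies in a bay of its size, released, with the drawer still locked out (all of step 1 and ((x of adapter_1 in the frame of handle between 0.149 and 0.209 m and y of adapter_1 in the frame of handle between 0.027 and 0.107 m and z of adapter_1 in the frame of handle between -0.05 and -0.038 m) or (x of adapter_1 in the frame of handle between 0.149 and 0.209 m and y of adapter_1 in the frame of handle between -0.107 and -0.027 m and z of adapter_1 in the frame of handle between -0.05 and -0.038 m)) and angle between each of adapter_1, adapter_2, terminal_1, terminal_2, coil's own z axis and vertical below 0.12 rad and contact force between each of adapter_1, adapter_2, terminal_1, terminal_2, coil and the fingers below 0.1 N and ((x of adapter_2 in the frame of handle between 0.149 and 0.209 m and y of adapter_2 in the frame of handle between 0.027 and 0.107 m and z of adapter_2 in the frame of handle between -0.05 and -0.038 m) or (x of adapter_2 in the frame of handle between 0.149 and 0.209 m and y of adapter_2 in the frame of handle between -0.107 and -0.027 m and z of adapter_2 in the frame of handle between -0.05 and -0.038 m)) and ((x of terminal_1 in the frame of handle between 0.062 and 0.122 m and y of terminal_1 in the frame of handle between 0.059 and 0.119 m and z of terminal_1 in the frame of handle between -0.05 and -0.038 m) or (x of terminal_1 in the frame of handle between 0.062 and 0.122 m and y of terminal_1 in the frame of handle between -0.03 and 0.03 m and z of terminal_1 in the frame of handle between -0.05 and -0.038 m) or (x of terminal_1 in the frame of handle between 0.062 and 0.122 m and y of terminal_1 in the frame of handle between -0.119 and -0.059 m and z of terminal_1 in the frame of handle between -0.05 and -0.038 m)) and ((x of terminal_2 in the frame of handle between 0.062 and 0.122 m and y of terminal_2 in the frame of handle between 0.059 and 0.119 m and z of terminal_2 in the frame of handle between -0.05 and -0.038 m) or (x of terminal_2 in the frame of handle between 0.062 and 0.122 m and y of terminal_2 in the frame of handle between -0.03 and 0.03 m and z of terminal_2 in the frame of handle between -0.05 and -0.038 m) or (x of terminal_2 in the frame of handle between 0.062 and 0.122 m and y of terminal_2 in the frame of handle between -0.119 and -0.059 m and z of terminal_2 in the frame of handle between -0.05 and -0.038 m)) and ((x of coil in the frame of handle between 0.062 and 0.122 m and y of coil in the frame of handle between 0.059 and 0.119 m and z of coil in the frame of handle between -0.05 and -0.038 m) or (x of coil in the frame of handle between 0.062 and 0.122 m and y of coil in the frame of handle between -0.03 and 0.03 m and z of coil in the frame of handle between -0.05 and -0.038 m) or (x of coil in the frame of handle between 0.062 and 0.122 m and y of coil in the frame of handle between -0.119 and -0.059 m and z of coil in the frame of handle between -0.05 and -0.038 m))), for 0.2 s.
3. the release pad is pressed while the drawer is out (value of joint release above 0.006 m and value of joint tray above 0.12 m), for 0.04 s.
4. the drawer is fully home (value of joint tray below 0.004 m), for 0.2 s.
At the end, for the whole second after the job is handed in: The drawer is home within 4 mm with the release pad up; each adapter lies flat in a long bay and each terminal and the coil flat, right way up, in a square bay (on the bay's floor within 6 mm, tilt under 0.12 rad), all released and at rest (value of joint tray below 0.004 m and value of joint release below 0.002 m and ((x of adapter_1 in the frame of handle between 0.149 and 0.209 m and y of adapter_1 in the frame of handle between 0.027 and 0.107 m and z of adapter_1 in the frame of handle between -0.05 and -0.038 m) or (x of adapter_1 in the frame of handle between 0.149 and 0.209 m and y of adapter_1 in the frame of handle between -0.107 and -0.027 m and z of adapter_1 in the frame of handle between -0.05 and -0.038 m)) and angle between each of adapter_1, adapter_2, terminal_1, terminal_2, coil's own z axis and vertical below 0.12 rad and contact force between each of adapter_1, adapter_2, terminal_1, terminal_2, coil and the fingers below 0.1 N and ((x of adapter_2 in the frame of handle between 0.149 and 0.209 m and y of adapter_2 in the frame of handle between 0.027 and 0.107 m and z of adapter_2 in the frame of handle between -0.05 and -0.038 m) or (x of adapter_2 in the frame of handle between 0.149 and 0.209 m and y of adapter_2 in the frame of handle between -0.107 and -0.027 m and z of adapter_2 in the frame of handle between -0.05 and -0.038 m)) and ((x of terminal_1 in the frame of handle between 0.062 and 0.122 m and y of terminal_1 in the frame of handle between 0.059 and 0.119 m and z of terminal_1 in the frame of handle between -0.05 and -0.038 m) or (x of terminal_1 in the frame of handle between 0.062 and 0.122 m and y of terminal_1 in the frame of handle between -0.03 and 0.03 m and z of terminal_1 in the frame of handle between -0.05 and -0.038 m) or (x of terminal_1 in the frame of handle between 0.062 and 0.122 m and y of terminal_1 in the frame of handle between -0.119 and -0.059 m and z of terminal_1 in the frame of handle between -0.05 and -0.038 m)) and ((x of terminal_2 in the frame of handle between 0.062 and 0.122 m and y of terminal_2 in the frame of handle between 0.059 and 0.119 m and z of terminal_2 in the frame of handle between -0.05 and -0.038 m) or (x of terminal_2 in the frame of handle between 0.062 and 0.122 m and y of terminal_2 in the frame of handle between -0.03 and 0.03 m and z of terminal_2 in the frame of handle between -0.05 and -0.038 m) or (x of terminal_2 in the frame of handle between 0.062 and 0.122 m and y of terminal_2 in the frame of handle between -0.119 and -0.059 m and z of terminal_2 in the frame of handle between -0.05 and -0.038 m)) and ((x of coil in the frame of handle between 0.062 and 0.122 m and y of coil in the frame of handle between 0.059 and 0.119 m and z of coil in the frame of handle between -0.05 and -0.038 m) or (x of coil in the frame of handle between 0.062 and 0.122 m and y of coil in the frame of handle between -0.03 and 0.03 m and z of coil in the frame of handle between -0.05 and -0.038 m) or (x of coil in the frame of handle between 0.062 and 0.122 m and y of coil in the frame of handle between -0.119 and -0.059 m and z of coil in the frame of handle between -0.05 and -0.038 m)) and linear speed of each of adapter_1, adapter_2, terminal_1, terminal_2, coil below 0.02 m/s); the robot touches nothing.
It fails at once if the wax tin is moved by more than 40 mm (distance of wax_tin from where it was at the start of the episode above 0.04 m).
It fails at once if the drawer is slammed in (faster than 0.5 m/s) (velocity of joint tray below -0.5 m/s).
Of adapter_1, adapter_2, terminal_1, terminal_2, coil only 4 to 5 are there at a start; the rules pass over those that are not, and their reading is None.
At some moment in a run one of adapter_1, adapter_2, coil may be knocked a few centimetres aside while the robot is not near it.
It also fails if it takes over 208 s, if anything falls off the work surface, if the arm or the gripper's body presses on something with over 40 N, if the wrist force passes 120 N, or if a joint passes its speed limit or range.

ROBOT

A 7-joint arm with a two-finger parallel gripper is mounted at the origin on the work surface; the furniture and walls round the work are solid. World frame = base frame: x ahead of the robot, y to its left, z up, the work surface at z = 0. Lengths are in m, angles in degrees, forces in N, time in s.
With the tool pointing down it reaches from about 0.4 to 0.875 m from the base axis. Payload 19.3 kg.
Tool frame: the origin (TCP) lies where the fingers leave the gripper's body, on its centre line; the fingertips stand 73 mm ahead of it and the grasp point (between the pads) lies 54 mm ahead of it; z points along the fingers, y is the direction in which the jaws open and shut (so a half turn about z gives the same grasp; the last joint's range is limited). The gripper opens to 85 mm and grips with 20 to 120 N. Pads are 22 mm wide; open, the fingers measure 114 mm over their backs; the gripper's body (76 mm by 85 mm) begins 54 mm behind the grasp point. The pads swing forward as they close: fully open they stand 13 mm farther back than shut.
Start: joints at [-71.459, 29.874, -2.08, 91.645, 1.215, 58.505, -6.463], TCP at [0.24, 0.577, 0.304] pointing down, gripper open.
Joint ranges: [-166.77, 166.77], [-17.47, 122.26], [-85.68, 81.53], [9.62, 139.38], [-72.42, 252.41], [9.2, 110.78], [-144.41, 144.41]. Speed limits (degrees/s): [108.29, 108.29, 136.94, 136.94, 172.46, 172.46, 172.46].

INTERFACE

Orientations are given as [roll, pitch, yaw] about the fixed x, y, z axes, in that order (R = Rz(yaw) Ry(pitch) Rx(roll)).
In Python, from plant import env gives the robot as it stands. The module is installed in compiled form; this text tells all that it offers.
- The arm moves only by the tool play_rows, never from a script. Its argument "commands" is a list of rows, each an object of numbers: "tx", "ty", "tz": the shift along the tool's x, y, z in m; "spin": the turn about the tool's z in rad. In form: [{"tx": .., "ty": .., "tz": .., "spin": ..}, ...]. A call has exactly 8 rows; each row shifts and turns the pose as measured when the row begins, along the tool's axes as they then stand; what a row does not reach is not made up. A row lasts 1/12 s, in which the tool goes at most 41.7 mm and 7.16 degrees, less where a joint would pass 70% of its speed; a pose out of reach is approached as far as the arm can. A call with a gripper value outside its range is refused whole. "claw" is the closure, from 0 (fully open) to 1 (shut), set as the call begins (left out, the last holds). The fingers move at their own pace and stop on an object; "newtons" is the grip in N (left out, the last holds). Time passes only in rows, so rows that do not move let the fingers close, or fill a call up. It gives the time, the measured TCP pose, the force and the opening at its end, in the units of the state.
- env.state(): the state, without advancing time (a new reading comes with each control period).
- env.grab_frame(name): name is "scene" or "top"; returns a dict with "image" (420x560x3 uint8, red, green, blue), "K" (3x3 intrinsics, pixels), "k1" (the pictures are not rectified: a ray, as slopes to the right and down, at radius r is drawn at 1 + k1 r^2 times it, then the intrinsics apply), "R" (3x3) and "t" (3): a world point X has camera coordinates R X + t. Camera axes: x right, y down, z forward; pixel columns grow to the right and rows downward; lengths in m; the calibration is good to about 2 mm. A picture is of the moment at which its call begins. There is no depth.
- env.close_job(): hands the job in, once; it reports no verdict.
The state is a dict: "t": time; "joint_pos": joint angles; "dq": joint speeds; "joint_efforts": joint torques, N m; "ee_pos": TCP position; "eef_rot": TCP orientation; "contact_force": force on the tool from outside, world axes, zero at the start; "moment": the same for the moment, N m; "gripper_width": opening from 0.0 (shut) to 1.0 (fully open).
Only numpy, scipy, OpenCV 4.12 (cv2) and the standard library are available. Lean on these libraries where they do the work, as an engineer would, in place of code of your own. Each camera call takes 0.05 s, during which the arm holds its last target.

## Working session

There is one attempt and no reset: what is moved stays moved. The work goes in short steps, Python scripts to look and compute and a tool call to move; the robot and the scene stay as the last step left them, time stands still between calls to the robot, and variables do not carry over. Pictures are saved under pics/ and viewed, and the job is handed in when it is done.

Besides the shell and the picture viewer there is one more tool, called after "Request:" as a command line: name --argument value ..., lists and objects as JSON in quotes. play_rows: Moves the arm, as the interface text tells. Its arguments: {"type":"object","properties":{"commands":{"type":"array"},"claw":{"type":"number"},"newtons":{"type":"number"}},"required":["commands"]}

```bash
mkdir -p pics; ls
python3 - <<'E'
from plant import env
import cv2
print(env.state())
for n in ("scene","top"):
    f=env.grab_frame(n); cv2.imwrite(f"pics/{n}0.png",cv2.cvtColor(f["image"],cv2.COLOR_RGB2BGR))
    print(n,f["K"],f["k1"],f["R"],f["t"])
E
```

```text
pics
{'t': 0.0, 'joint_pos': array([-71.46083797,  29.90990481,  -2.08157941,  91.67266987,
         1.21473149,  58.50516208,  -6.46151415]), 'dq': array([ 0.01729458, -0.02150264,  0.0442335 , -0.03761754,  0.05373566,
       -0.1032286 , -0.08775597]), 'joint_efforts': array([ 1.23436697e-03, -9.27114487e+01,  1.98023580e+00, -3.69941676e+01,
        1.76996860e-02,  7.81075156e-03,  3.85916195e-06]), 'ee_pos': array([0.23972575, 0.57692478, 0.30332446]), 'eef_rot': array([-1.79934489e+02,  4.65685238e-03,  1.57439718e+02]), 'contact_force': array([ 0.65063139, -0.3793222 , -0.10282968]), 'moment': array([-0.02524455, -0.08699659,  0.01772109]), 'gripper_width': 1.0004098981523386}
scene [[532.94636189   0.         284.42436564]
 [  0.         532.94636189 212.74843273]
 [  0.           0.           1.        ]] -0.20776547695132927 [[-0.83049791 -0.55701929 -0.00165267]
 [-0.3723311   0.5573356  -0.74212302]
 [ 0.41429793 -0.61571628 -0.67026166]] [0.45891987 0.27211686 1.64816378]
top [[545.29996288   0.         278.04612322]
 [  0.         545.29996288 216.09457741]
 [  0.           0.           1.        ]] -0.0264719223180785 [[ 0.00725508 -0.99995745 -0.00569822]
 [-0.97671453 -0.00586433 -0.2144629 ]
 [ 0.21442036  0.00712148 -0.97671551]] [0.00529241 0.55498181 1.38525992]
```

View pics/scene0.png

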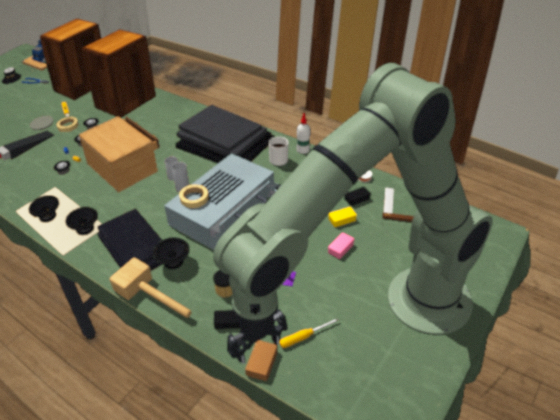

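View pics/top0.png

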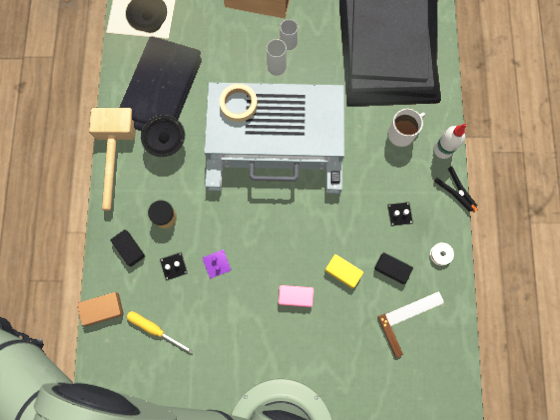

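```bash
cat > h.py <<'E'
import numpy as np, cv2
from plant import env
def frame(n="top"):
    f=env.grab_frame(n); f["bgr"]=cv2.cvtColor(f["image"],cv2.COLOR_RGB2BGR); return f
def proj(f,X):
    X=np.atleast_2d(np.asarray(X,float))
    r,_=cv2.Rodrigues(f["R"])
    p,_=cv2.projectPoints(X.reshape(-1,1,3),r,np.asarray(f["t"],float),f["K"],np.array([f["k1"],0,0,0.]))
    return p.reshape(-1,2)
def back(f,uv,z):
    uv=np.asarray(uv,float).reshape(-1,1,2)
    n=cv2.undistortPointsIter(uv,f["K"],np.array([f["k1"],0,0,0.]),None,None,(3,50,1e-9)).reshape(-1,2)
    d=np.c_[n,np.ones(len(n))]@f["R"]; c=-f["R"].T@f["t"]
    s=(z-c[2])/d[:,2]; return c+d*s[:,None]
def crop(f,u0,v0,u1,v1,k,name):
    c=cv2.resize(f["bgr"][v0:v1,u0:u1],None,fx=k,fy=k,interpolation=cv2.INTER_CUBIC); cv2.imwrite("pics/"+name+".png",c)
E
python3 - <<'E'
from h import *
f=frame()
crop(f,90,190,290,330,4,"cL"); crop(f,290,160,490,310,4,"cR"); crop(f,190,70,360,210,4.5,"cD")
for n,uv,z in [("ad1",(127,249),.032),("ad2",(394,268),.032),("t1",(174,266),.01),("t2",(400,213),.01),("coil",(442,254),.022),("tin",(161,214),.064)]: print(n,back(f,uv,z))
E
```

```text
ad1 [[0.4684721  0.41308448 0.032     ]]
ad2 [[ 0.42220746 -0.29899866  0.032     ]]
t1 [[0.42647198 0.28896729 0.01      ]]
t2 [[ 0.57668186 -0.325798    0.01      ]]
coil [[ 0.46182039 -0.43150664  0.022     ]]
tin [[0.55793039 0.31945777 0.064     ]]
```

View pics/cL.png

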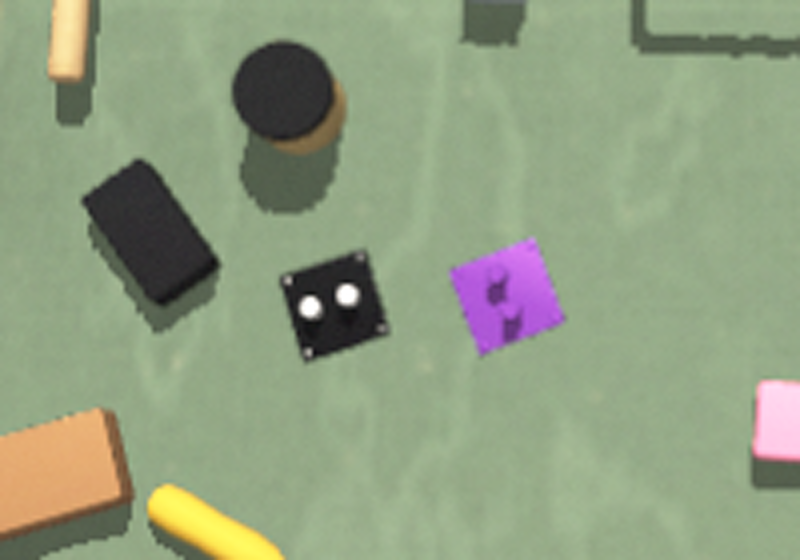

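View pics/cR.png

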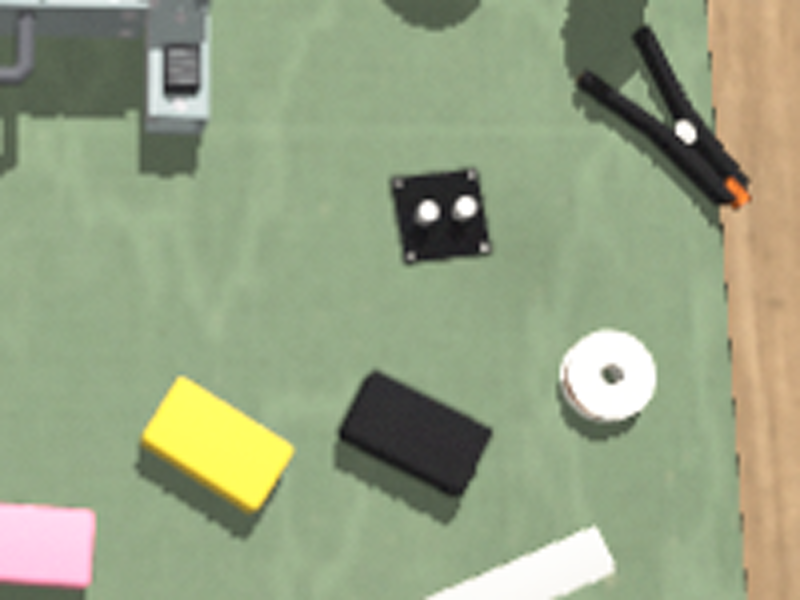

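View pics/cD.png

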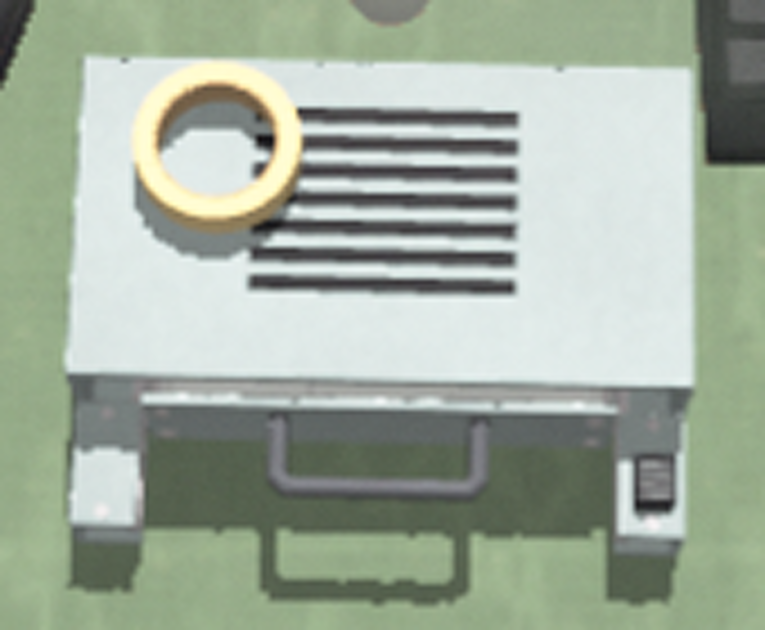

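```bash
cat >> h.py <<'E'
import json
from scipy.optimize import least_squares
def fit_rack(f,fl,fr,bl,br):
    # model corners: y=+-0.186, x=0 / 0.205, z=.096 ; p=(x,y,yaw)
    M=np.array([[0,.186,.096],[0,-.186,.096],[.205,.186,.096],[.205,-.186,.096]])
    obs=np.array([fl,fr,bl,br],float)
    def W(p,M=M):
        c,s=np.cos(p[2]),np.sin(p[2]); return np.c_[p[0]+c*M[:,0]-s*M[:,1],p[1]+s*M[:,0]+c*M[:,1],M[:,2]]
    r=least_squares(lambda p:(proj(f,W(p))-obs).ravel(),[.7,0,0]); return r.x,(proj(f,W(r.x))-obs)
E
python3 - <<'E'
from h import *
f=frame()
c=lambda u,v:(190+(u+.5)/4.5-.5,70+(v+.5)/4.5-.5)
p,e=fit_rack(f,c(67,376),c(692,389),c(85,57),c(692,68)); print(p,np.degrees(p[2]),e)
print("handle bar ends",back(f,[c(275,488),c(485,490),c(380,489)],.076))
print("panel edge",back(f,[c(142,398),c(617,407)],.084))
print("pad",back(f,[c(655,482)],.056))
E
```

```text
[ 0.71371982  0.02094122 -0.01649188] -0.9449151505409723 [[-0.63322753  0.06403371]
 [ 0.72812709  0.0809981 ]
 [-0.58354655 -0.20272528]
 [ 0.47959445 -0.02788741]]
handle bar ends [[ 0.65475478  0.08238466  0.076     ]
 [ 0.65421458 -0.04187411  0.076     ]
 [ 0.65447951  0.02023217  0.076     ]]
panel edge [[ 0.707563    0.16192565  0.084     ]
 [ 0.7034652  -0.11987094  0.084     ]]
pad [[ 0.66566752 -0.14449056  0.056     ]]
```

```bash
cat > plan.py <<'E'
import sys
from h import *
def plan(x,y,z,yaw,n=None,vmax=.036,wmax=6.0):
    s=env.state(); p=np.array(s["ee_pos"]); y0=s["eef_rot"][2]
    d=np.array([x,y,z])-p; dy=(yaw-y0+180)%360-180
    m=max(int(np.ceil(np.linalg.norm(d)/vmax)),int(np.ceil(abs(dy)/wmax)),1)
    if n is None: n=m
    assert n>=m,(n,m)
    rows=[]
    for i in range(n):
        a=np.radians(y0+dy*i/n); w=d/n
        rows.append(dict(tx=round(np.cos(a)*w[0]+np.sin(a)*w[1],3),ty=round(np.sin(a)*w[0]-np.cos(a)*w[1],3),tz=round(-w[2],3),spin=round(-np.radians(dy/n),3)))
    print("t",round(s["t"],2),"pos",np.round(p,4),"rot",np.round(s["eef_rot"],2),"dist",np.round(d,4),"F",np.round(s["contact_force"],1),"gw",round(s["gripper_width"],3),"rows",n)
    for i in range(0,n,8): print(json.dumps(rows[i:i+8]))
if __name__=="__main__":
    a=[float(v) for v in sys.argv[1:]]
    plan(*a[:4],n=int(a[4]) if len(a)>4 else None)
E
python3 plan.py 0.654 0.0205 0.2 89.1 24
```

```text
t 0.2 pos [0.2398 0.577  0.3035] rot [-179.96    0.    157.44] dist [ 0.4142 -0.5565 -0.1035] F [ 0.3 -0.3  0.1] gw 1.001 rows 24
[{"tx": -0.025, "ty": -0.015, "tz": 0.004, "spin": 0.05}, {"tx": -0.026, "ty": -0.014, "tz": 0.004, "spin": 0.05}, {"tx": -0.026, "ty": -0.012, "tz": 0.004, "spin": 0.05}, {"tx": -0.027, "ty": -0.011, "tz": 0.004, "spin": 0.05}, {"tx": -0.027, "ty": -0.01, "tz": 0.004, "spin": 0.05}, {"tx": -0.028, "ty": -0.008, "tz": 0.004, "spin": 0.05}, {"tx": -0.028, "ty": -0.007, "tz": 0.004, "spin": 0.05}, {"tx": -0.028, "ty": -0.005, "tz": 0.004, "spin": 0.05}]
[{"tx": -0.029, "ty": -0.004, "tz": 0.004, "spin": 0.05}, {"tx": -0.029, "ty": -0.003, "tz": 0.004, "spin": 0.05}, {"tx": -0.029, "ty": -0.001, "tz": 0.004, "spin": 0.05}, {"tx": -0.029, "ty": 0.0, "tz": 0.004, "spin": 0.05}, {"tx": -0.029, "ty": 0.002, "tz": 0.004, "spin": 0.05}, {"tx": -0.029, "ty": 0.003, "tz": 0.004, "spin": 0.05}, {"tx": -0.029, "ty": 0.005, "tz": 0.004, "spin": 0.05}, {"tx": -0.028, "ty": 0.006, "tz": 0.004, "spin": 0.05}]
[{"tx": -0.028, "ty": 0.007, "tz": 0.004, "spin": 0.05}, {"tx": -0.028, "ty": 0.009, "tz": 0.004, "spin": 0.05}, {"tx": -0.027, "ty": 0.01, "tz": 0.004, "spin": 0.05}, {"tx": -0.027, "ty": 0.011, "tz": 0.004, "spin": 0.05}, {"tx": -0.026, "ty": 0.013, "tz": 0.004, "spin": 0.05}, {"tx": -0.025, "ty": 0.014, "tz": 0.004, "spin": 0.05}, {"tx": -0.025, "ty": 0.015, "tz": 0.004, "spin": 0.05}, {"tx": -0.024, "ty": 0.016, "tz": 0.004, "spin": 0.05}]
```

Request:
play_rows --commands '[{"tx": -0.025,"ty": -0.015,"tz": 0.004,"spin": 0.05},{"tx": -0.026,"ty": -0.014,"tz": 0.004,"spin": 0.05},{"tx": -0.026,"ty": -0.012,"tz": 0.004,"spin": 0.05},{"tx": -0.027,"ty": -0.011,"tz": 0.004,"spin": 0.05},{"tx": -0.027,"ty": -0.01,"tz": 0.004,"spin": 0.05},{"tx": -0.028,"ty": -0.008,"tz": 0.004,"spin": 0.05},{"tx": -0.028,"ty": -0.007,"tz": 0.004,"spin": 0.05},{"tx": -0.028,"ty": -0.005,"tz": 0.004,"spin": 0.05}]' --claw 0.55

```text
t: 0.87
ee_pos: [0.3771, 0.3876, 0.269]
eef_rot: [-179.9, -0.2, 134.2]
contact_force: [0.8, 0.7, -0.0]
gripper_width: 0.445
```

Request:
play_rows --commands '[{"tx": -0.029,"ty": -0.004,"tz": 0.004,"spin": 0.05},{"tx": -0.029,"ty": -0.003,"tz": 0.004,"spin": 0.05},{"tx": -0.029,"ty": -0.001,"tz": 0.004,"spin": 0.05},{"tx": -0.029,"ty": 0.0,"tz": 0.004,"spin": 0.05},{"tx": -0.029,"ty": 0.002,"tz": 0.004,"spin": 0.05},{"tx": -0.029,"ty": 0.003,"tz": 0.004,"spin": 0.05},{"tx": -0.029,"ty": 0.005,"tz": 0.004,"spin": 0.05},{"tx": -0.028,"ty": 0.006,"tz": 0.004,"spin": 0.05}]'

```text
t: 1.53
ee_pos: [0.5177, 0.1881, 0.2349]
eef_rot: [-179.9, -0.2, 110.1]
contact_force: [1.0, 0.4, -0.4]
gripper_width: 0.444
```

Request:
play_rows --commands '[{"tx": -0.028,"ty": 0.007,"tz": 0.004,"spin": 0.05},{"tx": -0.028,"ty": 0.009,"tz": 0.004,"spin": 0.05},{"tx": -0.027,"ty": 0.01,"tz": 0.004,"spin": 0.05},{"tx": -0.027,"ty": 0.011,"tz": 0.004,"spin": 0.05},{"tx": -0.026,"ty": 0.013,"tz": 0.004,"spin": 0.05},{"tx": -0.025,"ty": 0.014,"tz": 0.004,"spin": 0.05},{"tx": -0.025,"ty": 0.015,"tz": 0.004,"spin": 0.05},{"tx": -0.024,"ty": 0.016,"tz": 0.004,"spin": 0.05}]'

```text
t: 2.2
ee_pos: [0.6523, -0.0146, 0.1999]
eef_rot: [-179.8, -0.1, 86.1]
contact_force: [-0.1, 0.8, 0.2]
gripper_width: 0.45
```

```bash
python3 plan.py 0.654 0.0205 0.122 89.1 8
```

```text
t 2.2 pos [ 0.6523 -0.0146  0.1999] rot [-1.7979e+02 -1.2000e-01  8.6100e+01] dist [ 0.0017  0.0351 -0.0779] F [-0.1  0.8  0.2] gw 0.45 rows 8
[{"tx": 0.004, "ty": -0.0, "tz": 0.01, "spin": -0.007}, {"tx": 0.004, "ty": -0.0, "tz": 0.01, "spin": -0.007}, {"tx": 0.004, "ty": -0.0, "tz": 0.01, "spin": -0.007}, {"tx": 0.004, "ty": 0.0, "tz": 0.01, "spin": -0.007}, {"tx": 0.004, "ty": 0.0, "tz": 0.01, "spin": -0.007}, {"tx": 0.004, "ty": 0.0, "tz": 0.01, "spin": -0.007}, {"tx": 0.004, "ty": 0.0, "tz": 0.01, "spin": -0.007}, {"tx": 0.004, "ty": 0.0, "tz": 0.01, "spin": -0.007}]
```

Request:
play_rows --commands '[{"tx": 0.009,"ty": 0.0,"tz": 0.004,"spin": -0.013},{"tx": 0.009,"ty": 0.0,"tz": 0.006,"spin": -0.013},{"tx": 0.009,"ty": 0.0,"tz": 0.006,"spin": -0.013},{"tx": 0.007,"ty": 0.0,"tz": 0.006,"spin": -0.013},{"tx": 0,"ty": 0.0,"tz": 0.015,"spin": 0},{"tx": 0,"ty": 0.0,"tz": 0.015,"spin": 0},{"tx": 0,"ty": 0.0,"tz": 0.015,"spin": 0},{"tx": 0,"ty": 0.0,"tz": 0,"spin": 0}]'

```text
t: 2.87
ee_pos: [0.6543, 0.0213, 0.127]
eef_rot: [-179.7, -0.1, 89.3]
contact_force: [-0.3, 0.2, 1.0]
gripper_width: 0.45
```

Run:
```python
from h import *
f=frame(); crop(f,190,70,360,210,4.5,"d1")
f=frame("scene"); crop(f,150,130,300,310,3.3,"d1s")
print(env.state()["ee_pos"],env.state()["eef_rot"])
```

```text
[0.65549716 0.02082    0.12960904] [-1.79907823e+02 -7.26455029e-02  8.92394529e+01]
```

View pics/d1.png

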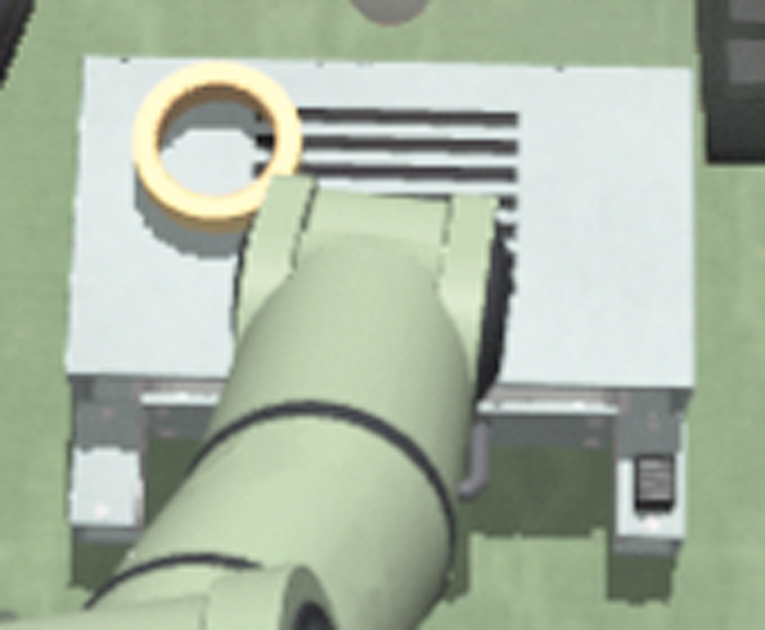

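View pics/d1s.png

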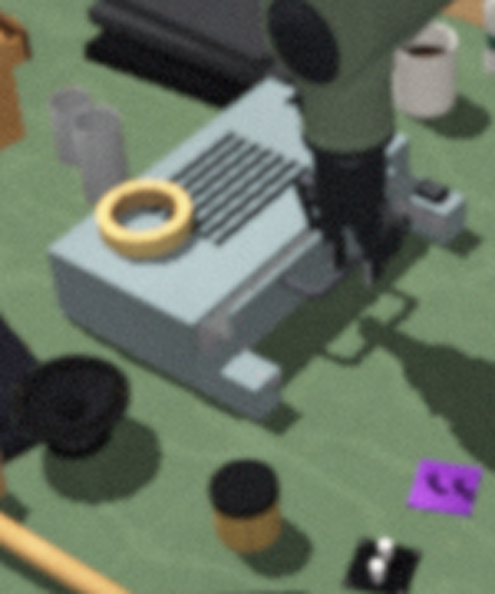

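Request:
play_rows --commands '[{"tx": 0,"ty": 0,"tz": 0.006,"spin": 0},{"tx": 0,"ty": 0,"tz": 0,"spin": 0},{"tx": 0,"ty": 0,"tz": 0,"spin": 0},{"tx": 0,"ty": 0,"tz": 0,"spin": 0},{"tx": 0,"ty": 0,"tz": 0,"spin": 0},{"tx": 0,"ty": 0,"tz": 0,"spin": 0},{"tx": 0,"ty": 0,"tz": 0,"spin": 0},{"tx": 0,"ty": 0,"tz": 0,"spin": 0}]' --claw 1.0 --newtons 80

```text
t: 3.63
ee_pos: [0.6563, 0.0217, 0.1257]
eef_rot: [179.9, -0.1, 89.3]
contact_force: [2.0, -0.2, -5.7]
gripper_width: 0.108
```

Request:
play_rows --commands '[{"tx": 0,"ty": -0.006,"tz": 0,"spin": 0},{"tx": 0,"ty": -0.012,"tz": 0,"spin": 0},{"tx": 0,"ty": -0.014,"tz": 0,"spin": 0},{"tx": 0,"ty": -0.014,"tz": 0,"spin": 0},{"tx": 0,"ty": -0.014,"tz": 0,"spin": 0},{"tx": 0,"ty": -0.014,"tz": 0,"spin": 0},{"tx": 0,"ty": -0.014,"tz": 0,"spin": 0},{"tx": 0,"ty": -0.014,"tz": 0,"spin": 0}]'

```text
t: 4.3
ee_pos: [0.5574, 0.0234, 0.1257]
eef_rot: [179.0, -0.1, 89.3]
contact_force: [8.7, 1.1, -14.1]
gripper_width: 0.105
```

Request:
play_rows --commands '[{"tx": 0,"ty": -0.014,"tz": -0.001,"spin": 0},{"tx": 0,"ty": -0.014,"tz": 0,"spin": 0},{"tx": 0,"ty": -0.014,"tz": 0,"spin": 0},{"tx": 0,"ty": -0.013,"tz": 0,"spin": 0},{"tx": 0,"ty": -0.012,"tz": 0,"spin": 0},{"tx": 0,"ty": -0.012,"tz": 0,"spin": 0},{"tx": 0,"ty": -0.01,"tz": 0,"spin": 0},{"tx": 0,"ty": -0.006,"tz": 0,"spin": 0}]'

```text
t: 4.97
ee_pos: [0.4665, 0.0249, 0.1257]
eef_rot: [177.6, -0.1, 89.3]
contact_force: [11.2, 0.2, -23.9]
gripper_width: 0.11
```

Request:
play_rows --commands '[{"tx": 0,"ty": -0.004,"tz": 0,"spin": 0},{"tx": 0,"ty": -0.006,"tz": 0,"spin": 0},{"tx": 0,"ty": -0.006,"tz": 0,"spin": 0},{"tx": 0,"ty": -0.004,"tz": 0,"spin": 0},{"tx": 0,"ty": 0,"tz": 0,"spin": 0},{"tx": 0,"ty": 0,"tz": 0,"spin": 0},{"tx": 0,"ty": 0,"tz": 0,"spin": 0},{"tx": 0,"ty": 0,"tz": 0,"spin": 0}]'

```text
t: 5.63
ee_pos: [0.4584, 0.0251, 0.1274]
eef_rot: [175.9, -0.1, 89.2]
contact_force: [4.1, -0.0, -14.9]
gripper_width: 0.107
```

Request:
play_rows --commands '[{"tx": 0,"ty": 0.003,"tz": 0,"spin": 0},{"tx": 0,"ty": 0.003,"tz": 0,"spin": 0},{"tx": 0,"ty": 0.003,"tz": 0,"spin": 0},{"tx": 0,"ty": 0.003,"tz": 0,"spin": 0},{"tx": 0,"ty": 0.003,"tz": 0,"spin": 0},{"tx": 0,"ty": 0,"tz": 0,"spin": 0},{"tx": 0,"ty": 0,"tz": 0,"spin": 0},{"tx": 0,"ty": 0,"tz": 0,"spin": 0}]'

```text
t: 6.3
ee_pos: [0.4651, 0.025, 0.1275]
eef_rot: [177.2, -0.1, 89.3]
contact_force: [-0.7, 0.6, -14.9]
gripper_width: 0.105
```

Run:
```python
from h import *
f=frame(); crop(f,190,110,360,250,4.5,"d2")
f=frame("scene"); crop(f,150,130,350,310,3.3,"d2s")
print(env.state()["ee_pos"],env.state()["eef_rot"])
```

```text
[0.46508589 0.02498377 0.12746954] [ 1.77196355e+02 -1.28225128e-01  8.92506275e+01]
```

View pics/d2.png

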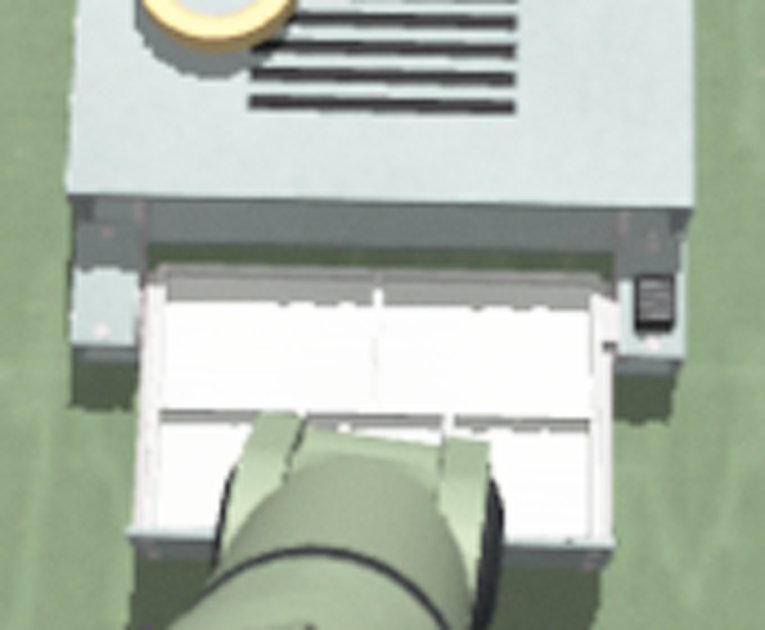

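View pics/d2s.png

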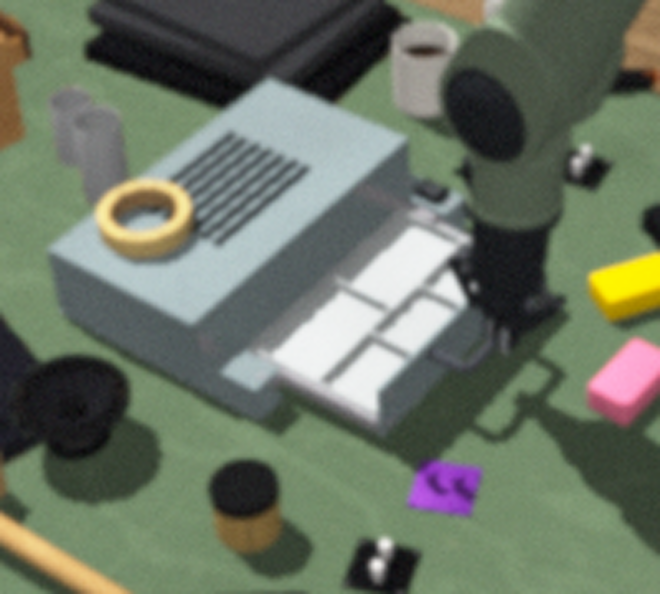

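Request:
play_rows --commands '[{"tx": 0,"ty": 0.004,"tz": 0,"spin": 0},{"tx": 0,"ty": 0.004,"tz": 0,"spin": 0},{"tx": 0,"ty": 0.003,"tz": 0,"spin": 0},{"tx": 0,"ty": 0,"tz": 0,"spin": 0},{"tx": 0,"ty": 0,"tz": 0,"spin": 0},{"tx": 0,"ty": 0,"tz": 0,"spin": 0},{"tx": 0,"ty": 0,"tz": 0,"spin": 0},{"tx": 0,"ty": 0,"tz": 0,"spin": 0}]'

```text
t: 7.07
ee_pos: [0.4665, 0.0249, 0.1275]
eef_rot: [178.5, -0.2, 89.3]
contact_force: [-2.4, 0.2, -8.7]
gripper_width: 0.106
```

Request:
play_rows --commands '[{"tx": 0,"ty": 0,"tz": 0,"spin": 0},{"tx": 0,"ty": 0,"tz": 0,"spin": 0},{"tx": 0,"ty": 0,"tz": 0,"spin": 0},{"tx": 0,"ty": 0,"tz": 0,"spin": 0},{"tx": 0,"ty": 0,"tz": -0.03,"spin": 0},{"tx": 0,"ty": 0,"tz": -0.03,"spin": 0},{"tx": 0,"ty": 0,"tz": -0.03,"spin": 0},{"tx": 0,"ty": 0,"tz": 0,"spin": 0}]' --claw 0.6

```text
t: 7.73
ee_pos: [0.4661, 0.0238, 0.2215]
eef_rot: [178.4, -0.2, 89.2]
contact_force: [0.9, 1.7, 1.3]
gripper_width: 0.397
```

```bash
cat >> h.py <<'E'
from scipy.optimize import minimize
def shape(kind):
    if kind=="ad": L,W,H=.09,.05,.032
    if kind=="te": L,W,H=.062,.062,.003
    if kind=="co":
        a=np.linspace(0,2*np.pi,48,endpoint=False); r=.029
        return np.r_[np.c_[r*np.cos(a),r*np.sin(a),0*a],np.c_[r*np.cos(a),r*np.sin(a),0*a+.022]]
    return np.array([[sx*L/2,sy*W/2,z] for sx in(-1,1) for sy in(-1,1) for z in(0,H)])
def mask_of(f,kind,uv,rad=26):
    im=f["image"].astype(int); u,v=map(int,uv)
    mx=im.max(2); mn=im.min(2)
    if kind=="co": m=(mn>150)|((im[...,0]-im[...,2]>40)&(im[...,0]>im[...,1]))
    else: m=mx<62
    m=m.astype(np.uint8); r=np.zeros_like(m); r[max(v-rad,0):v+rad,max(u-rad,0):u+rad]=1; m=m*r
    if kind=="te": m=cv2.morphologyEx(m,cv2.MORPH_CLOSE,np.ones((7,7),np.uint8))
    n,l,s,c=cv2.connectedComponentsWithStats(m)
    k=1+np.argmax(s[1:,4]); return (l==k).astype(np.uint8)
def fit(f,kind,uv,zb=0.,yaw0=None,show=None):
    m=mask_of(f,kind,uv); ys,xs=np.nonzero(m); c=(xs.mean(),ys.mean())
    S=shape(kind); p0=back(f,[c],zb+S[:,2].max()/2)[0]
    k=6; u0,v0=int(c[0])-32,int(c[1])-32
    M=cv2.resize(m[v0:v0+64,u0:u0+64].astype(np.float32),None,fx=k,fy=k,interpolation=cv2.INTER_LINEAR)>.5
    def hull(p):
        cs,sn=np.cos(p[2]),np.sin(p[2])
        X=np.c_[p[0]+cs*S[:,0]-sn*S[:,1],p[1]+sn*S[:,0]+cs*S[:,1],zb+S[:,2]]
        q=(proj(f,X)-[u0,v0]+.5)*k-.5
        return cv2.convexHull(np.float32(q))
    def cost(p):
        r=np.zeros(M.shape,np.uint8); cv2.fillConvexPoly(r,np.int32(np.round(hull(p)*8)),1,shift=3); r=r>0
        return 1-(r&M).sum()/max((r|M).sum(),1)
    best=None
    for a in (np.radians(np.arange(0,180 if kind=="ad" else 90,15)) if kind!="co" else [0]):
        o=minimize(cost,[p0[0],p0[1],a],method="Nelder-Mead",options=dict(initial_simplex=np.array([[p0[0],p0[1],a],[p0[0]+.008,p0[1],a],[p0[0],p0[1]+.008,a],[p0[0],p0[1],a+.15]]),xatol=1e-4,fatol=1e-4))
        if best is None or o.fun<best.fun: best=o
    if show:
        im=cv2.resize(f["bgr"][v0:v0+64,u0:u0+64],None,fx=k,fy=k,interpolation=cv2.INTER_CUBIC)
        cv2.polylines(im,[np.int32(hull(best.x))],True,(0,0,255),1); cv2.imwrite("pics/"+show+".png",im)
    return best.x[0],best.x[1],np.degrees(best.x[2]),1-best.fun,c
E
python3 - <<'E'
from h import *
f=frame()
ims=[]
for n,k,uv in [("adL","ad",(127,249)),("adR","ad",(394,268)),("teL","te",(174,266)),("teR","te",(400,213)),("co","co",(442,254))]:
    print(n,np.round(fit(f,k,uv,show="fit_"+n)[:4],4)); ims.append(cv2.imread("pics/fit_"+n+".png")[60:324,60:324])
cv2.imwrite("pics/fits.png",np.hstack([cv2.resize(i,(160,160)) for i in ims]))
print(-f["R"].T@f["t"])
E
```

```text
adL [  0.4744   0.4173 219.6186   0.8924]
adR [ 0.424  -0.2986 64.2763  0.8802]
teL [ 0.4279  0.292  22.8381  0.8307]
teR [ 0.5772 -0.3269  8.1341  0.8155]
co [ 0.4664 -0.4337 -0.7801  0.8812]
[ 2.44992478e-01 -1.31831266e-03  1.47205802e+00]
```

View pics/fits.png

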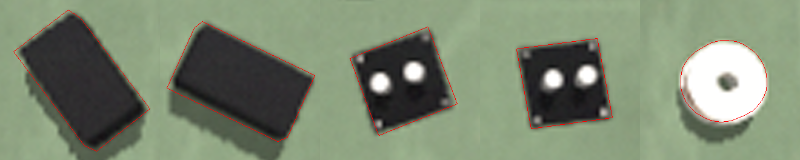

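```bash
cat > plan.py <<'E'
import sys
from h import *
from scipy.spatial.transform import Rotation as Ro
def plan(x,y,z,yaw,n=None,vmax=.036,wmax=6.0,D=.06):
    s=env.state(); rot=s["eef_rot"]; y0=rot[2]; dy=(yaw-y0+180)%360-180
    R1=Ro.from_euler("xyz",[rot[0],rot[1],y0],degrees=True).as_matrix()
    # spinning about tool z keeps tool z axis
    zt=R1[:,2]; tgt=np.array([x,y,z])-np.r_[zt[:2]*D,0]
    p=np.array(s["ee_pos"]); d=tgt-p
    m=max(int(np.ceil(np.linalg.norm(d)/vmax)),int(np.ceil(abs(dy)/wmax)),1)
    if n is None: n=-(-m//8)*8
    if n<m: print("need",m); return
    rows=[]
    for i in range(n):
        Ri=R1@Ro.from_euler("z",-dy*i/n,degrees=True).as_matrix()
        v=Ri.T@(d/n); v=v+0.0
        rows.append("{"+f'"tx":{v[0]:.3f},"ty":{v[1]:.3f},"tz":{v[2]:.3f},"spin":{-np.radians(dy/n):.3f}'+"}")
    print("t",round(s["t"],2),"pos",np.round(p,4),"rot",np.round(rot,2),"d",np.round(d,4),"dyaw",round(dy,1),"F",np.round(s["contact_force"],1),"gw",round(s["gripper_width"],3))
    for i in range(0,n,8): print("["+",".join(rows[i:i+8])+"]")
if __name__=="__main__":
    a=[float(v) for v in sys.argv[1:]]
    plan(*a[:4],n=int(a[4]) if len(a)>4 else None)
E
python3 plan.py 0.577 -0.327 0.17 7.5
```

```text
t 7.78 pos [0.4656 0.0241 0.2197] rot [178.43  -0.18  89.23] d [ 0.1097 -0.3513 -0.0497] dyaw -81.7 F [-0.3  0.5  0.7] gw 0.401
[{"tx":-0.022,"ty":0.007,"tz":0.003,"spin":0.089},{"tx":-0.021,"ty":0.009,"tz":0.003,"spin":0.089},{"tx":-0.020,"ty":0.011,"tz":0.003,"spin":0.089},{"tx":-0.019,"ty":0.013,"tz":0.003,"spin":0.089},{"tx":-0.018,"ty":0.014,"tz":0.003,"spin":0.089},{"tx":-0.017,"ty":0.016,"tz":0.003,"spin":0.089},{"tx":-0.015,"ty":0.017,"tz":0.003,"spin":0.089},{"tx":-0.014,"ty":0.019,"tz":0.003,"spin":0.089}]
[{"tx":-0.012,"ty":0.020,"tz":0.003,"spin":0.089},{"tx":-0.010,"ty":0.021,"tz":0.003,"spin":0.089},{"tx":-0.008,"ty":0.021,"tz":0.003,"spin":0.089},{"tx":-0.006,"ty":0.022,"tz":0.003,"spin":0.089},{"tx":-0.004,"ty":0.023,"tz":0.003,"spin":0.089},{"tx":-0.002,"ty":0.023,"tz":0.003,"spin":0.089},{"tx":-0.000,"ty":0.023,"tz":0.003,"spin":0.089},{"tx":0.002,"ty":0.023,"tz":0.003,"spin":0.089}]
```

Request:
play_rows --commands '[{"tx": -0.022,"ty": 0.007,"tz": 0.003,"spin": 0.089},{"tx": -0.021,"ty": 0.009,"tz": 0.003,"spin": 0.089},{"tx": -0.02,"ty": 0.011,"tz": 0.003,"spin": 0.089},{"tx": -0.019,"ty": 0.013,"tz": 0.003,"spin": 0.089},{"tx": -0.018,"ty": 0.014,"tz": 0.003,"spin": 0.089},{"tx": -0.017,"ty": 0.016,"tz": 0.003,"spin": 0.089},{"tx": -0.015,"ty": 0.017,"tz": 0.003,"spin": 0.089},{"tx": -0.014,"ty": 0.019,"tz": 0.003,"spin": 0.089}]' --claw 0.3

```text
t: 8.45
ee_pos: [0.522, -0.1539, 0.1924]
eef_rot: [179.0, -1.4, 47.4]
contact_force: [-0.0, 1.0, -0.6]
gripper_width: 0.701
```

Request:
play_rows --commands '[{"tx": -0.012,"ty": 0.02,"tz": 0.003,"spin": 0.089},{"tx": -0.01,"ty": 0.021,"tz": 0.003,"spin": 0.089},{"tx": -0.008,"ty": 0.021,"tz": 0.003,"spin": 0.089},{"tx": -0.006,"ty": 0.022,"tz": 0.003,"spin": 0.089},{"tx": -0.004,"ty": 0.023,"tz": 0.003,"spin": 0.089},{"tx": -0.002,"ty": 0.023,"tz": 0.003,"spin": 0.089},{"tx": -0.0,"ty": 0.023,"tz": 0.003,"spin": 0.089},{"tx": 0,"ty": 0.01,"tz": 0.003,"spin": 0.02}]'

```text
t: 9.12
ee_pos: [0.5689, -0.3297, 0.1595]
eef_rot: [-179.9, -1.4, 8.3]
contact_force: [-0.2, 0.4, -0.4]
gripper_width: 0.7
```

```bash
python3 plan.py 0.577 -0.327 0.12 7.5 5
```

```text
t 9.12 pos [ 0.5689 -0.3297  0.1595] rot [-179.92   -1.36    8.35] d [ 0.0067  0.0024 -0.0395] dyaw -0.8 F [-0.2  0.4 -0.4] gw 0.7
[{"tx":0.001,"ty":-0.000,"tz":0.008,"spin":0.003},{"tx":0.001,"ty":-0.000,"tz":0.008,"spin":0.003},{"tx":0.001,"ty":-0.000,"tz":0.008,"spin":0.003},{"tx":0.001,"ty":-0.000,"tz":0.008,"spin":0.003},{"tx":0.001,"ty":-0.000,"tz":0.008,"spin":0.003}]
```

Request:
play_rows --commands '[{"tx": 0.002,"ty": 0,"tz": 0.012,"spin": 0.005},{"tx": 0.002,"ty": -0.001,"tz": 0.014,"spin": 0.005},{"tx": 0.002,"ty": 0,"tz": 0.014,"spin": 0.004},{"tx": 0.001,"ty": -0.001,"tz": 0.014,"spin": 0},{"tx": 0,"ty": 0,"tz": 0.013,"spin": 0},{"tx": 0,"ty": 0,"tz": 0.007,"spin": 0},{"tx": 0,"ty": 0,"tz": 0.002,"spin": 0},{"tx": 0,"ty": 0,"tz": 0,"spin": 0}]'

```text
t: 9.78
ee_pos: [0.5764, -0.3222, 0.0707]
eef_rot: [-179.7, -1.1, 7.9]
contact_force: [-1.4, -1.3, 12.3]
gripper_width: 0.697
```

```bash
python3 plan.py 0.577 -0.327 0.077 7.5 4
python3 - <<'E'
from h import *
f=frame("scene"); crop(f,290,120,440,220,5,"g1")
E
```

```text
t 9.78 pos [ 0.5764 -0.3222  0.0707] rot [-179.69   -1.1     7.93] d [-0.0005 -0.0053  0.0063] dyaw -0.4 F [-1.4 -1.3 12.3] gw 0.697
[{"tx":-0.000,"ty":0.001,"tz":-0.002,"spin":0.002},{"tx":-0.000,"ty":0.001,"tz":-0.002,"spin":0.002},{"tx":-0.000,"ty":0.001,"tz":-0.002,"spin":0.002},{"tx":-0.000,"ty":0.001,"tz":-0.002,"spin":0.002}]
```

View pics/g1.png

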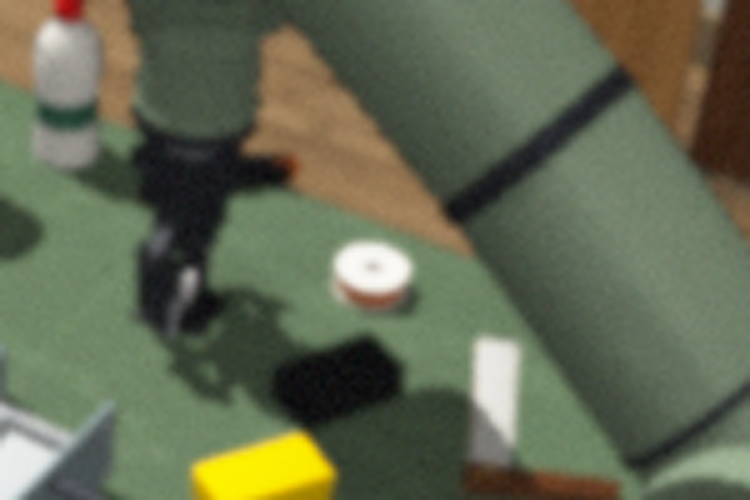

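Request:
play_rows --commands '[{"tx": 0,"ty": 0.001,"tz": -0.004,"spin": 0},{"tx": 0,"ty": 0.003,"tz": 0,"spin": 0},{"tx": 0,"ty": 0.001,"tz": 0,"spin": 0},{"tx": 0,"ty": 0,"tz": 0,"spin": 0},{"tx": 0,"ty": 0,"tz": 0,"spin": 0},{"tx": 0,"ty": 0,"tz": 0,"spin": 0},{"tx": 0,"ty": 0,"tz": 0,"spin": 0},{"tx": 0,"ty": 0,"tz": 0,"spin": 0}]' --claw 0.4

```text
t: 10.5
ee_pos: [0.5779, -0.3278, 0.0772]
eef_rot: [-179.8, -1.3, 8.0]
contact_force: [1.0, 0.3, -0.9]
gripper_width: 0.599
```

Request:
play_rows --commands '[{"tx": 0,"ty": 0,"tz": 0,"spin": 0},{"tx": 0,"ty": 0,"tz": 0,"spin": 0},{"tx": 0,"ty": 0,"tz": 0,"spin": 0},{"tx": 0,"ty": 0,"tz": 0,"spin": 0},{"tx": 0,"ty": 0,"tz": 0,"spin": 0},{"tx": 0,"ty": 0,"tz": 0,"spin": 0},{"tx": 0,"ty": 0,"tz": 0,"spin": 0},{"tx": 0,"ty": 0,"tz": 0,"spin": 0}]' --claw 1.0 --newtons 30

```text
t: 11.17
ee_pos: [0.5778, -0.3277, 0.0774]
eef_rot: [-179.8, -1.2, 8.0]
contact_force: [-0.2, -0.4, 0.8]
gripper_width: 0.44
```

Request:
play_rows --commands '[{"tx": 0,"ty": 0,"tz": -0.01,"spin": 0},{"tx": 0,"ty": 0,"tz": -0.02,"spin": 0},{"tx": 0,"ty": 0,"tz": -0.03,"spin": 0},{"tx": 0,"ty": 0,"tz": -0.03,"spin": 0},{"tx": 0,"ty": 0,"tz": -0.02,"spin": 0},{"tx": 0,"ty": 0,"tz": -0.005,"spin": 0},{"tx": 0,"ty": 0,"tz": 0,"spin": 0},{"tx": 0,"ty": 0,"tz": 0,"spin": 0}]'

```text
t: 11.83
ee_pos: [0.5741, -0.3283, 0.1994]
eef_rot: [-179.7, -1.1, 7.9]
contact_force: [0.3, -0.1, -1.3]
gripper_width: 0.441
```

```bash
cat >> h.py <<'E'
HX,HY,HYAW=.4678,.0249,np.radians(-.9)
def hw(x,y,z=0.):
    c,s=np.cos(HYAW),np.sin(HYAW); return np.array([HX+c*x-s*y,HY+s*x+c*y,z])
def bays(f,img,k=1,off=(0,0),zz=.038):
    for (bx,by,w) in [(.092,.089,.085),(.092,0,.085),(.092,-.089,.085),(.179,.067,.129),(.179,-.067,.129)]:
        q=proj(f,[hw(bx+sx*.041,by+sy*w/2,zz) for sx,sy in((-1,-1),(-1,1),(1,1),(1,-1))])
        cv2.polylines(img,[np.int32(((q-off+.5)*k-.5)*16)],True,(0,0,255),1,shift=4)
E
python3 - <<'E'
from h import *
f=frame(); k=4.5
c=cv2.resize(f["bgr"][110:250,190:360],None,fx=k,fy=k,interpolation=cv2.INTER_CUBIC); bays(f,c,k,(190,110)); cv2.imwrite("pics/bay.png",c)
f=frame("scene"); crop(f,290,80,440,220,5,"g2")
print(env.state()["ee_pos"])
E
python3 plan.py 0.5585 -0.0655 0.17 -0.9
```

```text
[ 0.57389154 -0.32819105  0.19847198]
t 11.93 pos [ 0.5739 -0.3282  0.1985] rot [-179.64   -1.07    7.93] d [-0.0165  0.2622 -0.0285] dyaw -8.8 F [-0.4  0.3 -1.6] gw 0.437
[{"tx":0.002,"ty":-0.033,"tz":0.004,"spin":0.019},{"tx":0.002,"ty":-0.033,"tz":0.004,"spin":0.019},{"tx":0.001,"ty":-0.033,"tz":0.004,"spin":0.019},{"tx":0.001,"ty":-0.033,"tz":0.004,"spin":0.019},{"tx":-0.000,"ty":-0.033,"tz":0.004,"spin":0.019},{"tx":-0.001,"ty":-0.033,"tz":0.004,"spin":0.019},{"tx":-0.001,"ty":-0.033,"tz":0.004,"spin":0.019},{"tx":-0.002,"ty":-0.033,"tz":0.004,"spin":0.019}]
```

View pics/bay.png

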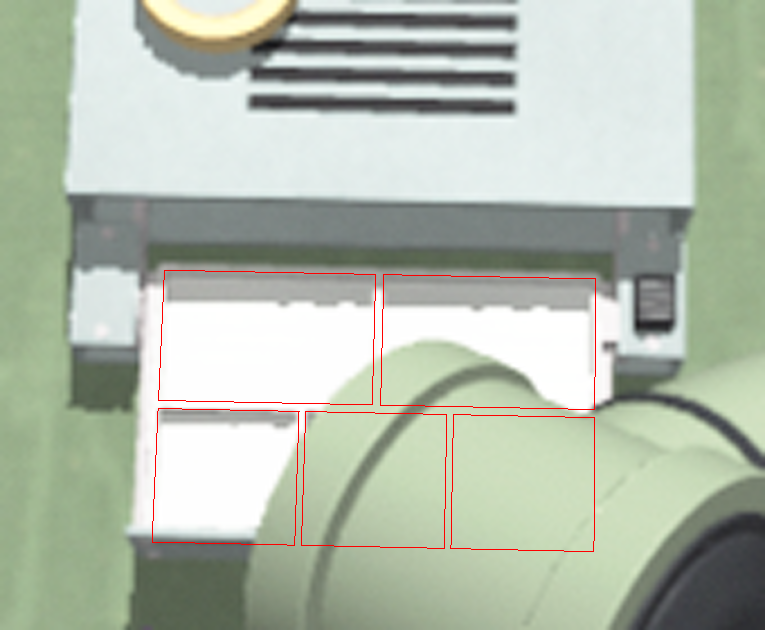

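View pics/g2.png

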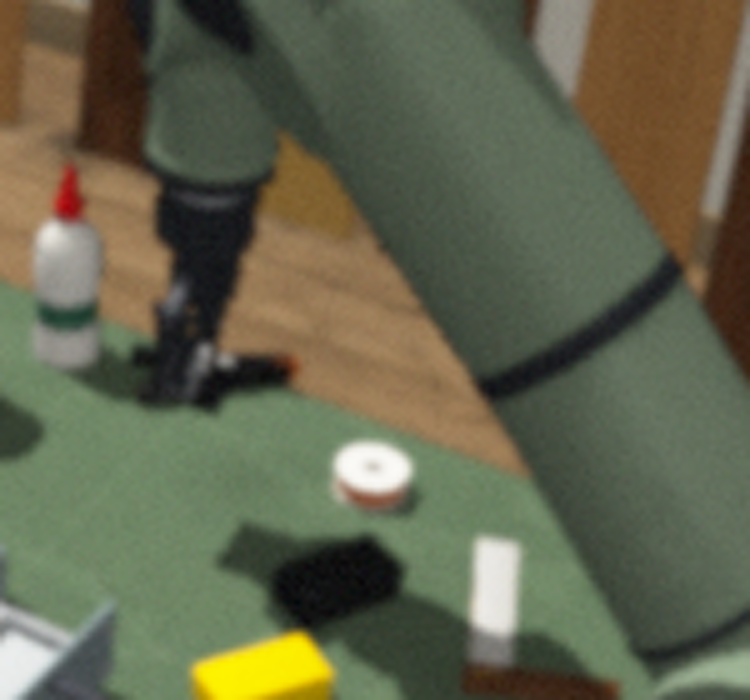

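Request:
play_rows --commands '[{"tx": 0.002,"ty": -0.033,"tz": 0.002,"spin": 0.019},{"tx": 0.002,"ty": -0.033,"tz": 0.002,"spin": 0.019},{"tx": 0.001,"ty": -0.033,"tz": 0.002,"spin": 0.019},{"tx": 0.001,"ty": -0.033,"tz": 0.002,"spin": 0.019},{"tx": -0.0,"ty": -0.033,"tz": 0.002,"spin": 0.019},{"tx": -0.001,"ty": -0.033,"tz": 0.002,"spin": 0.019},{"tx": -0.001,"ty": -0.033,"tz": 0.002,"spin": 0.019},{"tx": -0.001,"ty": -0.015,"tz": 0.002,"spin": 0.015}]'

```text
t: 12.6
ee_pos: [0.5533, -0.0771, 0.1745]
eef_rot: [-179.7, -0.3, -1.4]
contact_force: [0.8, 0.6, -1.4]
gripper_width: 0.44
```

```bash
python3 plan.py 0.5585 -0.0655 0.107 -0.9 7
```

```text
t 12.6 pos [ 0.5533 -0.0771  0.1745] rot [-179.66   -0.26   -1.42] d [ 0.0049  0.0113 -0.0675] dyaw 0.5 F [ 0.8  0.6 -1.4] gw 0.44
[{"tx":0.001,"ty":-0.002,"tz":0.010,"spin":-0.001},{"tx":0.001,"ty":-0.002,"tz":0.010,"spin":-0.001},{"tx":0.001,"ty":-0.002,"tz":0.010,"spin":-0.001},{"tx":0.001,"ty":-0.002,"tz":0.010,"spin":-0.001},{"tx":0.001,"ty":-0.002,"tz":0.010,"spin":-0.001},{"tx":0.001,"ty":-0.002,"tz":0.010,"spin":-0.001},{"tx":0.001,"ty":-0.002,"tz":0.010,"spin":-0.001}]
```

Request:
play_rows --commands '[{"tx": 0.002,"ty": -0.003,"tz": 0.0,"spin": -0.003},{"tx": 0.002,"ty": -0.003,"tz": 0.005,"spin": -0.003},{"tx": 0.001,"ty": -0.002,"tz": 0.01,"spin": 0},{"tx": 0,"ty": 0,"tz": 0.012,"spin": 0},{"tx": 0,"ty": 0,"tz": 0.012,"spin": 0},{"tx": 0,"ty": 0,"tz": 0.01,"spin": 0},{"tx": 0,"ty": 0,"tz": 0.004,"spin": 0},{"tx": 0,"ty": 0,"tz": 0,"spin": 0}]'

```text
t: 13.27
ee_pos: [0.557, -0.0692, 0.1112]
eef_rot: [-179.7, 0.1, -1.0]
contact_force: [0.0, -0.5, -1.1]
gripper_width: 0.441
```

```bash
python3 plan.py 0.5585 -0.0655 0.105 -0.9 4
```

```text
t 13.27 pos [ 0.557  -0.0692  0.1112] rot [-1.7975e+02  1.4000e-01 -1.0200e+00] d [ 0.0016  0.0034 -0.0062] dyaw 0.1 F [ 0.  -0.5 -1.1] gw 0.441
[{"tx":0.000,"ty":-0.001,"tz":0.002,"spin":-0.001},{"tx":0.000,"ty":-0.001,"tz":0.002,"spin":-0.001},{"tx":0.000,"ty":-0.001,"tz":0.002,"spin":-0.001},{"tx":0.000,"ty":-0.001,"tz":0.002,"spin":-0.001}]
```

Request:
play_rows --commands '[{"tx": 0.001,"ty": -0.002,"tz": 0.002,"spin": 0},{"tx": 0.001,"ty": -0.001,"tz": 0.002,"spin": 0},{"tx": 0,"ty": 0,"tz": 0.002,"spin": 0},{"tx": 0,"ty": 0,"tz": 0,"spin": 0},{"tx": 0,"ty": 0,"tz": 0,"spin": 0},{"tx": 0,"ty": 0,"tz": 0,"spin": 0},{"tx": 0,"ty": 0,"tz": 0,"spin": 0},{"tx": 0,"ty": 0,"tz": 0,"spin": 0}]'

```text
t: 13.93
ee_pos: [0.5598, -0.067, 0.1058]
eef_rot: [-179.8, 0.0, -1.1]
contact_force: [-0.4, 0.2, -0.4]
gripper_width: 0.438
```

Request:
play_rows --commands '[{"tx": 0,"ty": 0,"tz": 0,"spin": 0},{"tx": 0,"ty": 0,"tz": 0,"spin": 0},{"tx": 0,"ty": 0,"tz": 0,"spin": 0},{"tx": 0,"ty": 0,"tz": -0.01,"spin": 0},{"tx": 0,"ty": 0,"tz": -0.02,"spin": 0},{"tx": 0,"ty": 0,"tz": -0.025,"spin": 0},{"tx": 0,"ty": 0,"tz": -0.025,"spin": 0},{"tx": 0,"ty": 0,"tz": -0.01,"spin": 0}]' --claw 0.47

```text
t: 14.6
ee_pos: [0.5586, -0.0681, 0.1998]
eef_rot: [-179.8, 0.3, -1.2]
contact_force: [0.2, 0.6, 0.1]
gripper_width: 0.529
```

```bash
python3 - <<'E'
from h import *
f=frame()
print(np.round(fit(f,"co",(442,254))[:4],4)); print(np.round(fit(f,"ad",(394,268))[:4],4))
E
python3 plan.py 0.4655 -0.433 0.16 45
```

```text
[ 0.4662 -0.4337  3.6287  0.8989]
[  0.4226  -0.2982 244.3369   0.8661]
t 14.65 pos [ 0.5589 -0.0681  0.2005] rot [-179.79    0.19   -1.19] d [-0.0932 -0.3652 -0.0405] dyaw 46.2 F [ 1.4 -0.   3.4] gw 0.531
[{"tx":-0.005,"ty":0.023,"tz":0.002,"spin":-0.050},{"tx":-0.006,"ty":0.023,"tz":0.002,"spin":-0.050},{"tx":-0.008,"ty":0.022,"tz":0.002,"spin":-0.050},{"tx":-0.009,"ty":0.022,"tz":0.002,"spin":-0.050},{"tx":-0.010,"ty":0.021,"tz":0.002,"spin":-0.050},{"tx":-0.011,"ty":0.021,"tz":0.002,"spin":-0.050},{"tx":-0.012,"ty":0.020,"tz":0.002,"spin":-0.050},{"tx":-0.013,"ty":0.020,"tz":0.002,"spin":-0.050}]
[{"tx":-0.014,"ty":0.019,"tz":0.002,"spin":-0.050},{"tx":-0.015,"ty":0.018,"tz":0.002,"spin":-0.050},{"tx":-0.016,"ty":0.018,"tz":0.002,"spin":-0.050},{"tx":-0.017,"ty":0.017,"tz":0.002,"spin":-0.050},{"tx":-0.017,"ty":0.016,"tz":0.002,"spin":-0.050},{"tx":-0.018,"ty":0.015,"tz":0.002,"spin":-0.050},{"tx":-0.019,"ty":0.014,"tz":0.002,"spin":-0.050},{"tx":-0.020,"ty":0.013,"tz":0.002,"spin":-0.050}]
```

Request:
play_rows --commands '[{"tx": -0.005,"ty": 0.023,"tz": 0.002,"spin": -0.05},{"tx": -0.006,"ty": 0.023,"tz": 0.002,"spin": -0.05},{"tx": -0.008,"ty": 0.022,"tz": 0.002,"spin": -0.05},{"tx": -0.009,"ty": 0.022,"tz": 0.002,"spin": -0.05},{"tx": -0.01,"ty": 0.021,"tz": 0.002,"spin": -0.05},{"tx": -0.011,"ty": 0.021,"tz": 0.002,"spin": -0.05},{"tx": -0.012,"ty": 0.02,"tz": 0.002,"spin": -0.05},{"tx": -0.013,"ty": 0.02,"tz": 0.002,"spin": -0.05}]' --claw 0.1

```text
t: 15.32
ee_pos: [0.5138, -0.2512, 0.1841]
eef_rot: [-179.6, -0.1, 23.3]
contact_force: [0.2, -0.2, 0.4]
gripper_width: 0.899
```

Request:
play_rows --commands '[{"tx": -0.014,"ty": 0.019,"tz": 0.002,"spin": -0.05},{"tx": -0.015,"ty": 0.018,"tz": 0.002,"spin": -0.05},{"tx": -0.016,"ty": 0.018,"tz": 0.002,"spin": -0.05},{"tx": -0.017,"ty": 0.017,"tz": 0.002,"spin": -0.05},{"tx": -0.017,"ty": 0.016,"tz": 0.002,"spin": -0.05},{"tx": -0.018,"ty": 0.015,"tz": 0.002,"spin": -0.05},{"tx": -0.015,"ty": 0.011,"tz": 0.002,"spin": -0.03},{"tx": 0,"ty": 0,"tz": 0,"spin": 0}]'

```text
t: 15.98
ee_pos: [0.4728, -0.4199, 0.1671]
eef_rot: [-179.6, -0.1, 43.1]
contact_force: [0.3, -0.1, -0.2]
gripper_width: 0.901
```

```bash
python3 plan.py 0.466 -0.433 0.09 45 7
```

```text
t 15.98 pos [ 0.4728 -0.4199  0.1671] rot [-1.7961e+02 -1.1000e-01  4.3130e+01] d [-0.0066 -0.0135 -0.0771] dyaw 1.9 F [ 0.3 -0.1 -0.2] gw 0.901
[{"tx":-0.002,"ty":0.001,"tz":0.011,"spin":-0.005},{"tx":-0.002,"ty":0.001,"tz":0.011,"spin":-0.005},{"tx":-0.002,"ty":0.001,"tz":0.011,"spin":-0.005},{"tx":-0.002,"ty":0.001,"tz":0.011,"spin":-0.005},{"tx":-0.002,"ty":0.001,"tz":0.011,"spin":-0.005},{"tx":-0.002,"ty":0.001,"tz":0.011,"spin":-0.005},{"tx":-0.002,"ty":0.001,"tz":0.011,"spin":-0.005}]
```

Request:
play_rows --commands '[{"tx": -0.005,"ty": 0.002,"tz": 0.005,"spin": -0.01},{"tx": -0.005,"ty": 0.002,"tz": 0.012,"spin": -0.01},{"tx": -0.004,"ty": 0.001,"tz": 0.014,"spin": -0.01},{"tx": 0,"ty": 0,"tz": 0.014,"spin": 0},{"tx": 0,"ty": 0,"tz": 0.014,"spin": 0},{"tx": 0,"ty": 0,"tz": 0.01,"spin": 0},{"tx": 0,"ty": 0,"tz": 0.004,"spin": 0},{"tx": 0,"ty": 0,"tz": 0,"spin": 0}]'

```text
t: 16.65
ee_pos: [0.4643, -0.4306, 0.0836]
eef_rot: [-179.3, -0.2, 45.1]
contact_force: [-0.2, -0.1, -0.7]
gripper_width: 0.9
```

```bash
python3 plan.py 0.466 -0.433 0.075 45 4
```

```text
t 16.65 pos [ 0.4643 -0.4306  0.0836] rot [-1.7933e+02 -1.6000e-01  4.5130e+01] d [ 0.002  -0.0031 -0.0086] dyaw -0.1 F [-0.2 -0.1 -0.7] gw 0.9
[{"tx":-0.000,"ty":0.001,"tz":0.002,"spin":0.001},{"tx":-0.000,"ty":0.001,"tz":0.002,"spin":0.001},{"tx":-0.000,"ty":0.001,"tz":0.002,"spin":0.001},{"tx":-0.000,"ty":0.001,"tz":0.002,"spin":0.001}]
```

Request:
play_rows --commands '[{"tx": 0,"ty": 0.002,"tz": 0.003,"spin": 0},{"tx": 0,"ty": 0.001,"tz": 0.003,"spin": 0},{"tx": 0,"ty": 0,"tz": 0.002,"spin": 0},{"tx": 0,"ty": 0,"tz": 0,"spin": 0},{"tx": 0,"ty": 0,"tz": 0,"spin": 0},{"tx": 0,"ty": 0,"tz": 0,"spin": 0},{"tx": 0,"ty": 0,"tz": 0,"spin": 0},{"tx": 0,"ty": 0,"tz": 0,"spin": 0}]'

```text
t: 17.32
ee_pos: [0.4679, -0.4329, 0.0766]
eef_rot: [-179.5, -0.2, 45.2]
contact_force: [0.3, 0.8, 0.4]
gripper_width: 0.894
```

Request:
play_rows --commands '[{"tx": 0,"ty": 0,"tz": 0,"spin": 0},{"tx": 0,"ty": 0,"tz": 0,"spin": 0},{"tx": 0,"ty": 0,"tz": 0,"spin": 0},{"tx": 0,"ty": 0,"tz": 0,"spin": 0},{"tx": 0,"ty": 0,"tz": 0,"spin": 0},{"tx": 0,"ty": 0,"tz": 0,"spin": 0},{"tx": 0,"ty": 0,"tz": 0,"spin": 0},{"tx": 0,"ty": 0,"tz": 0,"spin": 0}]' --claw 1.0 --newtons 40

```text
t: 17.98
ee_pos: [0.4681, -0.4332, 0.0777]
eef_rot: [-179.6, -0.2, 45.2]
contact_force: [0.5, -0.1, 0.0]
gripper_width: 0.612
```

Request:
play_rows --commands '[{"tx": 0,"ty": 0,"tz": -0.008,"spin": 0},{"tx": 0,"ty": 0,"tz": -0.015,"spin": 0},{"tx": 0,"ty": 0,"tz": -0.02,"spin": 0},{"tx": 0,"ty": 0,"tz": -0.025,"spin": 0},{"tx": 0,"ty": 0,"tz": -0.025,"spin": 0},{"tx": 0,"ty": 0,"tz": -0.015,"spin": 0},{"tx": 0,"ty": 0,"tz": 0,"spin": 0},{"tx": 0,"ty": 0,"tz": 0,"spin": 0}]'

```text
t: 18.65
ee_pos: [0.4675, -0.434, 0.1967]
eef_rot: [-179.6, -0.2, 45.1]
contact_force: [0.3, 0.2, -2.7]
gripper_width: 0.606
```

```bash
python3 plan.py 0.56 0.0235 0.18 44.1
python3 - <<'E'
from h import *
f=frame(); crop(f,190,110,480,280,2.7,"a1")
f=frame("scene"); crop(f,290,80,440,220,5,"a1s")
E
```

```text
t 18.65 pos [ 0.4675 -0.434   0.1967] rot [-179.55   -0.2    45.13] d [ 0.0927  0.457  -0.0167] dyaw -1.0 F [ 0.3  0.2 -2.7] gw 0.606
[{"tx":0.024,"ty":-0.016,"tz":0.001,"spin":0.001},{"tx":0.024,"ty":-0.016,"tz":0.001,"spin":0.001},{"tx":0.024,"ty":-0.016,"tz":0.001,"spin":0.001},{"tx":0.024,"ty":-0.016,"tz":0.001,"spin":0.001},{"tx":0.024,"ty":-0.016,"tz":0.001,"spin":0.001},{"tx":0.024,"ty":-0.016,"tz":0.001,"spin":0.001},{"tx":0.024,"ty":-0.016,"tz":0.001,"spin":0.001},{"tx":0.024,"ty":-0.016,"tz":0.001,"spin":0.001}]
[{"tx":0.024,"ty":-0.016,"tz":0.001,"spin":0.001},{"tx":0.024,"ty":-0.016,"tz":0.001,"spin":0.001},{"tx":0.024,"ty":-0.016,"tz":0.001,"spin":0.001},{"tx":0.024,"ty":-0.016,"tz":0.001,"spin":0.001},{"tx":0.024,"ty":-0.016,"tz":0.001,"spin":0.001},{"tx":0.024,"ty":-0.016,"tz":0.001,"spin":0.001},{"tx":0.024,"ty":-0.016,"tz":0.001,"spin":0.001},{"tx":0.024,"ty":-0.016,"tz":0.001,"spin":0.001}]
```

View pics/a1.png

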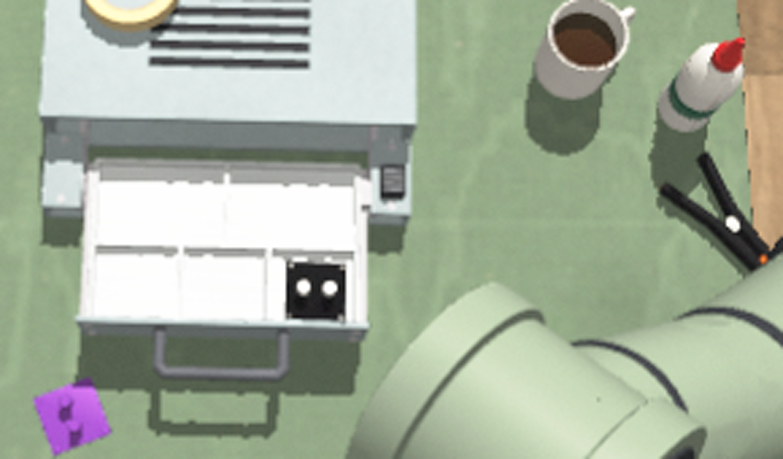

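View pics/a1s.png

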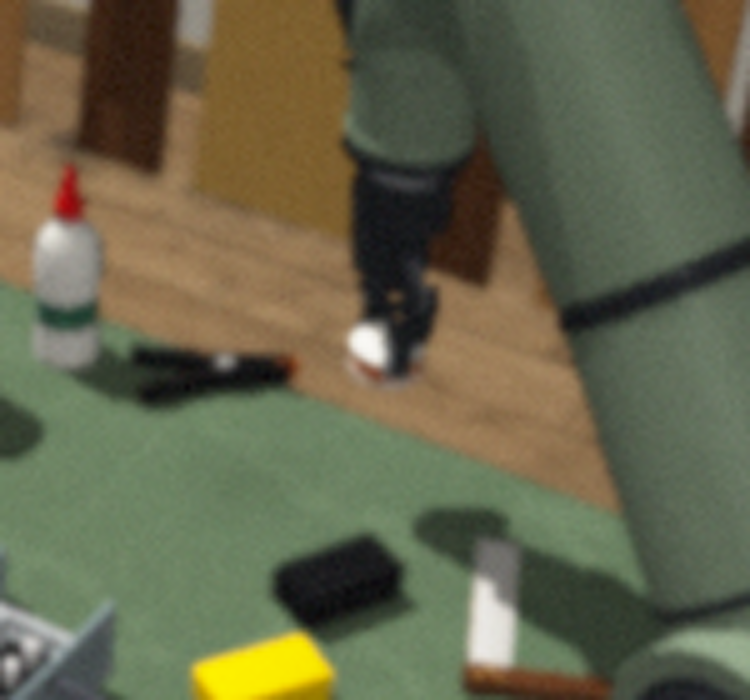

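Request:
play_rows --commands '[{"tx": 0.024,"ty": -0.016,"tz": 0,"spin": 0.001},{"tx": 0.024,"ty": -0.016,"tz": 0,"spin": 0.001},{"tx": 0.024,"ty": -0.016,"tz": 0,"spin": 0.001},{"tx": 0.024,"ty": -0.016,"tz": 0,"spin": 0.001},{"tx": 0.024,"ty": -0.016,"tz": 0,"spin": 0.001},{"tx": 0.024,"ty": -0.016,"tz": 0,"spin": 0.001},{"tx": 0.024,"ty": -0.016,"tz": 0,"spin": 0.001},{"tx": 0.024,"ty": -0.016,"tz": 0,"spin": 0.001}]'

```text
t: 19.42
ee_pos: [0.5085, -0.204, 0.1891]
eef_rot: [-179.0, 0.3, 44.0]
contact_force: [1.0, 0.4, -2.3]
gripper_width: 0.613
```

Request:
play_rows --commands '[{"tx": 0.024,"ty": -0.016,"tz": 0,"spin": 0.001},{"tx": 0.024,"ty": -0.016,"tz": 0,"spin": 0.001},{"tx": 0.024,"ty": -0.016,"tz": 0,"spin": 0.001},{"tx": 0.024,"ty": -0.016,"tz": 0,"spin": 0.001},{"tx": 0.024,"ty": -0.016,"tz": 0,"spin": 0.001},{"tx": 0.024,"ty": -0.016,"tz": 0,"spin": 0.001},{"tx": 0.01,"ty": -0.006,"tz": 0,"spin": 0.001},{"tx": 0,"ty": 0,"tz": 0,"spin": 0}]'

```text
t: 20.08
ee_pos: [0.5467, -0.0074, 0.1818]
eef_rot: [-178.4, 0.9, 44.0]
contact_force: [0.3, 0.7, -3.2]
gripper_width: 0.607
```

```bash
python3 plan.py 0.56 0.0235 0.109 44.1 6
python3 - <<'E'
from h import *
f=frame(); crop(f,190,110,480,280,2.7,"a2")
f=frame("scene"); crop(f,190,120,340,260,5,"a2s")
E
```

```text
t 20.08 pos [ 0.5467 -0.0074  0.1818] rot [-178.39    0.87   43.99] d [ 0.0151  0.0303 -0.0728] dyaw 0.1 F [ 0.3  0.7 -3.2] gw 0.607
[{"tx":0.006,"ty":-0.002,"tz":0.012,"spin":-0.000},{"tx":0.006,"ty":-0.002,"tz":0.012,"spin":-0.000},{"tx":0.006,"ty":-0.002,"tz":0.012,"spin":-0.000},{"tx":0.006,"ty":-0.002,"tz":0.012,"spin":-0.000},{"tx":0.006,"ty":-0.002,"tz":0.012,"spin":-0.000},{"tx":0.006,"ty":-0.002,"tz":0.012,"spin":-0.000}]
```

View pics/a2s.png

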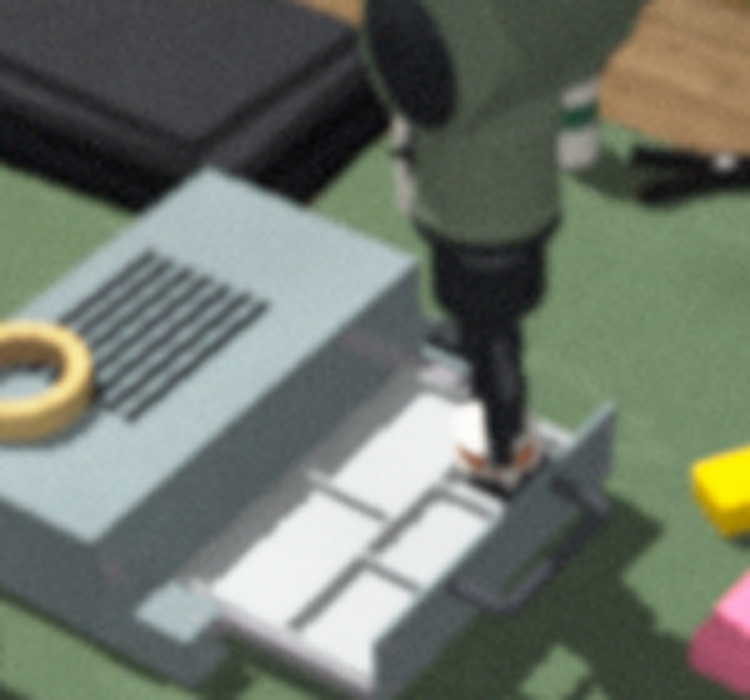

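Request:
play_rows --commands '[{"tx": 0.01,"ty": -0.003,"tz": 0,"spin": 0},{"tx": 0.012,"ty": -0.004,"tz": 0,"spin": 0},{"tx": 0.008,"ty": -0.003,"tz": 0,"spin": 0},{"tx": 0,"ty": 0,"tz": 0.01,"spin": 0},{"tx": 0,"ty": 0,"tz": 0.012,"spin": 0},{"tx": 0,"ty": 0,"tz": 0.012,"spin": 0},{"tx": 0,"ty": 0,"tz": 0.01,"spin": 0},{"tx": 0,"ty": 0,"tz": 0,"spin": 0}]'

```text
t: 20.85
ee_pos: [0.5598, 0.0151, 0.1323]
eef_rot: [-178.5, 1.0, 43.4]
contact_force: [-0.4, 0.3, -1.1]
gripper_width: 0.607
```

```bash
python3 plan.py 0.56 0.0235 0.109 44.1 6
```

```text
t 20.85 pos [0.5598 0.0151 0.1323] rot [-178.47    1.04   43.44] d [ 0.0021  0.008  -0.0233] dyaw 0.7 F [-0.4  0.3 -1.1] gw 0.607
[{"tx":0.001,"ty":-0.001,"tz":0.004,"spin":-0.002},{"tx":0.001,"ty":-0.001,"tz":0.004,"spin":-0.002},{"tx":0.001,"ty":-0.001,"tz":0.004,"spin":-0.002},{"tx":0.001,"ty":-0.001,"tz":0.004,"spin":-0.002},{"tx":0.001,"ty":-0.001,"tz":0.004,"spin":-0.002},{"tx":0.001,"ty":-0.001,"tz":0.004,"spin":-0.002}]
```

Request:
play_rows --commands '[{"tx": 0.003,"ty": -0.002,"tz": 0,"spin": 0},{"tx": 0.003,"ty": -0.002,"tz": 0.002,"spin": 0},{"tx": 0.001,"ty": 0,"tz": 0.006,"spin": 0},{"tx": 0,"ty": 0,"tz": 0.007,"spin": 0},{"tx": 0,"ty": 0,"tz": 0.006,"spin": 0},{"tx": 0,"ty": 0,"tz": 0.002,"spin": 0},{"tx": 0,"ty": 0,"tz": 0,"spin": 0},{"tx": 0,"ty": 0,"tz": 0,"spin": 0}]'

```text
t: 21.52
ee_pos: [0.5616, 0.0229, 0.1067]
eef_rot: [-178.5, 1.0, 43.4]
contact_force: [-0.1, 1.2, 3.3]
gripper_width: 0.612
```

```bash
python3 plan.py 0.56 0.0235 0.108 44.1 6;  python3 - <<'E'
from h import *
f=frame("scene"); crop(f,190,120,340,260,5,"a3s")
E
```

```text
t 21.52 pos [0.5616 0.0229 0.1067] rot [-178.47    1.05   43.36] d [0.0003 0.0002 0.0013] dyaw 0.7 F [-0.1  1.2  3.3] gw 0.612
[{"tx":0.000,"ty":0.000,"tz":-0.000,"spin":-0.002},{"tx":0.000,"ty":0.000,"tz":-0.000,"spin":-0.002},{"tx":0.000,"ty":0.000,"tz":-0.000,"spin":-0.002},{"tx":0.000,"ty":0.000,"tz":-0.000,"spin":-0.002},{"tx":0.000,"ty":0.000,"tz":-0.000,"spin":-0.002},{"tx":0.000,"ty":0.000,"tz":-0.000,"spin":-0.002}]
```

View pics/a3s.png

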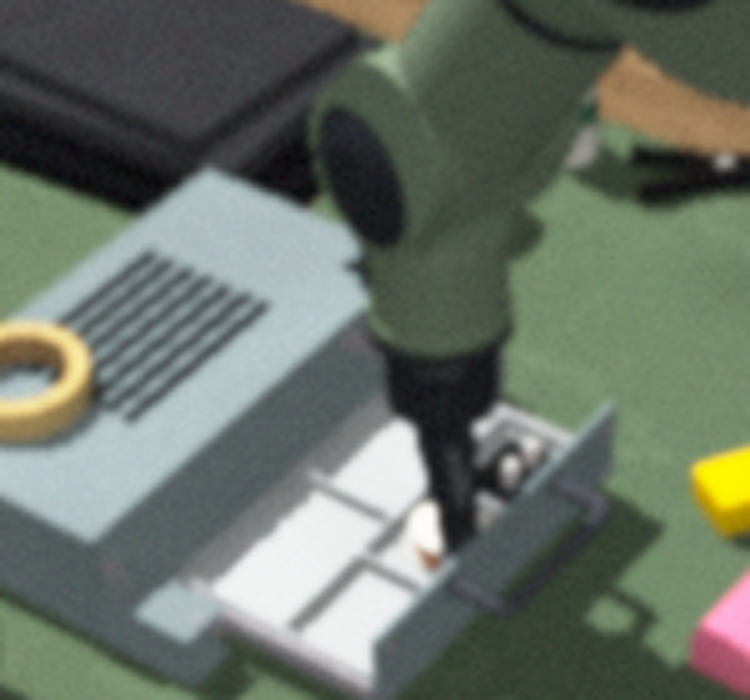

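Coil is in the middle bay. Release with a small opening and lift.

Request:
play_rows --commands '[{"tx": 0,"ty": 0,"tz": 0,"spin": 0},{"tx": 0,"ty": 0,"tz": 0,"spin": 0},{"tx": 0,"ty": 0,"tz": 0,"spin": 0},{"tx": 0,"ty": 0,"tz": -0.008,"spin": 0},{"tx": 0,"ty": 0,"tz": -0.02,"spin": 0},{"tx": 0,"ty": 0,"tz": -0.025,"spin": 0},{"tx": 0,"ty": 0,"tz": -0.025,"spin": 0},{"tx": 0,"ty": 0,"tz": -0.01,"spin": 0}]' --claw 0.31

```text
t: 22.23
ee_pos: [0.5632, 0.0213, 0.1984]
eef_rot: [-178.4, 1.3, 43.3]
contact_force: [-0.5, 0.8, 0.5]
gripper_width: 0.688
```

```bash
python3 - <<'E'
from h import *
f=frame(); print(np.round(fit(f,"ad",(394,268),show="fa")[:4],4))
E
python3 plan.py 0.423 -0.2985 0.19 64 24
```

```text
[ 0.4233 -0.2987 63.0186  0.8735]
t 22.28 pos [0.5636 0.0214 0.1991] rot [-178.42    1.18   43.29] d [-0.1386 -0.3203 -0.0091] dyaw 20.7 F [ 1.1 -0.5  3.2] gw 0.691
[{"tx":-0.013,"ty":0.006,"tz":0.000,"spin":-0.015},{"tx":-0.013,"ty":0.006,"tz":0.000,"spin":-0.015},{"tx":-0.014,"ty":0.005,"tz":0.000,"spin":-0.015},{"tx":-0.014,"ty":0.005,"tz":0.000,"spin":-0.015},{"tx":-0.014,"ty":0.005,"tz":0.000,"spin":-0.015},{"tx":-0.014,"ty":0.005,"tz":0.000,"spin":-0.015},{"tx":-0.014,"ty":0.005,"tz":0.000,"spin":-0.015},{"tx":-0.014,"ty":0.004,"tz":0.000,"spin":-0.015}]
[{"tx":-0.014,"ty":0.004,"tz":0.000,"spin":-0.015},{"tx":-0.014,"ty":0.004,"tz":0.000,"spin":-0.015},{"tx":-0.014,"ty":0.004,"tz":0.000,"spin":-0.015},{"tx":-0.014,"ty":0.003,"tz":0.000,"spin":-0.015},{"tx":-0.014,"ty":0.003,"tz":0.000,"spin":-0.015},{"tx":-0.014,"ty":0.003,"tz":0.000,"spin":-0.015},{"tx":-0.014,"ty":0.003,"tz":0.000,"spin":-0.015},{"tx":-0.014,"ty":0.003,"tz":0.000,"spin":-0.015}]
[{"tx":-0.014,"ty":0.002,"tz":0.000,"spin":-0.015},{"tx":-0.014,"ty":0.002,"tz":0.000,"spin":-0.015},{"tx":-0.014,"ty":0.002,"tz":0.000,"spin":-0.015},{"tx":-0.014,"ty":0.002,"tz":0.000,"spin":-0.015},{"tx":-0.014,"ty":0.002,"tz":0.000,"spin":-0.015},{"tx":-0.014,"ty":0.001,"tz":0.000,"spin":-0.015},{"tx":-0.014,"ty":0.001,"tz":0.000,"spin":-0.015},{"tx":-0.015,"ty":0.001,"tz":0.000,"spin":-0.015}]
```

Request:
play_rows --commands '[{"tx": -0.02,"ty": 0.009,"tz": 0,"spin": -0.022},{"tx": -0.02,"ty": 0.009,"tz": 0,"spin": -0.022},{"tx": -0.021,"ty": 0.008,"tz": 0,"spin": -0.022},{"tx": -0.021,"ty": 0.008,"tz": 0,"spin": -0.022},{"tx": -0.021,"ty": 0.007,"tz": 0,"spin": -0.022},{"tx": -0.021,"ty": 0.006,"tz": 0,"spin": -0.022},{"tx": -0.021,"ty": 0.006,"tz": 0,"spin": -0.022},{"tx": -0.021,"ty": 0.005,"tz": 0,"spin": -0.022}]' --claw 0.15

```text
t: 22.95
ee_pos: [0.4935, -0.1413, 0.2005]
eef_rot: [-178.2, 0.7, 54.4]
contact_force: [0.6, 0.0, -1.0]
gripper_width: 0.851
```

Request:
play_rows --commands '[{"tx": -0.021,"ty": 0.005,"tz": 0,"spin": -0.022},{"tx": -0.021,"ty": 0.004,"tz": 0,"spin": -0.022},{"tx": -0.021,"ty": 0.004,"tz": 0,"spin": -0.022},{"tx": -0.021,"ty": 0.003,"tz": 0,"spin": -0.022},{"tx": -0.021,"ty": 0.003,"tz": 0,"spin": -0.022},{"tx": -0.021,"ty": 0.002,"tz": 0,"spin": -0.022},{"tx": -0.012,"ty": 0.001,"tz": 0,"spin": -0.015},{"tx": 0,"ty": 0,"tz": 0,"spin": 0}]'

```text
t: 23.62
ee_pos: [0.432, -0.2793, 0.2002]
eef_rot: [-178.0, 0.5, 63.1]
contact_force: [-0.0, -0.2, -0.0]
gripper_width: 0.852
```

```bash
python3 plan.py 0.423 -0.2985 0.12 63.2 6
```

```text
t 23.62 pos [ 0.432  -0.2793  0.2002] rot [-177.99    0.48   63.08] d [-0.0069 -0.0197 -0.0802] dyaw 0.1 F [-0.  -0.2 -0. ] gw 0.852
[{"tx":-0.003,"ty":0.001,"tz":0.013,"spin":-0.000},{"tx":-0.003,"ty":0.001,"tz":0.013,"spin":-0.000},{"tx":-0.003,"ty":0.001,"tz":0.013,"spin":-0.000},{"tx":-0.003,"ty":0.001,"tz":0.013,"spin":-0.000},{"tx":-0.003,"ty":0.001,"tz":0.013,"spin":-0.000},{"tx":-0.003,"ty":0.001,"tz":0.013,"spin":-0.000}]
```

Request:
play_rows --commands '[{"tx": -0.007,"ty": 0.002,"tz": 0.006,"spin": 0},{"tx": -0.008,"ty": 0.002,"tz": 0.012,"spin": 0},{"tx": -0.005,"ty": 0.001,"tz": 0.016,"spin": 0},{"tx": 0,"ty": 0,"tz": 0.018,"spin": 0},{"tx": 0,"ty": 0,"tz": 0.018,"spin": 0},{"tx": 0,"ty": 0,"tz": 0.014,"spin": 0},{"tx": 0,"ty": 0,"tz": 0.005,"spin": 0},{"tx": 0,"ty": 0,"tz": 0,"spin": 0}]'

```text
t: 24.28
ee_pos: [0.4254, -0.2968, 0.1045]
eef_rot: [-178.0, 0.4, 63.1]
contact_force: [-0.3, 0.1, -1.0]
gripper_width: 0.853
```

```bash
python3 plan.py 0.423 -0.2985 0.082 63.2 6
```

```text
t 24.28 pos [ 0.4254 -0.2968  0.1045] rot [-177.95    0.39   63.11] d [-0.0003 -0.0023 -0.0225] dyaw 0.1 F [-0.3  0.1 -1. ] gw 0.853
[{"tx":-0.000,"ty":0.000,"tz":0.004,"spin":-0.000},{"tx":-0.000,"ty":0.000,"tz":0.004,"spin":-0.000},{"tx":-0.000,"ty":0.000,"tz":0.004,"spin":-0.000},{"tx":-0.000,"ty":0.000,"tz":0.004,"spin":-0.000},{"tx":-0.000,"ty":0.000,"tz":0.004,"spin":-0.000},{"tx":-0.000,"ty":0.000,"tz":0.004,"spin":-0.000}]
```

Request:
play_rows --commands '[{"tx": -0.001,"ty": 0.001,"tz": 0.006,"spin": 0},{"tx": -0.001,"ty": 0,"tz": 0.007,"spin": 0},{"tx": 0,"ty": 0,"tz": 0.006,"spin": 0},{"tx": 0,"ty": 0,"tz": 0.002,"spin": 0},{"tx": 0,"ty": 0,"tz": 0,"spin": 0},{"tx": 0,"ty": 0,"tz": 0,"spin": 0},{"tx": 0,"ty": 0,"tz": 0,"spin": 0},{"tx": 0,"ty": 0,"tz": 0,"spin": 0}]'

```text
t: 24.95
ee_pos: [0.4261, -0.2989, 0.0833]
eef_rot: [-178.1, 0.4, 63.2]
contact_force: [0.4, 0.0, -0.7]
gripper_width: 0.848
```

Request:
play_rows --commands '[{"tx": 0,"ty": 0,"tz": 0,"spin": 0},{"tx": 0,"ty": 0,"tz": 0,"spin": 0},{"tx": 0,"ty": 0,"tz": 0,"spin": 0},{"tx": 0,"ty": 0,"tz": 0,"spin": 0},{"tx": 0,"ty": 0,"tz": 0,"spin": 0},{"tx": 0,"ty": 0,"tz": 0,"spin": 0},{"tx": 0,"ty": 0,"tz": 0,"spin": 0},{"tx": 0,"ty": 0,"tz": 0,"spin": 0}]' --claw 1.0 --newtons 50

```text
t: 25.62
ee_pos: [0.4263, -0.2988, 0.0842]
eef_rot: [-178.2, 0.4, 63.2]
contact_force: [0.2, 0.7, -0.3]
gripper_width: 0.572
```

Request:
play_rows --commands '[{"tx": 0,"ty": 0,"tz": -0.008,"spin": 0},{"tx": 0,"ty": 0,"tz": -0.015,"spin": 0},{"tx": 0,"ty": 0,"tz": -0.02,"spin": 0},{"tx": 0,"ty": 0,"tz": -0.025,"spin": 0},{"tx": 0,"ty": 0,"tz": -0.025,"spin": 0},{"tx": 0,"ty": 0,"tz": -0.015,"spin": 0},{"tx": 0,"ty": 0,"tz": 0,"spin": 0},{"tx": 0,"ty": 0,"tz": 0,"spin": 0}]'

```text
t: 26.28
ee_pos: [0.4287, -0.2995, 0.1991]
eef_rot: [-178.0, 0.4, 63.1]
contact_force: [-0.5, 0.2, -3.6]
gripper_width: 0.574
```

```bash
python3 plan.py 0.6457 -0.0449 0.2 89.1
python3 - <<'E'
from h import *
f=frame(); crop(f,190,110,480,280,2.7,"b1")
f=frame("scene"); crop(f,240,80,440,240,4,"b1s")
E
```

```text
t 26.28 pos [ 0.4287 -0.2995  0.1991] rot [-178.02    0.35   63.1 ] d [0.219  0.254  0.0009] dyaw 26.0 F [-0.5  0.2 -3.6] gw 0.574
[{"tx":0.020,"ty":0.005,"tz":-0.000,"spin":-0.028},{"tx":0.020,"ty":0.006,"tz":-0.000,"spin":-0.028},{"tx":0.020,"ty":0.006,"tz":-0.000,"spin":-0.028},{"tx":0.020,"ty":0.007,"tz":-0.000,"spin":-0.028},{"tx":0.020,"ty":0.007,"tz":-0.000,"spin":-0.028},{"tx":0.019,"ty":0.008,"tz":-0.000,"spin":-0.028},{"tx":0.019,"ty":0.008,"tz":-0.000,"spin":-0.028},{"tx":0.019,"ty":0.009,"tz":-0.000,"spin":-0.028}]
[{"tx":0.019,"ty":0.009,"tz":-0.000,"spin":-0.028},{"tx":0.018,"ty":0.010,"tz":-0.000,"spin":-0.028},{"tx":0.018,"ty":0.011,"tz":-0.000,"spin":-0.028},{"tx":0.018,"ty":0.011,"tz":-0.000,"spin":-0.028},{"tx":0.018,"ty":0.012,"tz":-0.000,"spin":-0.028},{"tx":0.017,"ty":0.012,"tz":-0.000,"spin":-0.028},{"tx":0.017,"ty":0.012,"tz":-0.000,"spin":-0.028},{"tx":0.016,"ty":0.013,"tz":-0.000,"spin":-0.028}]
```

View pics/b1.png

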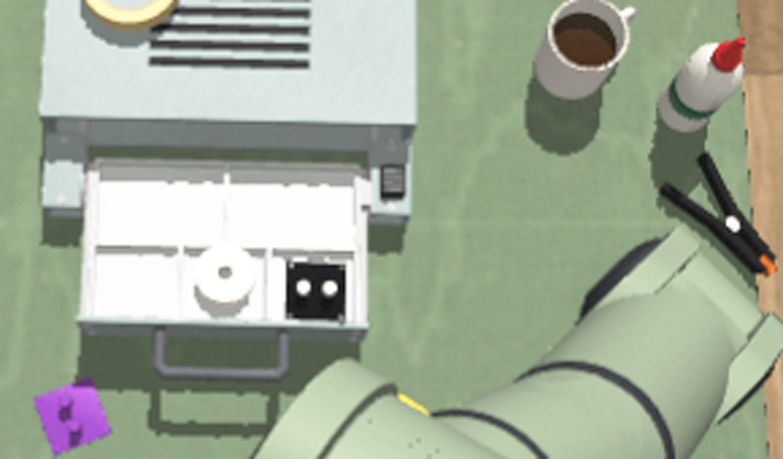

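View pics/b1s.png

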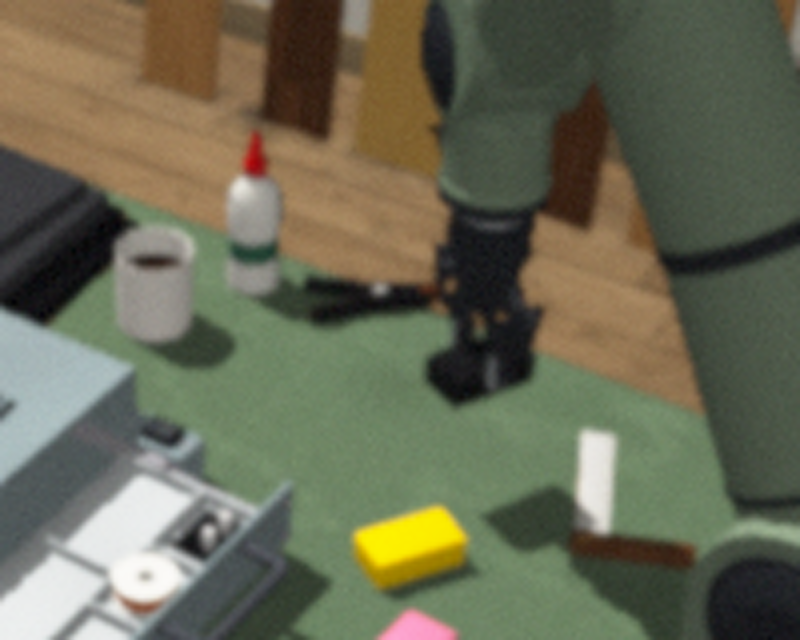

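Request:
play_rows --commands '[{"tx": 0.02,"ty": 0.005,"tz": 0,"spin": -0.028},{"tx": 0.02,"ty": 0.006,"tz": 0,"spin": -0.028},{"tx": 0.02,"ty": 0.006,"tz": 0,"spin": -0.028},{"tx": 0.02,"ty": 0.007,"tz": 0,"spin": -0.028},{"tx": 0.02,"ty": 0.007,"tz": 0,"spin": -0.028},{"tx": 0.019,"ty": 0.008,"tz": 0,"spin": -0.028},{"tx": 0.019,"ty": 0.008,"tz": 0,"spin": -0.028},{"tx": 0.019,"ty": 0.009,"tz": 0,"spin": -0.028}]'

```text
t: 27.05
ee_pos: [0.5355, -0.171, 0.1866]
eef_rot: [-177.1, -0.0, 75.9]
contact_force: [-0.4, -0.9, -2.3]
gripper_width: 0.571
```

Request:
play_rows --commands '[{"tx": 0.019,"ty": 0.009,"tz": 0,"spin": -0.028},{"tx": 0.018,"ty": 0.01,"tz": 0,"spin": -0.028},{"tx": 0.018,"ty": 0.011,"tz": 0,"spin": -0.028},{"tx": 0.018,"ty": 0.011,"tz": 0,"spin": -0.028},{"tx": 0.018,"ty": 0.012,"tz": 0,"spin": -0.028},{"tx": 0.017,"ty": 0.012,"tz": 0,"spin": -0.028},{"tx": 0.01,"ty": 0.008,"tz": 0,"spin": -0.018},{"tx": 0,"ty": 0,"tz": 0,"spin": 0}]'

```text
t: 27.72
ee_pos: [0.6286, -0.056, 0.1712]
eef_rot: [-176.3, -0.8, 87.4]
contact_force: [-0.5, 0.3, -2.9]
gripper_width: 0.571
```

```bash
python3 plan.py 0.6457 -0.0449 0.115 89.1 8
```

```text
t 27.72 pos [ 0.6286 -0.056   0.1712] rot [-176.29   -0.78   87.37] d [ 0.021   0.0101 -0.0562] dyaw 1.7 F [-0.5  0.3 -2.9] gw 0.571
[{"tx":0.001,"ty":0.003,"tz":0.007,"spin":-0.004},{"tx":0.001,"ty":0.003,"tz":0.007,"spin":-0.004},{"tx":0.001,"ty":0.003,"tz":0.007,"spin":-0.004},{"tx":0.001,"ty":0.003,"tz":0.007,"spin":-0.004},{"tx":0.001,"ty":0.003,"tz":0.007,"spin":-0.004},{"tx":0.001,"ty":0.003,"tz":0.007,"spin":-0.004},{"tx":0.001,"ty":0.003,"tz":0.007,"spin":-0.004},{"tx":0.001,"ty":0.003,"tz":0.007,"spin":-0.004}]
```

Request:
play_rows --commands '[{"tx": 0.003,"ty": 0.006,"tz": 0,"spin": -0.01},{"tx": 0.004,"ty": 0.008,"tz": 0,"spin": -0.01},{"tx": 0.003,"ty": 0.006,"tz": 0,"spin": -0.01},{"tx": 0,"ty": 0,"tz": 0.005,"spin": 0},{"tx": 0,"ty": 0,"tz": 0.01,"spin": 0},{"tx": 0,"ty": 0,"tz": 0.01,"spin": 0},{"tx": 0,"ty": 0,"tz": 0.004,"spin": 0},{"tx": 0,"ty": 0,"tz": 0,"spin": 0}]'

```text
t: 28.38
ee_pos: [0.6462, -0.0491, 0.135]
eef_rot: [-176.0, -0.8, 89.0]
contact_force: [0.6, -0.4, -2.8]
gripper_width: 0.574
```

```bash
python3 plan.py 0.6457 -0.0449 0.112 89.1 8;  python3 - <<'E'
from h import *
f=frame("scene"); crop(f,150,110,350,270,4,"b2s")
E
```

```text
t 28.38 pos [ 0.6462 -0.0491  0.135 ] rot [-176.03   -0.8    88.95] d [ 0.0037  0.0033 -0.023 ] dyaw 0.1 F [ 0.6 -0.4 -2.8] gw 0.574
[{"tx":0.000,"ty":0.001,"tz":0.003,"spin":-0.000},{"tx":0.000,"ty":0.001,"tz":0.003,"spin":-0.000},{"tx":0.000,"ty":0.001,"tz":0.003,"spin":-0.000},{"tx":0.000,"ty":0.001,"tz":0.003,"spin":-0.000},{"tx":0.000,"ty":0.001,"tz":0.003,"spin":-0.000},{"tx":0.000,"ty":0.001,"tz":0.003,"spin":-0.000},{"tx":0.000,"ty":0.001,"tz":0.003,"spin":-0.000},{"tx":0.000,"ty":0.001,"tz":0.003,"spin":-0.000}]
```

View pics/b2s.png

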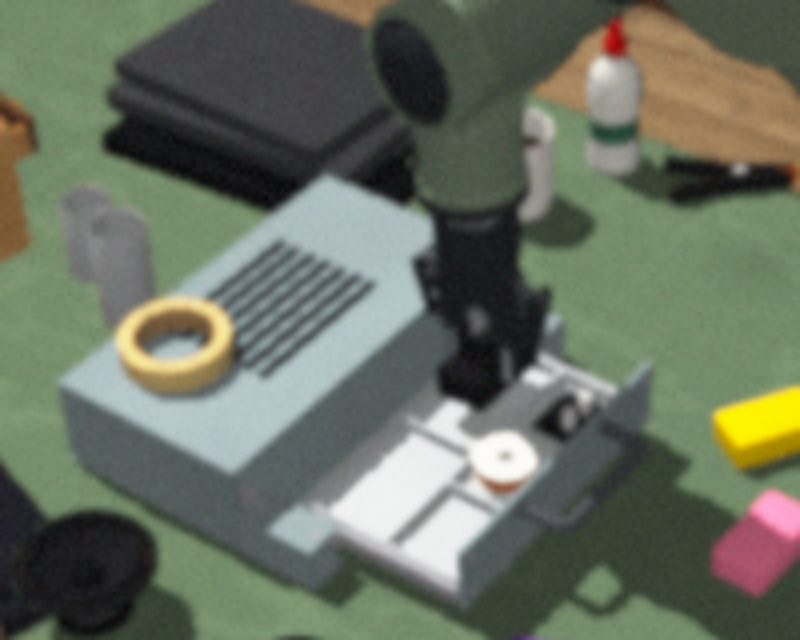

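Request:
play_rows --commands '[{"tx": 0.002,"ty": 0.002,"tz": 0.002,"spin": 0},{"tx": 0.002,"ty": 0.002,"tz": 0.005,"spin": 0},{"tx": 0,"ty": 0,"tz": 0.006,"spin": 0},{"tx": 0,"ty": 0,"tz": 0.005,"spin": 0},{"tx": 0,"ty": 0,"tz": 0.003,"spin": 0},{"tx": 0,"ty": 0,"tz": 0.001,"spin": 0},{"tx": 0,"ty": 0,"tz": 0,"spin": 0},{"tx": 0,"ty": 0,"tz": 0,"spin": 0}]'

```text
t: 29.1
ee_pos: [0.6494, -0.0445, 0.1116]
eef_rot: [-176.1, -0.8, 88.9]
contact_force: [-1.1, 0.2, 0.2]
gripper_width: 0.575
```

```bash
python3 plan.py 0.6457 -0.0449 0.111 89.1 8
```

```text
t 29.1 pos [ 0.6494 -0.0445  0.1116] rot [-176.11   -0.81   88.94] d [ 0.0004 -0.0014 -0.0006] dyaw 0.2 F [-1.1  0.2  0.2] gw 0.575
[{"tx":-0.000,"ty":0.000,"tz":0.000,"spin":-0.000},{"tx":-0.000,"ty":0.000,"tz":0.000,"spin":-0.000},{"tx":-0.000,"ty":0.000,"tz":0.000,"spin":-0.000},{"tx":-0.000,"ty":0.000,"tz":0.000,"spin":-0.000},{"tx":-0.000,"ty":0.000,"tz":0.000,"spin":-0.000},{"tx":-0.000,"ty":0.000,"tz":0.000,"spin":-0.000},{"tx":-0.000,"ty":0.000,"tz":0.000,"spin":-0.000},{"tx":-0.000,"ty":0.000,"tz":0.000,"spin":-0.000}]
```

Contact with the floor is starting; release and lift straight up.

Request:
play_rows --commands '[{"tx": 0,"ty": 0,"tz": 0,"spin": 0},{"tx": 0,"ty": 0,"tz": 0,"spin": 0},{"tx": 0,"ty": 0,"tz": 0,"spin": 0},{"tx": 0,"ty": 0,"tz": -0.005,"spin": 0},{"tx": 0,"ty": 0,"tz": -0.015,"spin": 0},{"tx": 0,"ty": 0,"tz": -0.025,"spin": 0},{"tx": 0,"ty": 0,"tz": -0.03,"spin": 0},{"tx": 0,"ty": 0,"tz": -0.02,"spin": 0}]' --claw 0.34

```text
t: 29.77
ee_pos: [0.6544, -0.0463, 0.208]
eef_rot: [-175.8, -0.8, 88.9]
contact_force: [0.3, 0.7, 0.1]
gripper_width: 0.656
```

```bash
python3 plan.py 0.428 0.2905 0.2 21 16
python3 - <<'E'
from h import *
f=frame(); print(np.round(fit(f,"te",(174,266))[:4],4)); print(np.round(fit(f,"ad",(127,249))[:4],4))
f=frame("scene"); crop(f,150,110,350,270,4,"b3s")
E
```

```text
t 29.77 pos [ 0.6544 -0.0463  0.208 ] rot [-175.78   -0.78   88.9 ] d [-0.222   0.3359 -0.008 ] dyaw -67.9 F [0.3 0.7 0.1] gw 0.656
[{"tx":0.021,"ty":-0.014,"tz":0.002,"spin":0.074},{"tx":0.020,"ty":-0.016,"tz":0.002,"spin":0.074},{"tx":0.018,"ty":-0.017,"tz":0.002,"spin":0.074},{"tx":0.017,"ty":-0.018,"tz":0.002,"spin":0.074},{"tx":0.016,"ty":-0.020,"tz":0.002,"spin":0.074},{"tx":0.014,"ty":-0.021,"tz":0.002,"spin":0.074},{"tx":0.013,"ty":-0.022,"tz":0.002,"spin":0.074},{"tx":0.011,"ty":-0.023,"tz":0.002,"spin":0.074}]
[{"tx":0.009,"ty":-0.023,"tz":0.002,"spin":0.074},{"tx":0.008,"ty":-0.024,"tz":0.002,"spin":0.074},{"tx":0.006,"ty":-0.024,"tz":0.002,"spin":0.074},{"tx":0.004,"ty":-0.025,"tz":0.002,"spin":0.074},{"tx":0.002,"ty":-0.025,"tz":0.002,"spin":0.074},{"tx":0.000,"ty":-0.025,"tz":0.002,"spin":0.074},{"tx":-0.002,"ty":-0.025,"tz":0.002,"spin":0.074},{"tx":-0.004,"ty":-0.025,"tz":0.002,"spin":0.074}]
[ 0.4278  0.2924 21.3981  0.8   ]
[  0.4739   0.417  219.5288   0.8888]
```

View pics/b3s.png

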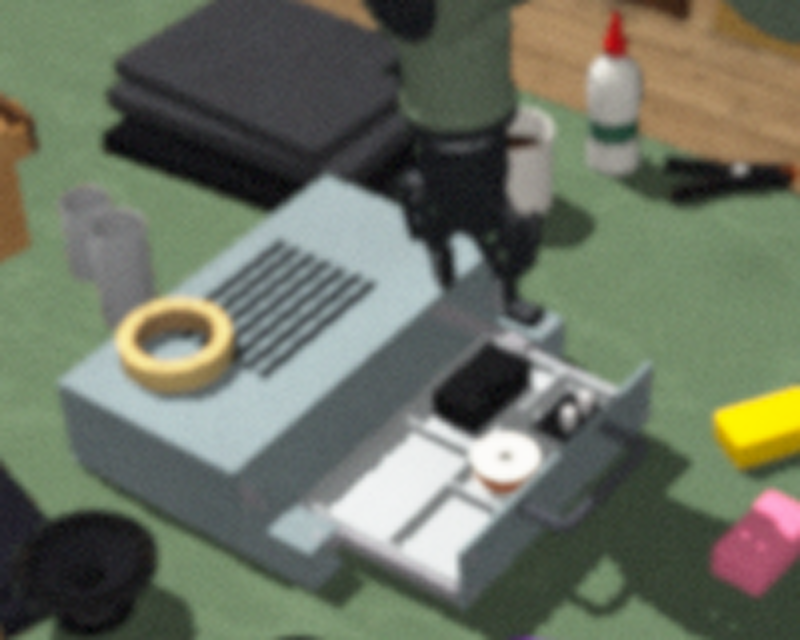

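Request:
play_rows --commands '[{"tx": 0.021,"ty": -0.014,"tz": 0.002,"spin": 0.074},{"tx": 0.02,"ty": -0.016,"tz": 0.002,"spin": 0.074},{"tx": 0.018,"ty": -0.017,"tz": 0.002,"spin": 0.074},{"tx": 0.017,"ty": -0.018,"tz": 0.002,"spin": 0.074},{"tx": 0.016,"ty": -0.02,"tz": 0.002,"spin": 0.074},{"tx": 0.014,"ty": -0.021,"tz": 0.002,"spin": 0.074},{"tx": 0.013,"ty": -0.022,"tz": 0.002,"spin": 0.074},{"tx": 0.011,"ty": -0.023,"tz": 0.002,"spin": 0.074}]' --claw 0.3

```text
t: 30.53
ee_pos: [0.5424, 0.1236, 0.2042]
eef_rot: [-176.6, 1.6, 53.1]
contact_force: [0.5, 0.7, -0.1]
gripper_width: 0.7
```

Request:
play_rows --commands '[{"tx": 0.009,"ty": -0.023,"tz": 0.002,"spin": 0.074},{"tx": 0.008,"ty": -0.024,"tz": 0.002,"spin": 0.074},{"tx": 0.006,"ty": -0.024,"tz": 0.002,"spin": 0.074},{"tx": 0.004,"ty": -0.025,"tz": 0.002,"spin": 0.074},{"tx": 0.002,"ty": -0.025,"tz": 0.002,"spin": 0.074},{"tx": 0.0,"ty": -0.025,"tz": 0.002,"spin": 0.074},{"tx": -0.001,"ty": -0.012,"tz": 0.001,"spin": 0.04},{"tx": 0,"ty": 0,"tz": 0,"spin": 0}]'

```text
t: 31.2
ee_pos: [0.4502, 0.2742, 0.1978]
eef_rot: [-177.7, 3.1, 24.0]
contact_force: [0.2, 0.9, 0.8]
gripper_width: 0.699
```

```bash
python3 plan.py 0.428 0.2915 0.12 20.8 8
```

```text
t 31.2 pos [0.4502 0.2742 0.1978] rot [-177.67    3.12   23.97] d [-0.0182  0.0164 -0.0778] dyaw -3.2 F [0.2 0.9 0.8] gw 0.699
[{"tx":-0.001,"ty":-0.002,"tz":0.010,"spin":0.007},{"tx":-0.001,"ty":-0.002,"tz":0.010,"spin":0.007},{"tx":-0.001,"ty":-0.002,"tz":0.010,"spin":0.007},{"tx":-0.001,"ty":-0.002,"tz":0.010,"spin":0.007},{"tx":-0.001,"ty":-0.002,"tz":0.010,"spin":0.007},{"tx":-0.001,"ty":-0.002,"tz":0.010,"spin":0.007},{"tx":-0.001,"ty":-0.002,"tz":0.010,"spin":0.007},{"tx":-0.001,"ty":-0.002,"tz":0.010,"spin":0.007}]
```

Request:
play_rows --commands '[{"tx": -0.004,"ty": -0.007,"tz": 0.002,"spin": 0.02},{"tx": -0.004,"ty": -0.008,"tz": 0.006,"spin": 0.02},{"tx": -0.003,"ty": -0.006,"tz": 0.012,"spin": 0.015},{"tx": 0,"ty": 0,"tz": 0.016,"spin": 0},{"tx": 0,"ty": 0,"tz": 0.016,"spin": 0},{"tx": 0,"ty": 0,"tz": 0.014,"spin": 0},{"tx": 0,"ty": 0,"tz": 0.006,"spin": 0},{"tx": 0,"ty": 0,"tz": 0,"spin": 0}]'

```text
t: 31.87
ee_pos: [0.4268, 0.2891, 0.1239]
eef_rot: [-177.9, 3.1, 20.9]
contact_force: [-0.5, -0.9, 0.1]
gripper_width: 0.699
```

```bash
python3 plan.py 0.428 0.2915 0.078 20.8 8
```

```text
t 31.87 pos [0.4268 0.2891 0.1239] rot [-177.88    3.13   20.85] d [ 0.005   0.0015 -0.0459] dyaw -0.1 F [-0.5 -0.9  0.1] gw 0.699
[{"tx":0.001,"ty":0.000,"tz":0.006,"spin":0.000},{"tx":0.001,"ty":0.000,"tz":0.006,"spin":0.000},{"tx":0.001,"ty":0.000,"tz":0.006,"spin":0.000},{"tx":0.001,"ty":0.000,"tz":0.006,"spin":0.000},{"tx":0.001,"ty":0.000,"tz":0.006,"spin":0.000},{"tx":0.001,"ty":0.000,"tz":0.006,"spin":0.000},{"tx":0.001,"ty":0.000,"tz":0.006,"spin":0.000},{"tx":0.001,"ty":0.000,"tz":0.006,"spin":0.000}]
```

Request:
play_rows --commands '[{"tx": 0.002,"ty": 0,"tz": 0.004,"spin": 0},{"tx": 0.002,"ty": 0,"tz": 0.009,"spin": 0},{"tx": 0.002,"ty": 0,"tz": 0.01,"spin": 0},{"tx": 0.001,"ty": 0,"tz": 0.01,"spin": 0},{"tx": 0,"ty": 0,"tz": 0.006,"spin": 0},{"tx": 0,"ty": 0,"tz": 0.002,"spin": 0},{"tx": 0,"ty": 0,"tz": 0,"spin": 0},{"tx": 0,"ty": 0,"tz": 0,"spin": 0}]'

```text
t: 32.53
ee_pos: [0.4325, 0.2919, 0.0793]
eef_rot: [-177.9, 3.0, 20.8]
contact_force: [-0.5, -0.4, 0.7]
gripper_width: 0.698
```

```bash
python3 plan.py 0.428 0.2915 0.078 20.8 8
python3 - <<'E'
from h import *
f=frame("scene"); crop(f,190,240,310,340,6,"c1s")
E
```

```text
t 32.53 pos [0.4325 0.2919 0.0793] rot [-177.87    3.04   20.79] d [-0.0008 -0.0013 -0.0013] dyaw 0.0 F [-0.5 -0.4  0.7] gw 0.698
[{"tx":-0.000,"ty":0.000,"tz":0.000,"spin":-0.000},{"tx":-0.000,"ty":0.000,"tz":0.000,"spin":-0.000},{"tx":-0.000,"ty":0.000,"tz":0.000,"spin":-0.000},{"tx":-0.000,"ty":0.000,"tz":0.000,"spin":-0.000},{"tx":-0.000,"ty":0.000,"tz":0.000,"spin":-0.000},{"tx":-0.000,"ty":0.000,"tz":0.000,"spin":-0.000},{"tx":-0.000,"ty":0.000,"tz":0.000,"spin":-0.000},{"tx":-0.000,"ty":0.000,"tz":0.000,"spin":-0.000}]
```

View pics/c1s.png

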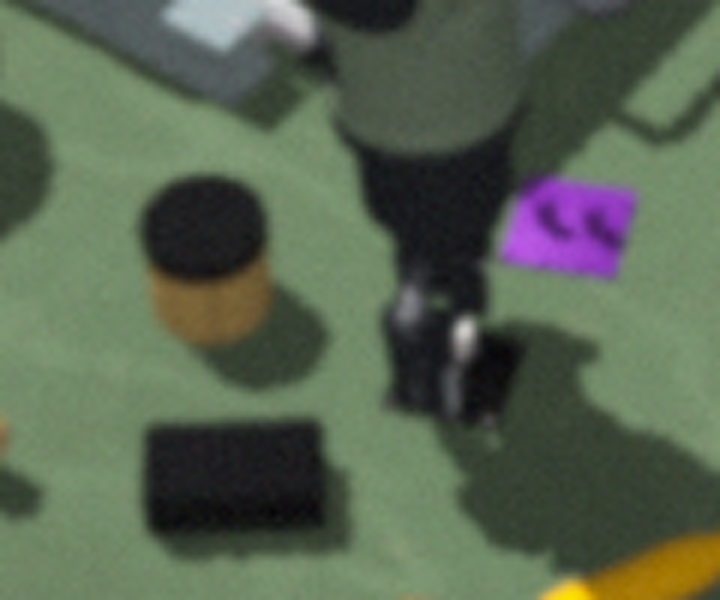

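Request:
play_rows --commands '[{"tx": 0,"ty": 0,"tz": 0.001,"spin": 0},{"tx": 0,"ty": 0,"tz": 0,"spin": 0},{"tx": 0,"ty": 0,"tz": 0,"spin": 0},{"tx": 0,"ty": 0,"tz": 0,"spin": 0},{"tx": 0,"ty": 0,"tz": 0,"spin": 0},{"tx": 0,"ty": 0,"tz": 0,"spin": 0},{"tx": 0,"ty": 0,"tz": 0,"spin": 0},{"tx": 0,"ty": 0,"tz": 0,"spin": 0}]' --claw 1.0 --newtons 30

```text
t: 33.25
ee_pos: [0.4328, 0.2925, 0.0798]
eef_rot: [-177.8, 2.9, 20.8]
contact_force: [0.4, -0.3, -0.2]
gripper_width: 0.438
```

Request:
play_rows --commands '[{"tx": 0,"ty": 0,"tz": -0.008,"spin": 0},{"tx": 0,"ty": 0,"tz": -0.015,"spin": 0},{"tx": 0,"ty": 0,"tz": -0.025,"spin": 0},{"tx": 0,"ty": 0,"tz": -0.03,"spin": 0},{"tx": 0,"ty": 0,"tz": -0.03,"spin": 0},{"tx": 0,"ty": 0,"tz": -0.015,"spin": 0},{"tx": 0,"ty": 0,"tz": 0,"spin": 0},{"tx": 0,"ty": 0,"tz": 0,"spin": 0}]'

```text
t: 33.92
ee_pos: [0.4403, 0.2888, 0.2106]
eef_rot: [-177.9, 3.0, 20.7]
contact_force: [-0.2, 0.3, -1.2]
gripper_width: 0.441
```

```bash
python3 plan.py 0.5612 0.1125 0.195 -0.9 8
python3 - <<'E'
from h import *
f=frame("scene"); crop(f,190,200,310,320,5,"c2s")
E
```

```text
t 33.92 pos [0.4403 0.2888 0.2106] rot [-177.87    3.04   20.7 ] d [ 0.1247 -0.1772 -0.0156] dyaw -21.6 F [-0.2  0.3 -1.2] gw 0.441
[{"tx":0.007,"ty":0.026,"tz":0.001,"spin":0.047},{"tx":0.008,"ty":0.026,"tz":0.001,"spin":0.047},{"tx":0.009,"ty":0.026,"tz":0.001,"spin":0.047},{"tx":0.010,"ty":0.025,"tz":0.001,"spin":0.047},{"tx":0.012,"ty":0.025,"tz":0.001,"spin":0.047},{"tx":0.013,"ty":0.024,"tz":0.001,"spin":0.047},{"tx":0.014,"ty":0.023,"tz":0.001,"spin":0.047},{"tx":0.015,"ty":0.023,"tz":0.001,"spin":0.047}]
```

View pics/c2s.png

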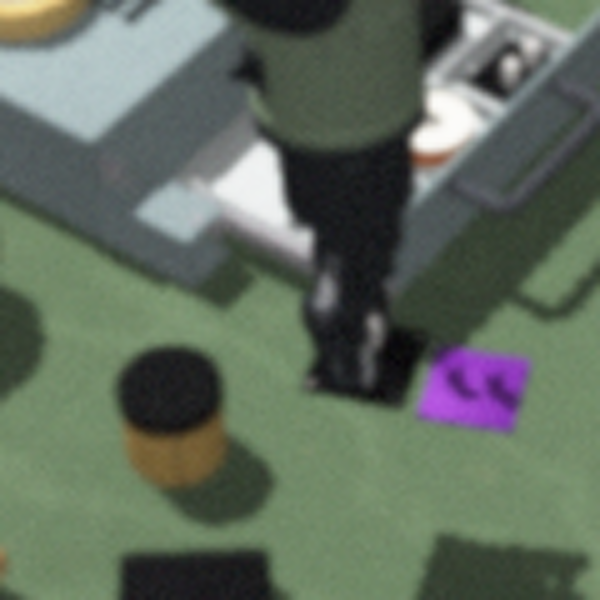

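Request:
play_rows --commands '[{"tx": 0.007,"ty": 0.026,"tz": 0,"spin": 0.047},{"tx": 0.008,"ty": 0.026,"tz": 0,"spin": 0.047},{"tx": 0.009,"ty": 0.026,"tz": 0,"spin": 0.047},{"tx": 0.01,"ty": 0.025,"tz": 0,"spin": 0.047},{"tx": 0.012,"ty": 0.025,"tz": 0,"spin": 0.047},{"tx": 0.013,"ty": 0.024,"tz": 0,"spin": 0.047},{"tx": 0.012,"ty": 0.018,"tz": 0,"spin": 0.04},{"tx": 0,"ty": 0,"tz": 0,"spin": 0}]'

```text
t: 34.63
ee_pos: [0.5475, 0.132, 0.1926]
eef_rot: [-179.2, 4.2, 1.6]
contact_force: [0.1, 0.3, 0.1]
gripper_width: 0.441
```

```bash
python3 plan.py 0.5612 0.1125 0.107 -0.9 8
```

```text
t 34.63 pos [0.5475 0.132  0.1926] rot [-179.23    4.19    1.61] d [ 0.0181 -0.0201 -0.0856] dyaw -2.5 F [0.1 0.3 0.1] gw 0.441
[{"tx":0.003,"ty":0.003,"tz":0.010,"spin":0.005},{"tx":0.003,"ty":0.003,"tz":0.010,"spin":0.005},{"tx":0.003,"ty":0.003,"tz":0.010,"spin":0.005},{"tx":0.003,"ty":0.003,"tz":0.010,"spin":0.005},{"tx":0.003,"ty":0.003,"tz":0.010,"spin":0.005},{"tx":0.003,"ty":0.003,"tz":0.010,"spin":0.005},{"tx":0.003,"ty":0.003,"tz":0.010,"spin":0.005},{"tx":0.003,"ty":0.003,"tz":0.010,"spin":0.005}]
```

Request:
play_rows --commands '[{"tx": 0.007,"ty": 0.006,"tz": 0,"spin": 0.012},{"tx": 0.008,"ty": 0.007,"tz": 0,"spin": 0.016},{"tx": 0.007,"ty": 0.005,"tz": 0.004,"spin": 0.012},{"tx": 0.001,"ty": 0,"tz": 0.01,"spin": 0},{"tx": 0.001,"ty": 0,"tz": 0.014,"spin": 0},{"tx": 0,"ty": 0,"tz": 0.014,"spin": 0},{"tx": 0,"ty": 0,"tz": 0.008,"spin": 0},{"tx": 0,"ty": 0,"tz": 0,"spin": 0}]'

```text
t: 35.3
ee_pos: [0.5678, 0.114, 0.1308]
eef_rot: [-179.5, 4.6, -0.8]
contact_force: [-0.1, 0.5, -0.0]
gripper_width: 0.438
```

```bash
python3 plan.py 0.5612 0.1125 0.108 -0.9 8
```

```text
t 35.3 pos [0.5678 0.114  0.1308] rot [-179.49    4.57   -0.83] d [-0.0018 -0.0021 -0.0228] dyaw -0.1 F [-0.1  0.5 -0. ] gw 0.438
[{"tx":0.000,"ty":0.000,"tz":0.003,"spin":0.000},{"tx":0.000,"ty":0.000,"tz":0.003,"spin":0.000},{"tx":0.000,"ty":0.000,"tz":0.003,"spin":0.000},{"tx":0.000,"ty":0.000,"tz":0.003,"spin":0.000},{"tx":0.000,"ty":0.000,"tz":0.003,"spin":0.000},{"tx":0.000,"ty":0.000,"tz":0.003,"spin":0.000},{"tx":0.000,"ty":0.000,"tz":0.003,"spin":0.000},{"tx":0.000,"ty":0.000,"tz":0.003,"spin":0.000}]
```

Request:
play_rows --commands '[{"tx": 0,"ty": 0.001,"tz": 0.004,"spin": 0},{"tx": 0,"ty": 0.001,"tz": 0.006,"spin": 0},{"tx": 0,"ty": 0,"tz": 0.006,"spin": 0},{"tx": 0,"ty": 0,"tz": 0.005,"spin": 0},{"tx": 0,"ty": 0,"tz": 0.002,"spin": 0},{"tx": 0,"ty": 0,"tz": 0,"spin": 0},{"tx": 0,"ty": 0,"tz": 0,"spin": 0},{"tx": 0,"ty": 0,"tz": 0,"spin": 0}]'

```text
t: 35.97
ee_pos: [0.5655, 0.113, 0.106]
eef_rot: [-179.4, 4.6, -0.7]
contact_force: [0.0, -0.0, 1.5]
gripper_width: 0.436
```

```bash
python3 plan.py 0.5612 0.1125 0.106 -0.9 8
python3 - <<'E'
from h import *
f=frame("scene"); crop(f,170,140,320,260,5,"c3s")
E
```

```text
t 35.97 pos [0.5655 0.113  0.106 ] rot [-179.43    4.57   -0.72] d [ 0.0005 -0.0012  0.    ] dyaw -0.2 F [ 0.  -0.   1.5] gw 0.436
[{"tx":0.000,"ty":0.000,"tz":-0.000,"spin":0.000},{"tx":0.000,"ty":0.000,"tz":-0.000,"spin":0.000},{"tx":0.000,"ty":0.000,"tz":-0.000,"spin":0.000},{"tx":0.000,"ty":0.000,"tz":-0.000,"spin":0.000},{"tx":0.000,"ty":0.000,"tz":-0.000,"spin":0.000},{"tx":0.000,"ty":0.000,"tz":-0.000,"spin":0.000},{"tx":0.000,"ty":0.000,"tz":-0.000,"spin":0.000},{"tx":0.000,"ty":0.000,"tz":-0.000,"spin":0.000}]
```

View pics/c3s.png

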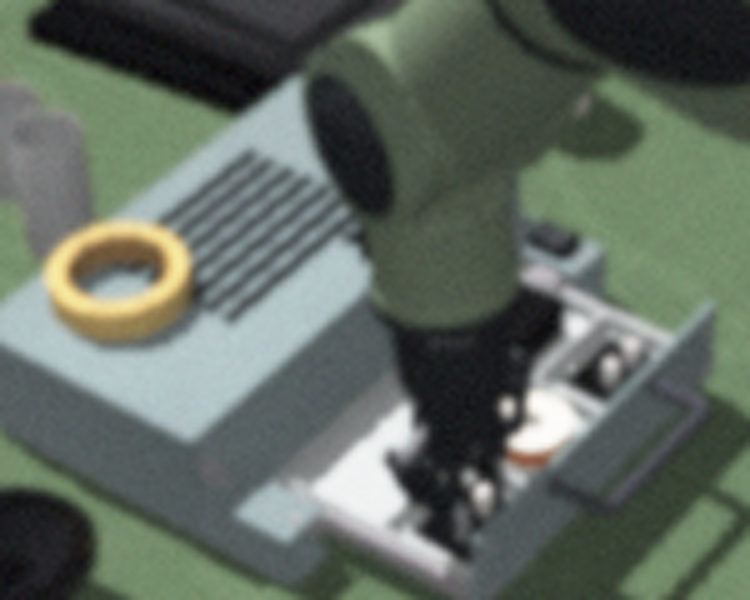

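Request:
play_rows --commands '[{"tx": 0,"ty": 0,"tz": 0,"spin": 0},{"tx": 0,"ty": 0,"tz": 0,"spin": 0},{"tx": 0,"ty": 0,"tz": 0,"spin": 0},{"tx": 0,"ty": 0,"tz": -0.006,"spin": 0},{"tx": 0,"ty": 0,"tz": -0.015,"spin": 0},{"tx": 0,"ty": 0,"tz": -0.025,"spin": 0},{"tx": 0,"ty": 0,"tz": -0.03,"spin": 0},{"tx": 0,"ty": 0,"tz": -0.02,"spin": 0}]' --claw 0.47

```text
t: 36.68
ee_pos: [0.5718, 0.1115, 0.203]
eef_rot: [-179.6, 4.9, -0.8]
contact_force: [0.1, -0.0, -0.3]
gripper_width: 0.525
```

```bash
python3 - <<'E'
from h import *
f=frame(); crop(f,90,130,360,330,2.9,"e1"); print(np.round(fit(f,"ad",(127,249),show="fb")[:4],4))
E
python3 plan.py 0.474 0.4165 0.2 39.6 16
```

```text
[ 0.5036  0.4423 47.2866  0.2993]
t 36.73 pos [0.5731 0.1114 0.206 ] rot [-179.53    4.69   -0.79] d [-0.0942  0.3046 -0.006 ] dyaw 40.4 F [2.7 0.1 4.7] gw 0.529
[{"tx":-0.006,"ty":-0.019,"tz":0.001,"spin":-0.044},{"tx":-0.005,"ty":-0.019,"tz":0.001,"spin":-0.044},{"tx":-0.004,"ty":-0.019,"tz":0.001,"spin":-0.044},{"tx":-0.004,"ty":-0.020,"tz":0.001,"spin":-0.044},{"tx":-0.003,"ty":-0.020,"tz":0.001,"spin":-0.044},{"tx":-0.002,"ty":-0.020,"tz":0.001,"spin":-0.044},{"tx":-0.001,"ty":-0.020,"tz":0.001,"spin":-0.044},{"tx":-0.000,"ty":-0.020,"tz":0.001,"spin":-0.044}]
[{"tx":0.001,"ty":-0.020,"tz":0.001,"spin":-0.044},{"tx":0.002,"ty":-0.020,"tz":0.001,"spin":-0.044},{"tx":0.003,"ty":-0.020,"tz":0.001,"spin":-0.044},{"tx":0.003,"ty":-0.020,"tz":0.001,"spin":-0.044},{"tx":0.004,"ty":-0.019,"tz":0.001,"spin":-0.044},{"tx":0.005,"ty":-0.019,"tz":0.001,"spin":-0.044},{"tx":0.006,"ty":-0.019,"tz":0.001,"spin":-0.044},{"tx":0.007,"ty":-0.019,"tz":0.001,"spin":-0.044}]
```

View pics/e1.png

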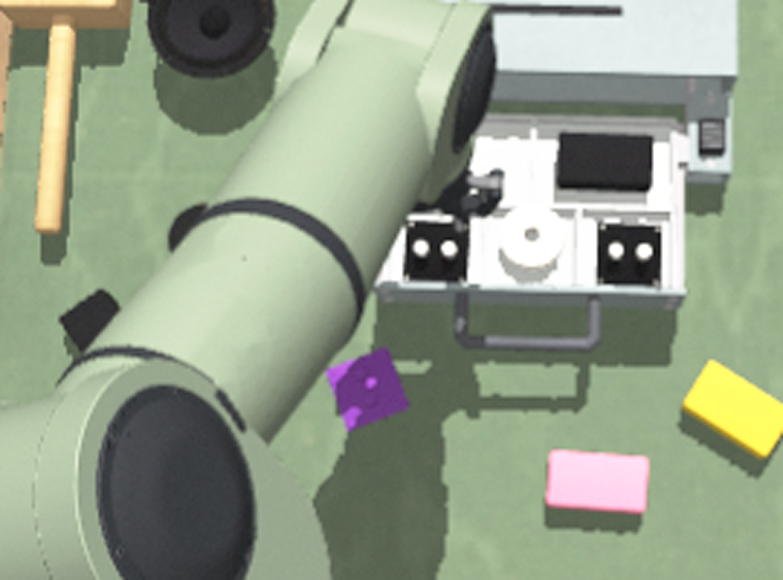

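Request:
play_rows --commands '[{"tx": -0.006,"ty": -0.019,"tz": 0.0,"spin": -0.044},{"tx": -0.005,"ty": -0.019,"tz": 0.0,"spin": -0.044},{"tx": -0.004,"ty": -0.019,"tz": 0.0,"spin": -0.044},{"tx": -0.004,"ty": -0.02,"tz": 0.0,"spin": -0.044},{"tx": -0.003,"ty": -0.02,"tz": 0.0,"spin": -0.044},{"tx": -0.002,"ty": -0.02,"tz": 0.0,"spin": -0.044},{"tx": -0.001,"ty": -0.02,"tz": 0.0,"spin": -0.044},{"tx": 0,"ty": -0.02,"tz": 0.0,"spin": -0.044}]' --claw 0.15

```text
t: 37.4
ee_pos: [0.5265, 0.2653, 0.217]
eef_rot: [-178.0, 3.8, 19.8]
contact_force: [-0.5, 0.7, 0.7]
gripper_width: 0.854
```

Request:
play_rows --commands '[{"tx": 0.001,"ty": -0.02,"tz": 0,"spin": -0.044},{"tx": 0.002,"ty": -0.02,"tz": 0,"spin": -0.044},{"tx": 0.003,"ty": -0.02,"tz": 0,"spin": -0.044},{"tx": 0.003,"ty": -0.02,"tz": 0,"spin": -0.044},{"tx": 0.004,"ty": -0.019,"tz": 0,"spin": -0.044},{"tx": 0.005,"ty": -0.019,"tz": 0,"spin": -0.044},{"tx": 0.003,"ty": -0.01,"tz": 0,"spin": -0.025},{"tx": 0,"ty": 0,"tz": 0,"spin": 0}]'

```text
t: 38.07
ee_pos: [0.4806, 0.4047, 0.2222]
eef_rot: [-176.8, 2.9, 38.3]
contact_force: [0.3, 0.7, 0.3]
gripper_width: 0.848
```

```bash
python3 plan.py 0.474 0.4165 0.12 39.6 8
python3 - <<'E'
from h import *
f=frame("scene"); crop(f,170,220,290,350,5,"e2s")
f=frame("top"); crop(f,90,180,290,330,4,"e2")
E
```

```text
t 38.07 pos [0.4806 0.4047 0.2222] rot [-176.84    2.93   38.34] d [-0.0021  0.0112 -0.1022] dyaw 1.3 F [0.3 0.7 0.3] gw 0.848
[{"tx":0.001,"ty":-0.001,"tz":0.013,"spin":-0.003},{"tx":0.001,"ty":-0.001,"tz":0.013,"spin":-0.003},{"tx":0.001,"ty":-0.001,"tz":0.013,"spin":-0.003},{"tx":0.001,"ty":-0.001,"tz":0.013,"spin":-0.003},{"tx":0.001,"ty":-0.001,"tz":0.013,"spin":-0.003},{"tx":0.001,"ty":-0.001,"tz":0.013,"spin":-0.003},{"tx":0.001,"ty":-0.001,"tz":0.013,"spin":-0.003},{"tx":0.001,"ty":-0.001,"tz":0.013,"spin":-0.003}]
```

View pics/e2s.png

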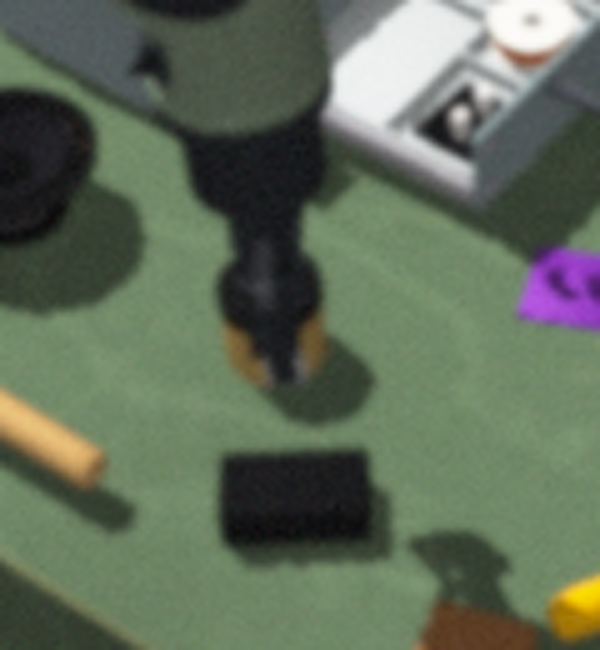

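View pics/e2.png

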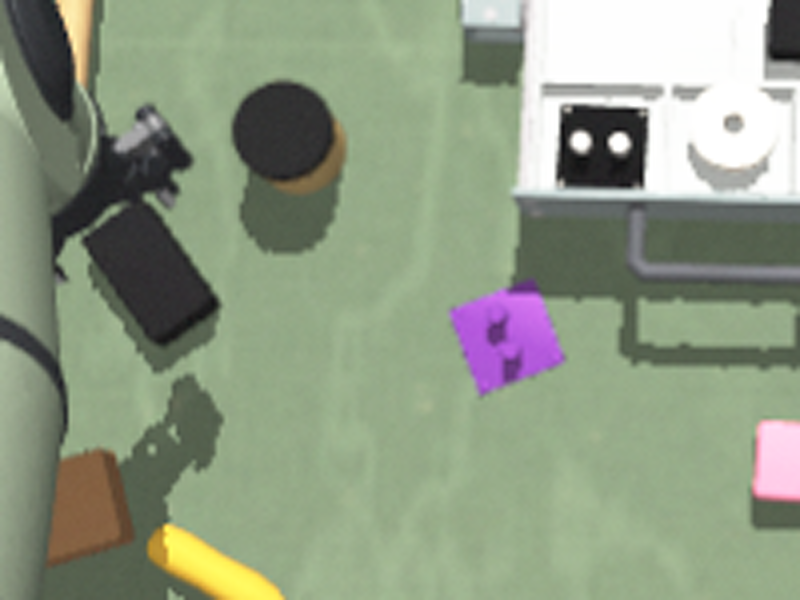

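Request:
play_rows --commands '[{"tx": 0.002,"ty": -0.003,"tz": 0.01,"spin": -0.006},{"tx": 0.002,"ty": -0.003,"tz": 0.018,"spin": -0.003},{"tx": 0.002,"ty": -0.002,"tz": 0.02,"spin": 0},{"tx": 0.002,"ty": -0.001,"tz": 0.02,"spin": 0},{"tx": 0.001,"ty": 0,"tz": 0.02,"spin": 0},{"tx": 0,"ty": 0,"tz": 0.014,"spin": 0},{"tx": 0,"ty": 0,"tz": 0.004,"spin": 0},{"tx": 0,"ty": 0,"tz": 0,"spin": 0}]'

```text
t: 38.83
ee_pos: [0.4799, 0.4076, 0.1088]
eef_rot: [-177.2, 3.0, 37.7]
contact_force: [0.7, -0.7, -0.0]
gripper_width: 0.849
```

```bash
python3 plan.py 0.474 0.4165 0.083 38.8 8
```

```text
t 38.83 pos [0.4799 0.4076 0.1088] rot [-177.16    2.98   37.68] d [-0.0016  0.0085 -0.0258] dyaw 1.1 F [ 0.7 -0.7 -0. ] gw 0.849
[{"tx":0.001,"ty":-0.001,"tz":0.003,"spin":-0.002},{"tx":0.001,"ty":-0.001,"tz":0.003,"spin":-0.002},{"tx":0.001,"ty":-0.001,"tz":0.003,"spin":-0.002},{"tx":0.001,"ty":-0.001,"tz":0.003,"spin":-0.002},{"tx":0.001,"ty":-0.001,"tz":0.003,"spin":-0.002},{"tx":0.001,"ty":-0.001,"tz":0.003,"spin":-0.002},{"tx":0.001,"ty":-0.001,"tz":0.003,"spin":-0.002},{"tx":0.001,"ty":-0.001,"tz":0.003,"spin":-0.002}]
```

Request:
play_rows --commands '[{"tx": 0.002,"ty": -0.003,"tz": 0,"spin": -0.01},{"tx": 0.002,"ty": -0.003,"tz": 0,"spin": -0.01},{"tx": 0.001,"ty": -0.002,"tz": 0.004,"spin": -0.004},{"tx": 0,"ty": 0,"tz": 0.006,"spin": 0},{"tx": 0,"ty": 0,"tz": 0.007,"spin": 0},{"tx": 0,"ty": 0,"tz": 0.005,"spin": 0},{"tx": 0,"ty": 0,"tz": 0,"spin": 0},{"tx": 0,"ty": 0,"tz": 0,"spin": 0}]'

```text
t: 39.5
ee_pos: [0.4788, 0.4178, 0.0876]
eef_rot: [-177.1, 2.7, 39.1]
contact_force: [0.6, -0.3, -0.1]
gripper_width: 0.851
```

```bash
python3 plan.py 0.474 0.4165 0.083 38.8 8;python3 - <<'E'
from h import *
f=frame("scene"); crop(f,170,220,290,350,5,"e3s")
E
```

```text
t 39.5 pos [0.4788 0.4178 0.0876] rot [-177.1     2.69   39.1 ] d [-0.0008 -0.0019 -0.0046] dyaw -0.3 F [ 0.6 -0.3 -0.1] gw 0.851
[{"tx":-0.000,"ty":0.000,"tz":0.001,"spin":0.001},{"tx":-0.000,"ty":0.000,"tz":0.001,"spin":0.001},{"tx":-0.000,"ty":0.000,"tz":0.001,"spin":0.001},{"tx":-0.000,"ty":0.000,"tz":0.001,"spin":0.001},{"tx":-0.000,"ty":0.000,"tz":0.001,"spin":0.001},{"tx":-0.000,"ty":0.000,"tz":0.001,"spin":0.001},{"tx":-0.000,"ty":0.000,"tz":0.001,"spin":0.001},{"tx":-0.000,"ty":0.000,"tz":0.001,"spin":0.001}]
```

View pics/e3s.png

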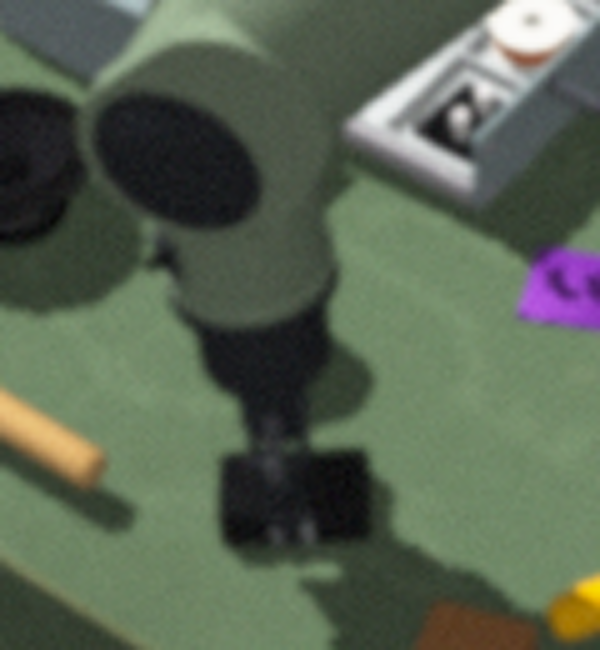

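Straddling. Lower slightly, grip and lift.

Request:
play_rows --commands '[{"tx": 0,"ty": 0.001,"tz": 0.003,"spin": 0},{"tx": 0,"ty": 0,"tz": 0.002,"spin": 0},{"tx": 0,"ty": 0,"tz": 0,"spin": 0},{"tx": 0,"ty": 0,"tz": 0,"spin": 0},{"tx": 0,"ty": 0,"tz": 0,"spin": 0},{"tx": 0,"ty": 0,"tz": 0,"spin": 0},{"tx": 0,"ty": 0,"tz": 0,"spin": 0},{"tx": 0,"ty": 0,"tz": 0,"spin": 0}]'

```text
t: 40.22
ee_pos: [0.4795, 0.4169, 0.0827]
eef_rot: [-177.1, 2.6, 39.1]
contact_force: [-0.6, -0.1, -0.2]
gripper_width: 0.855
```

Request:
play_rows --commands '[{"tx": 0,"ty": 0,"tz": 0,"spin": 0},{"tx": 0,"ty": 0,"tz": 0,"spin": 0},{"tx": 0,"ty": 0,"tz": 0,"spin": 0},{"tx": 0,"ty": 0,"tz": 0,"spin": 0},{"tx": 0,"ty": 0,"tz": 0,"spin": 0},{"tx": 0,"ty": 0,"tz": 0,"spin": 0},{"tx": 0,"ty": 0,"tz": 0,"spin": 0},{"tx": 0,"ty": 0,"tz": 0,"spin": 0}]' --claw 1.0 --newtons 50

```text
t: 40.88
ee_pos: [0.4795, 0.417, 0.0833]
eef_rot: [-177.1, 2.6, 39.1]
contact_force: [-0.6, -0.3, 1.0]
gripper_width: 0.576
```

Request:
play_rows --commands '[{"tx": 0,"ty": 0,"tz": -0.008,"spin": 0},{"tx": 0,"ty": 0,"tz": -0.015,"spin": 0},{"tx": 0,"ty": 0,"tz": -0.025,"spin": 0},{"tx": 0,"ty": 0,"tz": -0.03,"spin": 0},{"tx": 0,"ty": 0,"tz": -0.03,"spin": 0},{"tx": 0,"ty": 0,"tz": -0.02,"spin": 0},{"tx": 0,"ty": 0,"tz": 0,"spin": 0},{"tx": 0,"ty": 0,"tz": 0,"spin": 0}]'

```text
t: 41.55
ee_pos: [0.4887, 0.4141, 0.223]
eef_rot: [-177.1, 2.7, 39.0]
contact_force: [-0.4, 0.0, -3.6]
gripper_width: 0.572
```

```bash
python3 plan.py 0.6479 0.0891 0.22 89.1 16;python3 - <<'E'
from h import *
f=frame("scene"); crop(f,170,180,290,310,5,"e4s")
E
```

```text
t 41.55 pos [0.4887 0.4141 0.223 ] rot [-177.13    2.66   38.97] d [ 0.1632 -0.3256 -0.003 ] dyaw 50.1 F [-0.4  0.  -3.6] gw 0.572
[{"tx":-0.005,"ty":0.022,"tz":-0.001,"spin":-0.055},{"tx":-0.006,"ty":0.022,"tz":-0.001,"spin":-0.055},{"tx":-0.007,"ty":0.022,"tz":-0.001,"spin":-0.055},{"tx":-0.008,"ty":0.021,"tz":-0.001,"spin":-0.055},{"tx":-0.010,"ty":0.021,"tz":-0.001,"spin":-0.055},{"tx":-0.011,"ty":0.020,"tz":-0.001,"spin":-0.055},{"tx":-0.012,"ty":0.019,"tz":-0.001,"spin":-0.055},{"tx":-0.013,"ty":0.019,"tz":-0.001,"spin":-0.055}]
[{"tx":-0.014,"ty":0.018,"tz":-0.001,"spin":-0.055},{"tx":-0.015,"ty":0.017,"tz":-0.001,"spin":-0.055},{"tx":-0.016,"ty":0.016,"tz":-0.001,"spin":-0.055},{"tx":-0.017,"ty":0.016,"tz":-0.001,"spin":-0.055},{"tx":-0.017,"ty":0.015,"tz":-0.001,"spin":-0.055},{"tx":-0.018,"ty":0.014,"tz":-0.001,"spin":-0.055},{"tx":-0.019,"ty":0.013,"tz":-0.001,"spin":-0.055},{"tx":-0.020,"ty":0.012,"tz":-0.001,"spin":-0.055}]
```

View pics/e4s.png

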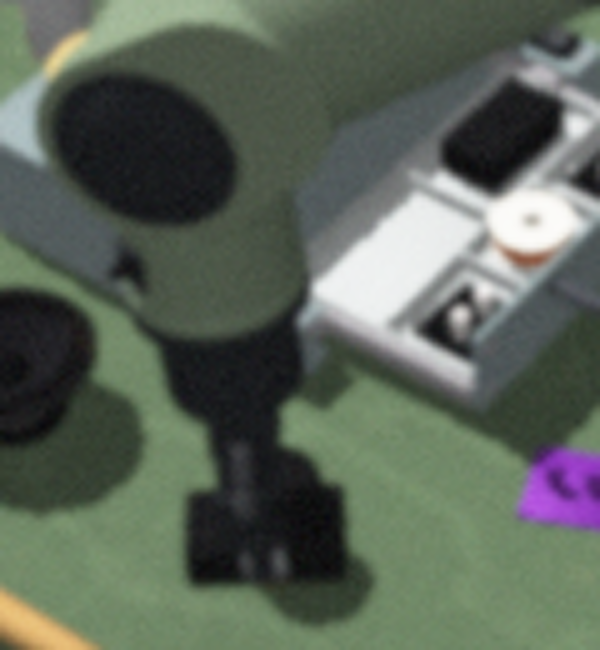

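Request:
play_rows --commands '[{"tx": -0.005,"ty": 0.022,"tz": -0.002,"spin": -0.055},{"tx": -0.006,"ty": 0.022,"tz": -0.002,"spin": -0.055},{"tx": -0.007,"ty": 0.022,"tz": -0.002,"spin": -0.055},{"tx": -0.008,"ty": 0.021,"tz": -0.002,"spin": -0.055},{"tx": -0.01,"ty": 0.021,"tz": -0.002,"spin": -0.055},{"tx": -0.011,"ty": 0.02,"tz": -0.002,"spin": -0.055},{"tx": -0.012,"ty": 0.019,"tz": -0.002,"spin": -0.055},{"tx": -0.013,"ty": 0.019,"tz": -0.002,"spin": -0.055}]'

```text
t: 42.27
ee_pos: [0.569, 0.2499, 0.2243]
eef_rot: [-175.8, 1.6, 65.8]
contact_force: [-0.4, -0.2, -2.3]
gripper_width: 0.572
```

Request:
play_rows --commands '[{"tx": -0.014,"ty": 0.018,"tz": -0.002,"spin": -0.055},{"tx": -0.015,"ty": 0.017,"tz": -0.002,"spin": -0.055},{"tx": -0.016,"ty": 0.016,"tz": -0.002,"spin": -0.055},{"tx": -0.017,"ty": 0.016,"tz": -0.002,"spin": -0.055},{"tx": -0.017,"ty": 0.015,"tz": -0.002,"spin": -0.055},{"tx": -0.018,"ty": 0.014,"tz": -0.002,"spin": -0.055},{"tx": -0.01,"ty": 0.007,"tz": 0,"spin": -0.03},{"tx": 0,"ty": 0,"tz": 0,"spin": 0}]'

```text
t: 42.93
ee_pos: [0.6425, 0.1058, 0.222]
eef_rot: [-174.8, 0.3, 87.3]
contact_force: [-0.0, -1.0, -2.7]
gripper_width: 0.577
```

```bash
python3 plan.py 0.6479 0.0891 0.14 89.1 8
```

```text
t 42.93 pos [0.6425 0.1058 0.222 ] rot [-174.79    0.31   87.32] d [ 0.0109 -0.0166 -0.082 ] dyaw 1.8 F [-0.  -1.  -2.7] gw 0.577
[{"tx":-0.002,"ty":0.002,"tz":0.010,"spin":-0.004},{"tx":-0.002,"ty":0.002,"tz":0.010,"spin":-0.004},{"tx":-0.002,"ty":0.002,"tz":0.010,"spin":-0.004},{"tx":-0.002,"ty":0.002,"tz":0.010,"spin":-0.004},{"tx":-0.002,"ty":0.002,"tz":0.010,"spin":-0.004},{"tx":-0.002,"ty":0.002,"tz":0.010,"spin":-0.004},{"tx":-0.002,"ty":0.002,"tz":0.010,"spin":-0.004},{"tx":-0.002,"ty":0.002,"tz":0.010,"spin":-0.004}]
```

Request:
play_rows --commands '[{"tx": -0.005,"ty": 0.006,"tz": 0,"spin": -0.012},{"tx": -0.006,"ty": 0.006,"tz": 0.004,"spin": -0.012},{"tx": -0.004,"ty": 0.004,"tz": 0.01,"spin": -0.006},{"tx": 0,"ty": 0.001,"tz": 0.016,"spin": 0},{"tx": 0,"ty": 0.001,"tz": 0.018,"spin": 0},{"tx": 0,"ty": 0,"tz": 0.018,"spin": 0},{"tx": 0,"ty": 0,"tz": 0.01,"spin": 0},{"tx": 0,"ty": 0,"tz": 0,"spin": 0}]'

```text
t: 43.6
ee_pos: [0.6522, 0.0911, 0.1347]
eef_rot: [-174.5, 0.1, 89.3]
contact_force: [-0.5, 0.2, -1.9]
gripper_width: 0.574
```

```bash
python3 plan.py 0.6479 0.0891 0.112 89.1 8
python3 - <<'E'
from h import *
f=frame("scene"); crop(f,150,110,330,260,4.2,"e5s")
E
```

```text
t 43.6 pos [0.6522 0.0911 0.1347] rot [-1.7448e+02  1.3000e-01  8.9260e+01] d [ 0.0015 -0.0019 -0.0227] dyaw -0.2 F [-0.5  0.2 -1.9] gw 0.574
[{"tx":-0.000,"ty":0.000,"tz":0.003,"spin":0.000},{"tx":-0.000,"ty":0.000,"tz":0.003,"spin":0.000},{"tx":-0.000,"ty":0.000,"tz":0.003,"spin":0.000},{"tx":-0.000,"ty":0.000,"tz":0.003,"spin":0.000},{"tx":-0.000,"ty":0.000,"tz":0.003,"spin":0.000},{"tx":-0.000,"ty":0.000,"tz":0.003,"spin":0.000},{"tx":-0.000,"ty":0.000,"tz":0.003,"spin":0.000},{"tx":-0.000,"ty":0.000,"tz":0.003,"spin":0.000}]
```

View pics/e5s.png

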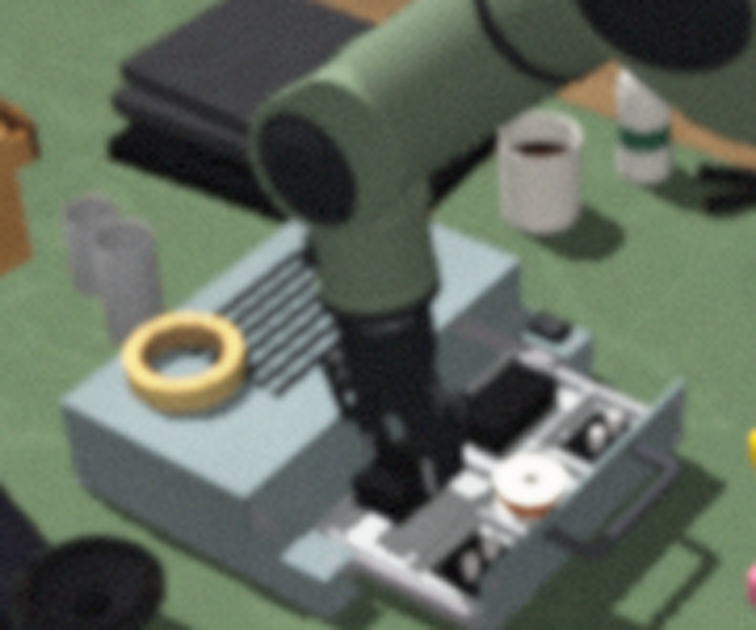

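Request:
play_rows --commands '[{"tx": -0.001,"ty": 0.001,"tz": 0.003,"spin": 0},{"tx": -0.001,"ty": 0.001,"tz": 0.005,"spin": 0},{"tx": 0,"ty": 0.001,"tz": 0.006,"spin": 0},{"tx": 0,"ty": 0,"tz": 0.005,"spin": 0},{"tx": 0,"ty": 0,"tz": 0.003,"spin": 0},{"tx": 0,"ty": 0,"tz": 0.001,"spin": 0},{"tx": 0,"ty": 0,"tz": 0,"spin": 0},{"tx": 0,"ty": 0,"tz": 0,"spin": 0}]'

```text
t: 44.32
ee_pos: [0.655, 0.0895, 0.113]
eef_rot: [-174.7, 0.1, 89.3]
contact_force: [-0.7, -0.2, -3.0]
gripper_width: 0.573
```

```bash
python3 plan.py 0.6479 0.0891 0.110 89.1 8
```

```text
t 44.32 pos [0.655  0.0895 0.113 ] rot [-1.7475e+02  7.0000e-02  8.9310e+01] d [-0.0016 -0.0004 -0.003 ] dyaw -0.2 F [-0.7 -0.2 -3. ] gw 0.573
[{"tx":-0.000,"ty":-0.000,"tz":0.000,"spin":0.000},{"tx":-0.000,"ty":-0.000,"tz":0.000,"spin":0.000},{"tx":-0.000,"ty":-0.000,"tz":0.000,"spin":0.000},{"tx":-0.000,"ty":-0.000,"tz":0.000,"spin":0.000},{"tx":-0.000,"ty":-0.000,"tz":0.000,"spin":0.000},{"tx":-0.000,"ty":-0.000,"tz":0.000,"spin":0.000},{"tx":-0.000,"ty":-0.000,"tz":0.000,"spin":0.000},{"tx":-0.000,"ty":-0.000,"tz":0.000,"spin":0.000}]
```

Request:
play_rows --commands '[{"tx": 0,"ty": -0.001,"tz": 0.002,"spin": 0},{"tx": 0,"ty": 0,"tz": 0.002,"spin": 0},{"tx": 0,"ty": 0,"tz": 0,"spin": 0},{"tx": 0,"ty": 0,"tz": 0,"spin": 0},{"tx": 0,"ty": 0,"tz": 0,"spin": 0},{"tx": 0,"ty": 0,"tz": 0,"spin": 0},{"tx": 0,"ty": 0,"tz": 0,"spin": 0},{"tx": 0,"ty": 0,"tz": 0,"spin": 0}]'

```text
t: 44.98
ee_pos: [0.6541, 0.0898, 0.1111]
eef_rot: [-174.9, 0.0, 89.3]
contact_force: [-1.2, 0.4, -0.5]
gripper_width: 0.575
```

Request:
play_rows --commands '[{"tx": 0,"ty": 0,"tz": 0,"spin": 0},{"tx": 0,"ty": 0,"tz": 0,"spin": 0},{"tx": 0,"ty": 0,"tz": 0,"spin": 0},{"tx": 0,"ty": 0,"tz": 0,"spin": 0},{"tx": 0,"ty": 0,"tz": -0.012,"spin": 0},{"tx": 0,"ty": 0,"tz": -0.025,"spin": 0},{"tx": 0,"ty": 0,"tz": -0.03,"spin": 0},{"tx": 0,"ty": 0,"tz": -0.02,"spin": 0}]' --claw 0.34

```text
t: 45.65
ee_pos: [0.6603, 0.0896, 0.1983]
eef_rot: [-174.5, 0.1, 89.3]
contact_force: [1.1, 0.8, 0.6]
gripper_width: 0.663
```

Request:
play_rows --commands '[{"tx": -0.005,"ty": -0.02,"tz": -0.01,"spin": 0},{"tx": -0.01,"ty": -0.025,"tz": -0.01,"spin": 0},{"tx": -0.015,"ty": -0.025,"tz": 0,"spin": 0},{"tx": -0.02,"ty": -0.025,"tz": 0,"spin": 0},{"tx": -0.025,"ty": -0.025,"tz": 0,"spin": 0},{"tx": -0.025,"ty": -0.02,"tz": 0,"spin": 0},{"tx": -0.025,"ty": -0.01,"tz": 0,"spin": 0},{"tx": -0.02,"ty": 0,"tz": 0,"spin": 0}]'

```text
t: 46.32
ee_pos: [0.5075, -0.0541, 0.2451]
eef_rot: [-175.3, -0.3, 89.7]
contact_force: [0.9, 0.5, 0.7]
gripper_width: 0.661
```

Run:
```python
from h import *
f=frame(); k=4.5
c=cv2.resize(f["bgr"][110:250,190:360],None,fx=k,fy=k,interpolation=cv2.INTER_CUBIC); cv2.imwrite("pics/m1.png",c)
f=frame("scene"); crop(f,180,120,330,250,5,"m1s")
print(env.state()["t"],env.state()["ee_pos"])
```

```text
46.4167 [ 0.50888156 -0.05576858  0.24516597]
```

View pics/m1.png

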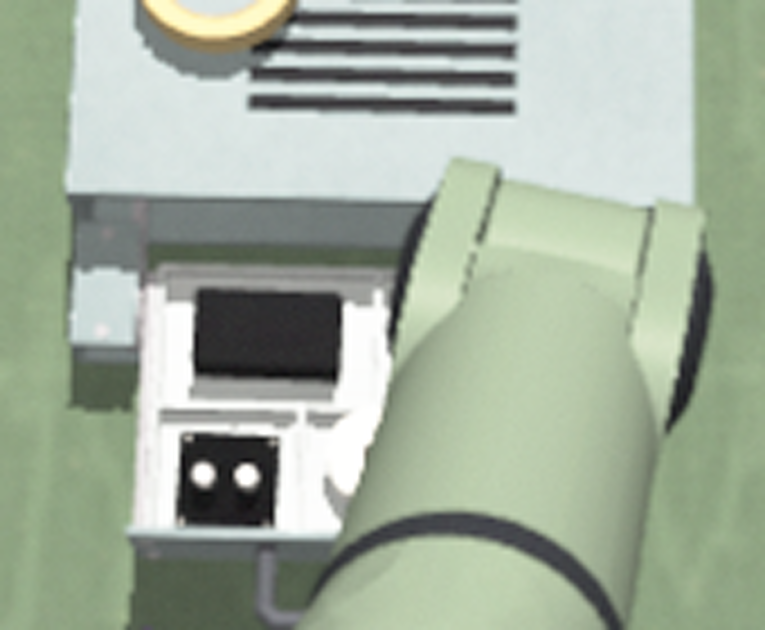

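View pics/m1s.png

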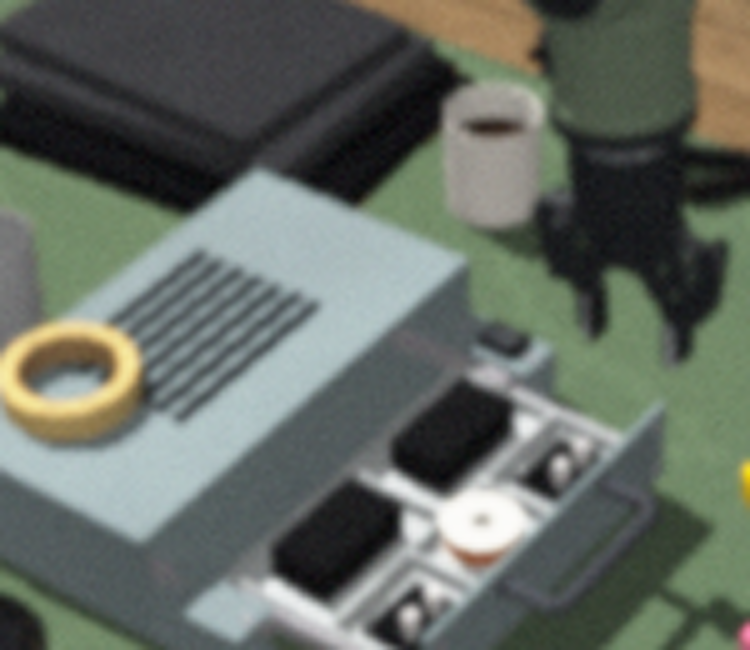

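Run:
```python
from plan import *
f=frame(); 
plan(.6657,-.1445,.165,89.1,n=8,D=.073)
```

```text
t 46.47 pos [ 0.5094 -0.0538  0.2447] rot [-175.37   -0.23   89.6 ] d [ 0.1622 -0.091  -0.0797] dyaw -0.5 F [0.3 1.2 0.2] gw 0.661
[{"tx":-0.011,"ty":0.021,"tz":0.008,"spin":0.001},{"tx":-0.011,"ty":0.021,"tz":0.008,"spin":0.001},{"tx":-0.011,"ty":0.021,"tz":0.008,"spin":0.001},{"tx":-0.011,"ty":0.021,"tz":0.008,"spin":0.001},{"tx":-0.011,"ty":0.021,"tz":0.008,"spin":0.001},{"tx":-0.011,"ty":0.021,"tz":0.008,"spin":0.001},{"tx":-0.011,"ty":0.021,"tz":0.008,"spin":0.001},{"tx":-0.011,"ty":0.021,"tz":0.008,"spin":0.001}]
```

Request:
play_rows --commands '[{"tx": -0.012,"ty": 0.022,"tz": 0.006,"spin": 0},{"tx": -0.012,"ty": 0.022,"tz": 0.006,"spin": 0},{"tx": -0.012,"ty": 0.022,"tz": 0.006,"spin": 0},{"tx": -0.012,"ty": 0.022,"tz": 0.006,"spin": 0},{"tx": -0.012,"ty": 0.022,"tz": 0.006,"spin": 0},{"tx": -0.012,"ty": 0.022,"tz": 0.006,"spin": 0},{"tx": -0.01,"ty": 0.018,"tz": 0.006,"spin": 0},{"tx": 0,"ty": 0,"tz": 0,"spin": 0}]' --claw 1.0

```text
t: 47.13
ee_pos: [0.6648, -0.1307, 0.1915]
eef_rot: [-175.6, -0.6, 90.1]
contact_force: [1.4, 0.2, -0.1]
gripper_width: 0.002
```

Run:
```python
from plan import *
plan(.6657,-.1445,.15,89.1,n=8,D=.073)
f=frame("scene"); crop(f,230,120,350,230,6,"n1s")
```

```text
t 47.13 pos [ 0.6648 -0.1307  0.1915] rot [-175.61   -0.56   90.13] d [ 0.0065 -0.0145 -0.0415] dyaw -1.0 F [ 1.4  0.2 -0.1] gw 0.002
[{"tx":-0.002,"ty":0.001,"tz":0.005,"spin":0.002},{"tx":-0.002,"ty":0.001,"tz":0.005,"spin":0.002},{"tx":-0.002,"ty":0.001,"tz":0.005,"spin":0.002},{"tx":-0.002,"ty":0.001,"tz":0.005,"spin":0.002},{"tx":-0.002,"ty":0.001,"tz":0.005,"spin":0.002},{"tx":-0.002,"ty":0.001,"tz":0.005,"spin":0.002},{"tx":-0.002,"ty":0.001,"tz":0.005,"spin":0.002},{"tx":-0.002,"ty":0.001,"tz":0.005,"spin":0.002}]
```

View pics/n1s.png

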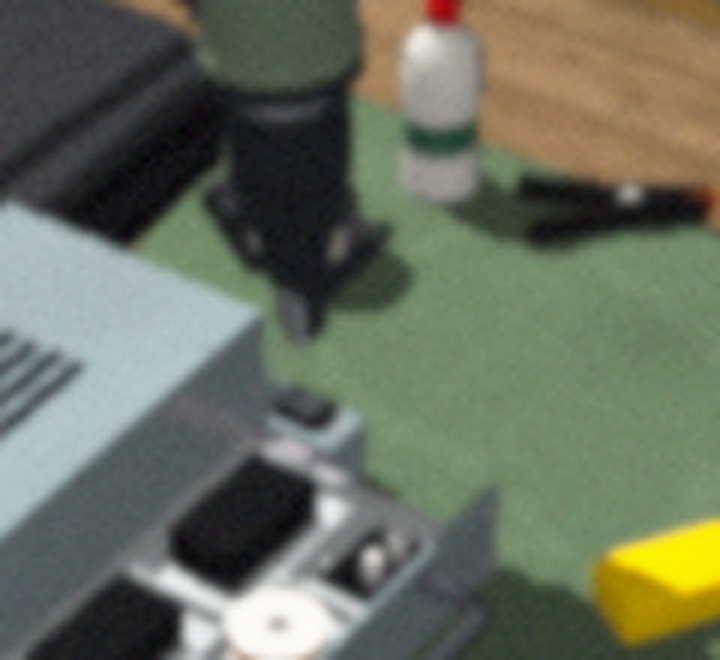

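Request:
play_rows --commands '[{"tx": -0.004,"ty": 0.001,"tz": 0.004,"spin": 0},{"tx": -0.005,"ty": 0.002,"tz": 0.008,"spin": 0},{"tx": -0.005,"ty": 0.002,"tz": 0.01,"spin": 0},{"tx": -0.001,"ty": 0.001,"tz": 0.011,"spin": 0},{"tx": 0,"ty": 0.001,"tz": 0.01,"spin": 0},{"tx": 0,"ty": 0,"tz": 0.006,"spin": 0},{"tx": 0,"ty": 0,"tz": 0,"spin": 0},{"tx": 0,"ty": 0,"tz": 0,"spin": 0}]'

```text
t: 47.85
ee_pos: [0.6662, -0.1417, 0.1377]
eef_rot: [-175.5, -0.7, 90.3]
contact_force: [-0.3, -0.2, 0.6]
gripper_width: -0.002
```

Run:
```python
from plan import *
plan(.6657,-.1445,.119,89.1,n=8,D=.073)
f=frame("scene"); crop(f,230,120,350,230,6,"n2s")
```

```text
t 47.85 pos [ 0.6662 -0.1417  0.1377] rot [-175.51   -0.7    90.31] d [ 0.0052 -0.0037 -0.0187] dyaw -1.2 F [-0.3 -0.2  0.6] gw -0.002
[{"tx":-0.000,"ty":0.001,"tz":0.002,"spin":0.003},{"tx":-0.000,"ty":0.001,"tz":0.002,"spin":0.003},{"tx":-0.000,"ty":0.001,"tz":0.002,"spin":0.003},{"tx":-0.000,"ty":0.001,"tz":0.002,"spin":0.003},{"tx":-0.000,"ty":0.001,"tz":0.002,"spin":0.003},{"tx":-0.000,"ty":0.001,"tz":0.002,"spin":0.003},{"tx":-0.000,"ty":0.001,"tz":0.002,"spin":0.003},{"tx":-0.000,"ty":0.001,"tz":0.002,"spin":0.003}]
```

View pics/n2s.png

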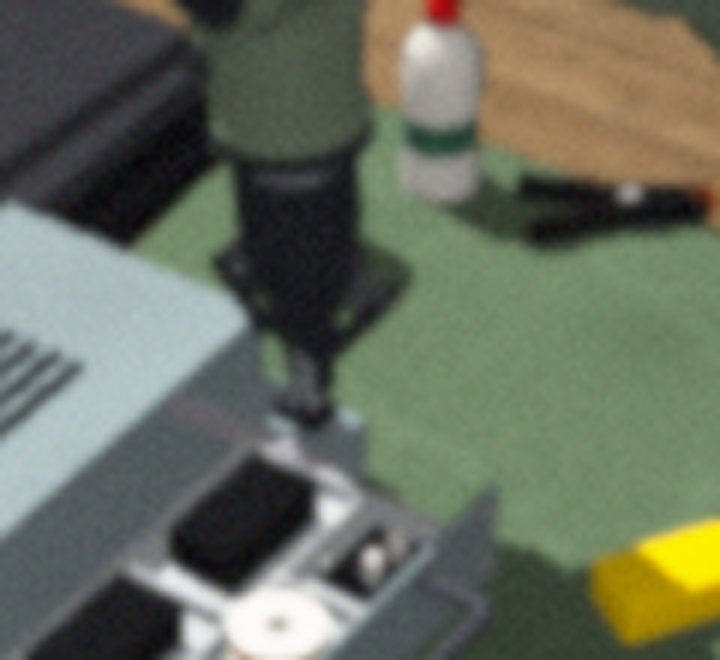

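Above the pad. Press ~18 mm down, then lift.

Request:
play_rows --commands '[{"tx": -0.002,"ty": 0.002,"tz": 0.002,"spin": 0},{"tx": 0,"ty": 0.002,"tz": 0.005,"spin": 0},{"tx": 0,"ty": 0.001,"tz": 0.005,"spin": 0},{"tx": 0,"ty": 0,"tz": 0.005,"spin": 0},{"tx": 0,"ty": 0,"tz": 0.003,"spin": 0},{"tx": 0,"ty": 0,"tz": 0.002,"spin": 0},{"tx": 0,"ty": 0,"tz": 0.001,"spin": 0},{"tx": 0,"ty": 0,"tz": 0,"spin": 0}]'

```text
t: 48.57
ee_pos: [0.6711, -0.1437, 0.1203]
eef_rot: [-175.8, -0.8, 90.3]
contact_force: [-2.0, 0.9, 4.0]
gripper_width: -0.0
```

Run:
```python
from h import *
f=frame("scene"); crop(f,180,120,330,250,5,"n3s"); print(env.state()["ee_pos"],env.state()["contact_force"])
```

```text
[ 0.67122636 -0.14371095  0.1202932 ] [-2.42772115  0.44983823  4.34969351]
```

View pics/n3s.png

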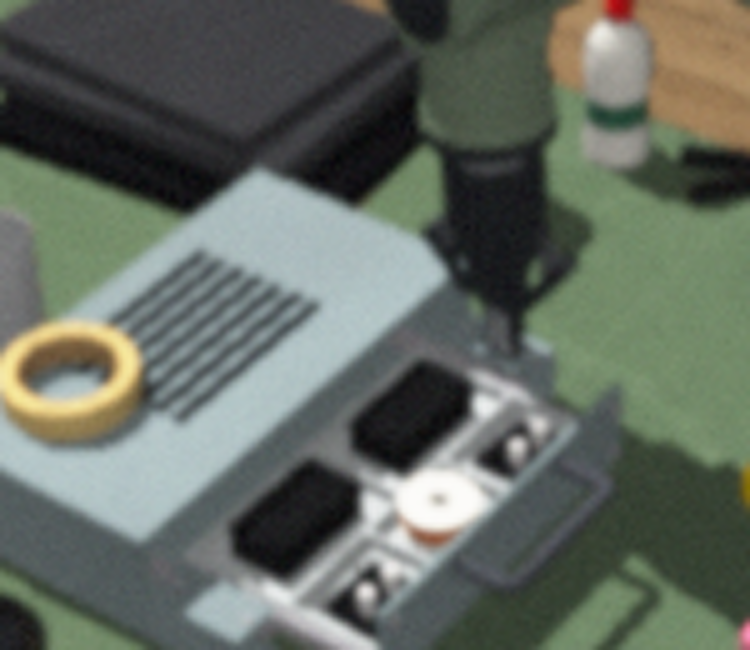

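Request:
play_rows --commands '[{"tx": 0,"ty": 0,"tz": -0.01,"spin": 0},{"tx": 0,"ty": 0,"tz": -0.02,"spin": 0},{"tx": 0,"ty": 0,"tz": -0.03,"spin": 0},{"tx": 0,"ty": 0,"tz": -0.03,"spin": 0},{"tx": 0,"ty": 0,"tz": -0.02,"spin": 0},{"tx": 0,"ty": 0,"tz": 0,"spin": 0},{"tx": 0,"ty": 0,"tz": 0,"spin": 0},{"tx": 0,"ty": 0,"tz": 0,"spin": 0}]'

```text
t: 49.28
ee_pos: [0.6798, -0.1452, 0.2363]
eef_rot: [-175.8, -0.7, 90.3]
contact_force: [-0.2, 0.4, -0.7]
gripper_width: 0.002
```

Run:
```python
from plan import *
f=frame("top"); crop(f,190,110,360,250,4.5,"n4")
f=frame("scene"); crop(f,180,120,330,250,5,"n4s")
plan(.43,.022,.22,89.1,n=8,D=.073)
```

```text
need 9
```

View pics/n4s.png

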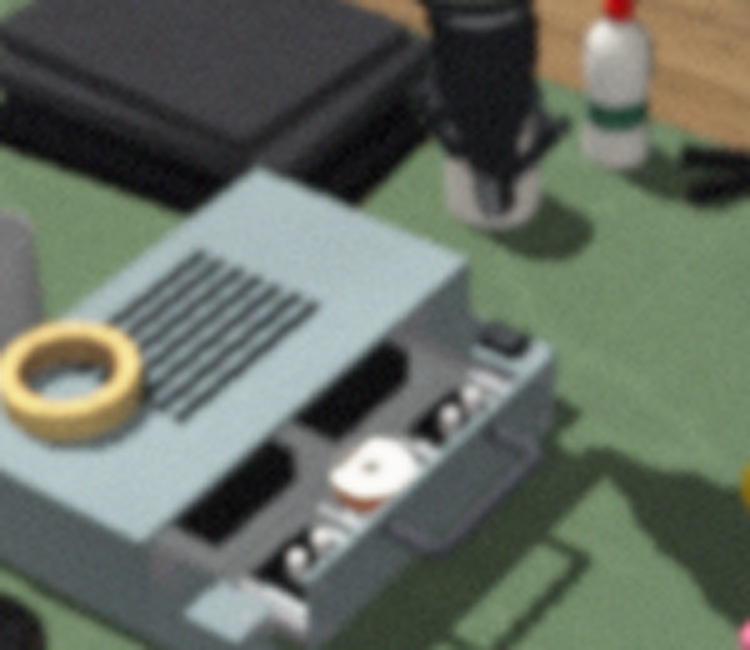

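View pics/n4.png

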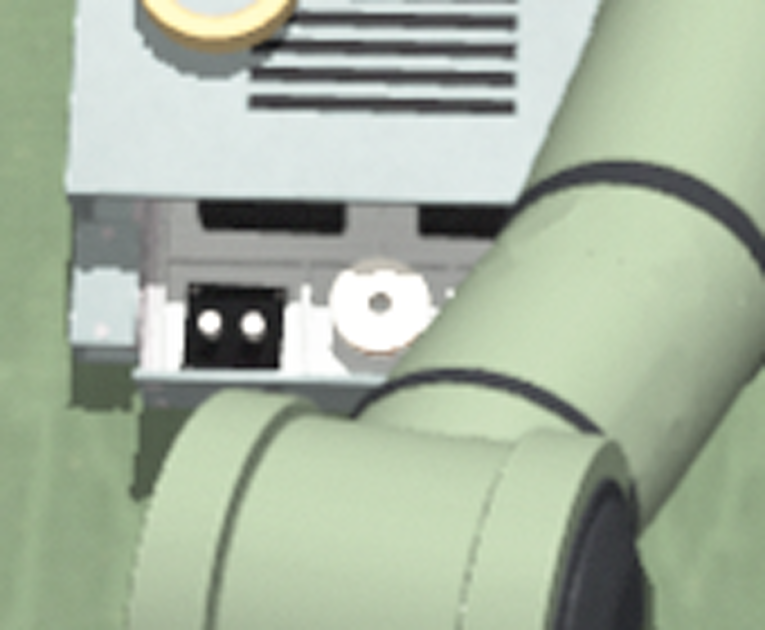

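Run:
```python
from plan import *
plan(.53,.022,.2,89.1,n=8,D=.073)
```

```text
t 49.38 pos [ 0.6794 -0.1451  0.2353] rot [-175.71   -0.75   90.3 ] d [-0.144   0.1662 -0.0353] dyaw -1.2 F [-0.1 -0.1  0.1] gw 0.003
[{"tx":0.021,"ty":-0.017,"tz":0.006,"spin":0.003},{"tx":0.021,"ty":-0.018,"tz":0.006,"spin":0.003},{"tx":0.021,"ty":-0.018,"tz":0.006,"spin":0.003},{"tx":0.021,"ty":-0.018,"tz":0.006,"spin":0.003},{"tx":0.021,"ty":-0.018,"tz":0.006,"spin":0.003},{"tx":0.021,"ty":-0.018,"tz":0.006,"spin":0.003},{"tx":0.021,"ty":-0.018,"tz":0.006,"spin":0.003},{"tx":0.020,"ty":-0.018,"tz":0.006,"spin":0.003}]
```

Request:
play_rows --commands '[{"tx": 0.022,"ty": -0.018,"tz": 0.003,"spin": 0.003},{"tx": 0.022,"ty": -0.019,"tz": 0.003,"spin": 0.003},{"tx": 0.022,"ty": -0.019,"tz": 0.003,"spin": 0.003},{"tx": 0.022,"ty": -0.019,"tz": 0.003,"spin": 0.003},{"tx": 0.022,"ty": -0.019,"tz": 0.003,"spin": 0.003},{"tx": 0.022,"ty": -0.019,"tz": 0.003,"spin": 0.003},{"tx": 0.02,"ty": -0.018,"tz": 0.003,"spin": 0.003},{"tx": 0,"ty": 0,"tz": 0,"spin": 0}]'

```text
t: 50.05
ee_pos: [0.5377, 0.012, 0.2172]
eef_rot: [-175.0, -0.5, 88.9]
contact_force: [1.5, 0.7, -0.6]
gripper_width: -0.004
```

Run:
```python
from plan import *
f=frame("top"); crop(f,190,70,360,210,4.5,"n5")
f=frame("scene"); crop(f,180,120,330,250,5,"n5s")
plan(.53,.022,.125,89.1,n=8,D=.073)
```

```text
t 50.15 pos [0.5403 0.0089 0.2178] rot [-175.11   -0.4    88.77] d [-0.0041  0.0125 -0.0928] dyaw 0.3 F [-0.2 -0.1 -0.1] gw 0.003
[{"tx":0.001,"ty":0.000,"tz":0.012,"spin":-0.001},{"tx":0.001,"ty":0.000,"tz":0.012,"spin":-0.001},{"tx":0.001,"ty":0.000,"tz":0.012,"spin":-0.001},{"tx":0.001,"ty":0.000,"tz":0.012,"spin":-0.001},{"tx":0.001,"ty":0.000,"tz":0.012,"spin":-0.001},{"tx":0.001,"ty":0.000,"tz":0.012,"spin":-0.001},{"tx":0.001,"ty":0.000,"tz":0.012,"spin":-0.001},{"tx":0.001,"ty":0.000,"tz":0.012,"spin":-0.001}]
```

View pics/n5.png

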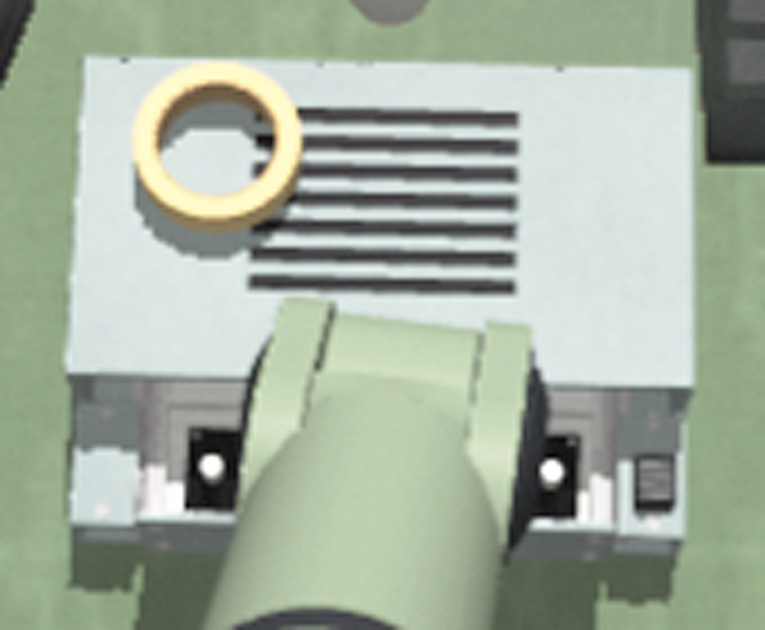

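View pics/n5s.png

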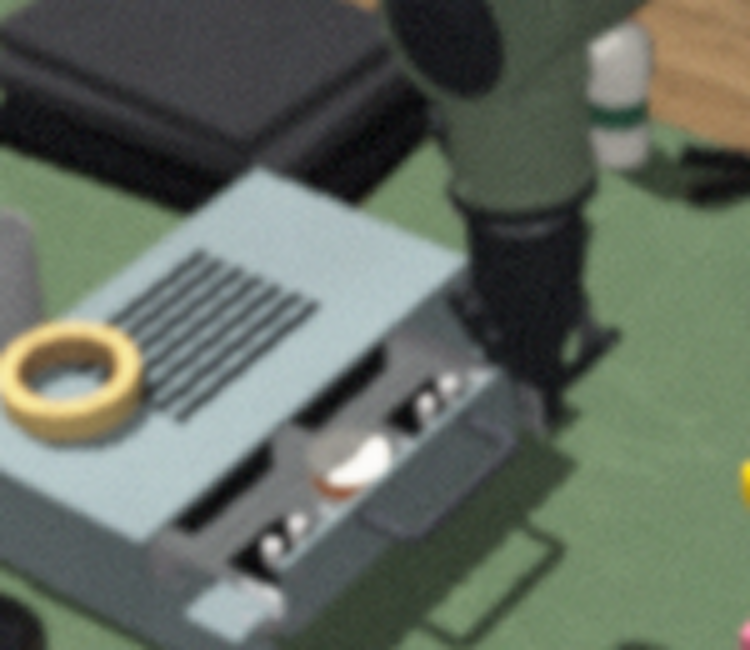

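Request:
play_rows --commands '[{"tx": 0.004,"ty": -0.003,"tz": 0.004,"spin": 0},{"tx": 0.005,"ty": -0.003,"tz": 0.01,"spin": 0},{"tx": 0.003,"ty": -0.001,"tz": 0.016,"spin": 0},{"tx": 0,"ty": 0,"tz": 0.018,"spin": 0},{"tx": 0,"ty": 0,"tz": 0.018,"spin": 0},{"tx": 0,"ty": 0,"tz": 0.014,"spin": 0},{"tx": 0,"ty": 0,"tz": 0.006,"spin": 0},{"tx": 0,"ty": 0,"tz": 0,"spin": 0}]'

```text
t: 50.82
ee_pos: [0.5284, 0.0167, 0.1262]
eef_rot: [-175.2, -0.2, 88.3]
contact_force: [0.2, 0.3, 0.4]
gripper_width: 0.004
```

Run:
```python
from plan import *
f=frame("scene"); crop(f,180,120,330,250,5,"n6s")
plan(.53,.022,.125,89.1,n=8,D=.073)
```

```text
t 50.87 pos [0.5286 0.0166 0.1267] rot [-175.21   -0.2    88.28] d [ 0.0075  0.005  -0.0017] dyaw 0.8 F [ 0.2 -0.8 -0.4] gw -0.001
[{"tx":0.001,"ty":0.001,"tz":0.000,"spin":-0.002},{"tx":0.001,"ty":0.001,"tz":0.000,"spin":-0.002},{"tx":0.001,"ty":0.001,"tz":0.000,"spin":-0.002},{"tx":0.001,"ty":0.001,"tz":0.000,"spin":-0.002},{"tx":0.001,"ty":0.001,"tz":0.000,"spin":-0.002},{"tx":0.001,"ty":0.001,"tz":0.000,"spin":-0.002},{"tx":0.001,"ty":0.001,"tz":0.000,"spin":-0.002},{"tx":0.001,"ty":0.001,"tz":0.000,"spin":-0.002}]
```

View pics/n6s.png

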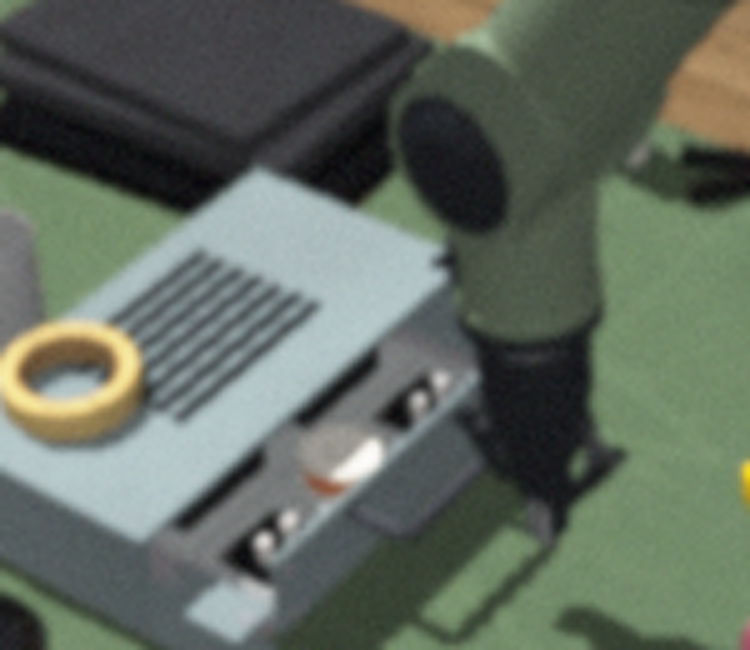

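Request:
play_rows --commands '[{"tx": 0,"ty": 0.004,"tz": 0,"spin": 0},{"tx": 0,"ty": 0.007,"tz": 0,"spin": 0},{"tx": 0,"ty": 0.008,"tz": 0,"spin": 0},{"tx": 0,"ty": 0.008,"tz": 0,"spin": 0},{"tx": 0,"ty": 0.008,"tz": 0,"spin": 0},{"tx": 0,"ty": 0.008,"tz": 0,"spin": 0},{"tx": 0,"ty": 0.008,"tz": 0,"spin": 0},{"tx": 0,"ty": 0.008,"tz": 0,"spin": 0}]'

```text
t: 51.53
ee_pos: [0.5944, 0.0142, 0.1249]
eef_rot: [-175.4, -0.2, 88.2]
contact_force: [-3.0, -0.0, 1.3]
gripper_width: -0.003
```

Run:
```python
from plan import *
f=frame("scene"); crop(f,180,120,330,250,5,"n7s")
```

```text
(no output)
```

View pics/n7s.png

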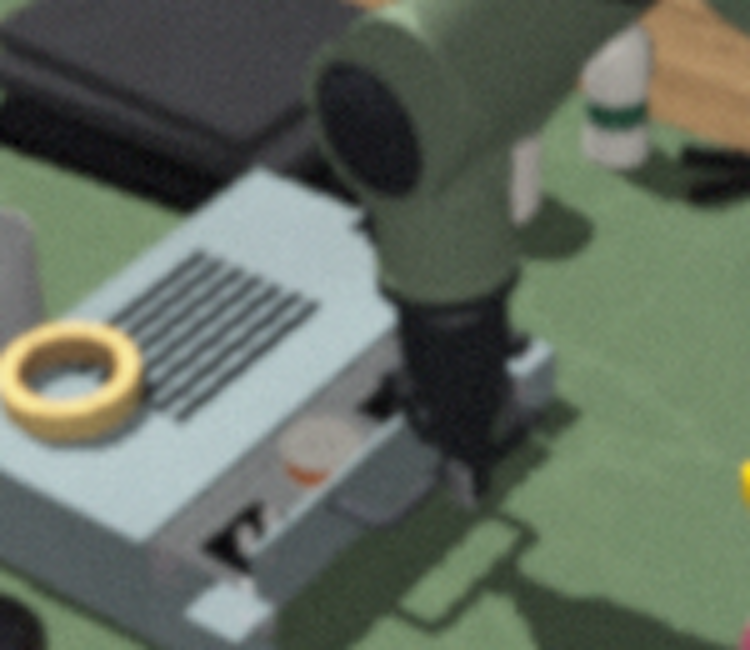

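Request:
play_rows --commands '[{"tx": 0,"ty": 0.006,"tz": 0,"spin": 0},{"tx": 0,"ty": 0.007,"tz": 0,"spin": 0},{"tx": 0,"ty": 0.007,"tz": 0,"spin": 0},{"tx": 0,"ty": 0.007,"tz": 0,"spin": 0},{"tx": 0,"ty": 0.007,"tz": 0,"spin": 0},{"tx": 0,"ty": 0.006,"tz": 0,"spin": 0},{"tx": 0,"ty": 0.005,"tz": 0,"spin": 0},{"tx": 0,"ty": 0.003,"tz": 0,"spin": 0}]'

```text
t: 52.25
ee_pos: [0.6479, 0.0126, 0.1202]
eef_rot: [-175.3, -0.2, 88.3]
contact_force: [-2.3, -0.1, 0.8]
gripper_width: -0.002
```

Run:
```python
from plan import *
f=frame("scene"); crop(f,180,120,330,250,5,"n8s"); print(env.state()["contact_force"])
```

```text
[-2.31185992e+00 -8.13787630e-04  2.19910638e-02]
```

View pics/n8s.png

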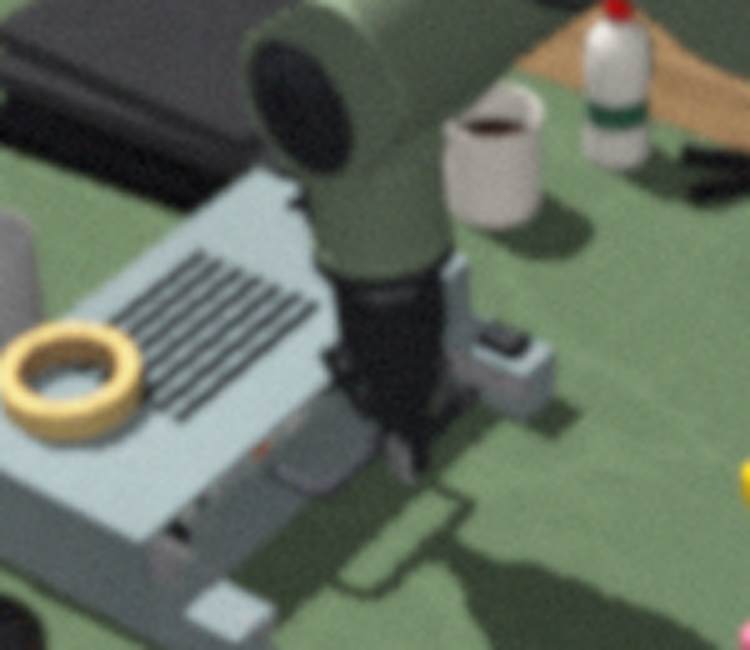

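Request:
play_rows --commands '[{"tx": 0,"ty": 0.001,"tz": -0.003,"spin": 0},{"tx": 0,"ty": 0.002,"tz": -0.003,"spin": 0},{"tx": 0,"ty": 0.004,"tz": 0,"spin": 0},{"tx": 0,"ty": 0.004,"tz": 0,"spin": 0},{"tx": 0,"ty": 0.004,"tz": 0,"spin": 0},{"tx": 0,"ty": 0.003,"tz": 0,"spin": 0},{"tx": 0,"ty": 0.002,"tz": 0,"spin": 0},{"tx": 0,"ty": 0,"tz": 0,"spin": 0}]'

```text
t: 52.97
ee_pos: [0.6504, 0.0121, 0.1235]
eef_rot: [-172.6, -0.3, 88.2]
contact_force: [0.2, 1.1, 0.3]
gripper_width: 0.001
```

Run:
```python
from plan import *
f=frame("scene"); crop(f,180,120,330,250,5,"n9s"); print(env.state()["contact_force"])
f=frame("top"); crop(f,190,70,360,210,4.5,"n9")
```

```text
[-2.2228357   0.86011074 -1.41268099]
```

View pics/n9s.png

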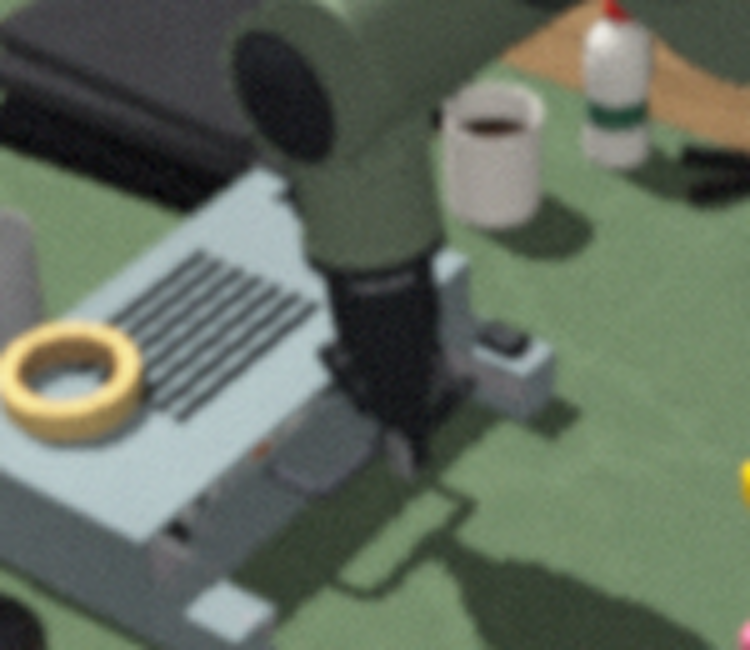

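View pics/n9.png

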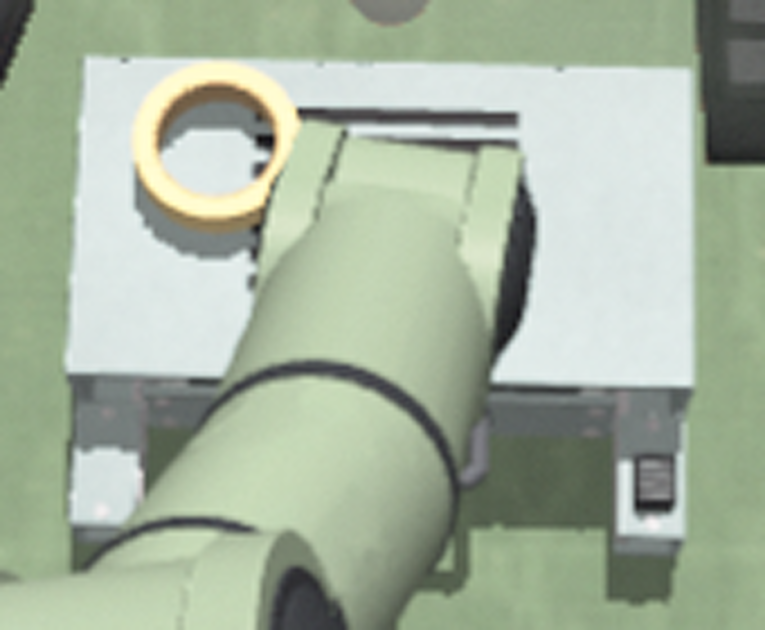

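Run:
```python
import cv2,numpy as np
a=cv2.imread("pics/cD.png");b=cv2.imread("pics/n9.png")
c=np.hstack([a[350:520,470:700],b[350:520,470:700]]); cv2.imwrite("pics/cmp.png",cv2.resize(c,None,fx=1.7,fy=2.5))
```

```text
(no output)
```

View pics/cmp.png

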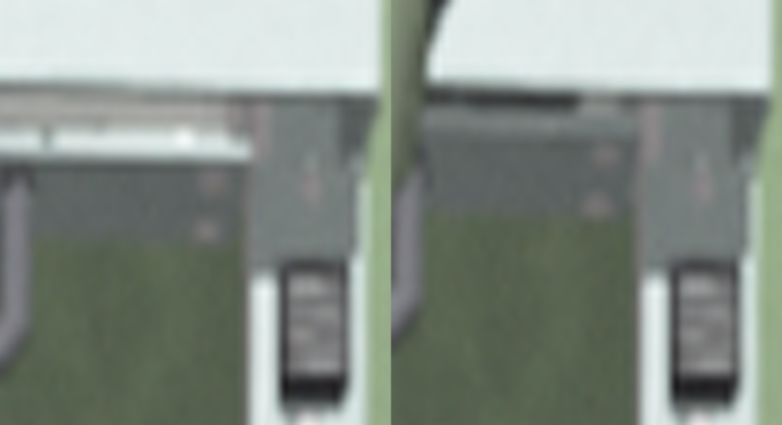

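Request:
play_rows --commands '[{"tx": 0,"ty": 0.005,"tz": 0,"spin": 0},{"tx": 0,"ty": 0.007,"tz": 0,"spin": 0},{"tx": 0,"ty": 0.007,"tz": 0,"spin": 0},{"tx": 0,"ty": 0.007,"tz": 0,"spin": 0},{"tx": 0,"ty": 0.007,"tz": 0,"spin": 0},{"tx": 0,"ty": 0.006,"tz": 0,"spin": 0},{"tx": 0,"ty": 0.005,"tz": 0,"spin": 0},{"tx": 0,"ty": 0.004,"tz": 0,"spin": 0}]'

```text
t: 53.73
ee_pos: [0.6572, 0.0115, 0.1234]
eef_rot: [-166.3, -0.8, 87.9]
contact_force: [-32.3, 2.1, 28.6]
gripper_width: 0.003
```

Run:
```python
from plan import *
f=frame("scene"); crop(f,180,120,330,250,5,"n10s"); print(env.state()["contact_force"])
f=frame("top"); crop(f,190,70,360,210,4.5,"n10")
b=cv2.imread("pics/n9.png"); a=cv2.imread("pics/n10.png")
c=np.hstack([b[350:520,470:700],a[350:520,470:700]]); cv2.imwrite("pics/cmp2.png",cv2.resize(c,None,fx=1.7,fy=2.5))
```

```text
[-37.7340764    3.0904472   36.07701116]
```

View pics/cmp2.png

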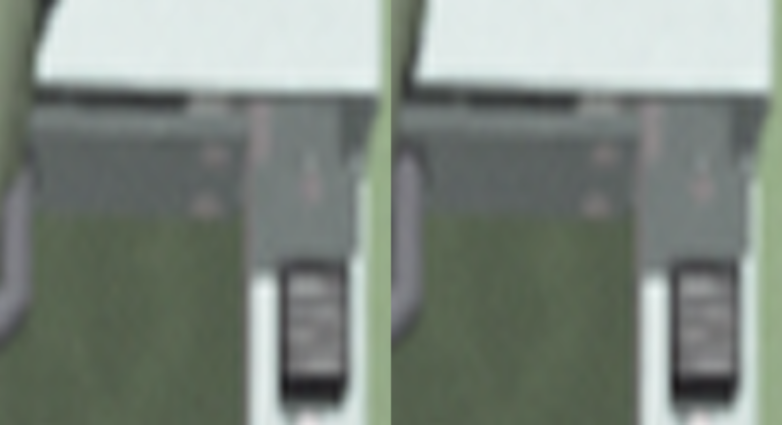

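View pics/n10s.png

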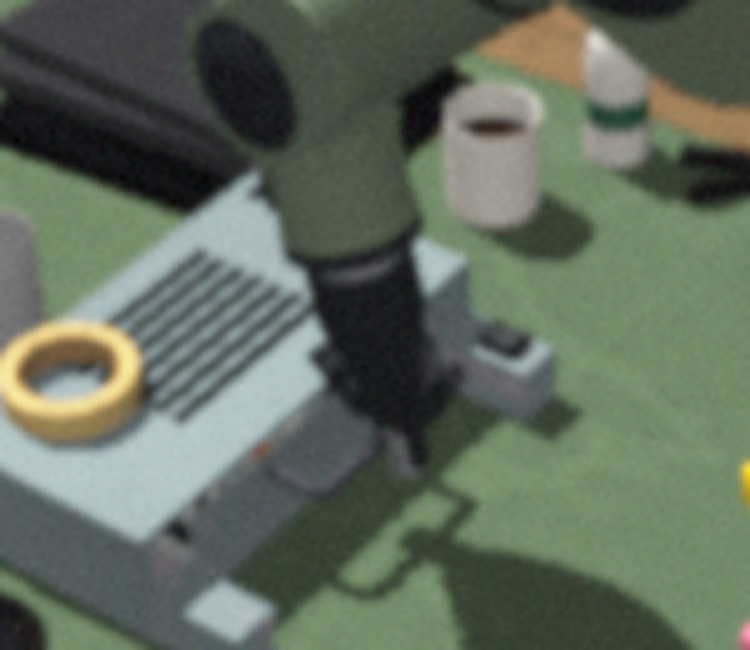

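Request:
play_rows --commands '[{"tx": 0,"ty": -0.008,"tz": 0,"spin": 0},{"tx": 0,"ty": -0.015,"tz": 0,"spin": 0},{"tx": 0,"ty": -0.02,"tz": 0,"spin": 0},{"tx": 0,"ty": -0.025,"tz": -0.01,"spin": 0},{"tx": 0,"ty": -0.025,"tz": -0.02,"spin": 0},{"tx": 0,"ty": -0.025,"tz": -0.025,"spin": 0},{"tx": -0.02,"ty": -0.02,"tz": -0.025,"spin": 0},{"tx": -0.03,"ty": -0.01,"tz": -0.02,"spin": 0}]'

```text
t: 54.5
ee_pos: [0.5303, -0.0314, 0.255]
eef_rot: [-166.2, -0.9, 88.3]
contact_force: [0.9, -0.5, -0.6]
gripper_width: 0.001
```

Request:
play_rows --commands '[{"tx": -0.03,"ty": 0,"tz": -0.01,"spin": 0},{"tx": -0.035,"ty": 0,"tz": 0,"spin": 0},{"tx": -0.035,"ty": 0,"tz": 0,"spin": 0},{"tx": -0.035,"ty": 0,"tz": 0,"spin": 0},{"tx": -0.035,"ty": 0,"tz": 0,"spin": 0},{"tx": -0.035,"ty": 0,"tz": 0,"spin": 0},{"tx": -0.03,"ty": 0,"tz": 0,"spin": 0},{"tx": 0,"ty": 0,"tz": 0,"spin": 0}]'

```text
t: 55.17
ee_pos: [0.5271, -0.2824, 0.2708]
eef_rot: [-167.4, -0.6, 88.4]
contact_force: [-0.9, -0.8, -0.1]
gripper_width: -0.004
```

Run:
```python
from plan import *
f=frame("top"); crop(f,190,70,360,210,4.5,"n11"); print(env.state()["ee_pos"],env.state()["eef_rot"])
f=frame("scene"); crop(f,150,130,300,250,5,"n11s")
```

```text
[ 0.52760777 -0.28000229  0.27057796] [-167.38915026   -0.66775599   88.44509261]
```

View pics/n11.png

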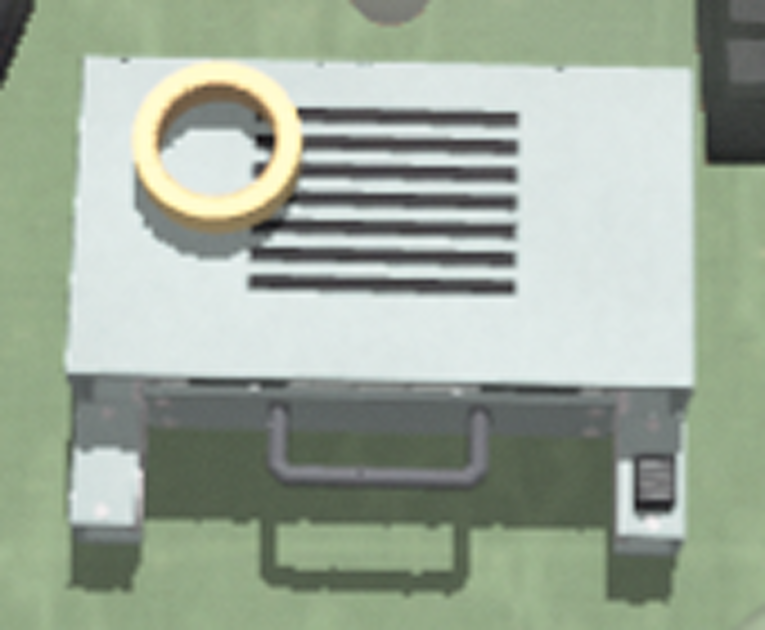

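View pics/n11s.png

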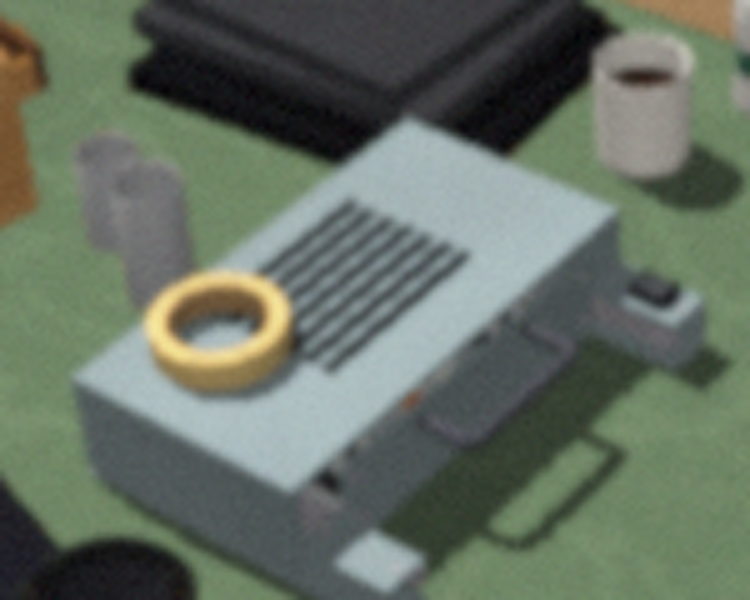

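Run:
```python
from h import *
f=frame()
c=lambda u,v:(190+(u+.5)/4.5-.5,70+(v+.5)/4.5-.5)
print("bar",back(f,[c(380,474)],.076)," start",back(f,[c(380,489)],.076)," locked est .4678")
rx,ry,yaw=.7137,.0209,np.radians(-.9)
w=lambda x,y,z:np.array([rx+np.cos(yaw)*x-np.sin(yaw)*y,ry+np.sin(yaw)*x+np.cos(yaw)*y,z])
for t in (0,.004,.008): 
    p=proj(f,[w(-.052-t,0,.076),w(-.007-t,-.1,.084),w(-.007-t,-.1,.016),w(0,-.1,.096)]); print(t,np.round((p-[190,70]+.5)*4.5-.5,1))
g=f["bgr"]; k=12
cv2.imwrite("pics/n12.png",cv2.resize(g[145:185,290:350],None,fx=k,fy=k,interpolation=cv2.INTER_CUBIC))
```

```text
bar [[0.66372034 0.02031397 0.076     ]]  start [[0.65447951 0.02023217 0.076     ]]  locked est .4678
0 [[377.6 477.3]
 [548.  403.9]
 [542.  438.6]
 [549.2 386.2]]
0.004 [[377.4 483.7]
 [547.9 410.4]
 [542.  444.8]
 [549.2 386.2]]
0.008 [[377.3 490.2]
 [547.8 416.8]
 [541.9 451. ]
 [549.2 386.2]]
```

View pics/n12.png

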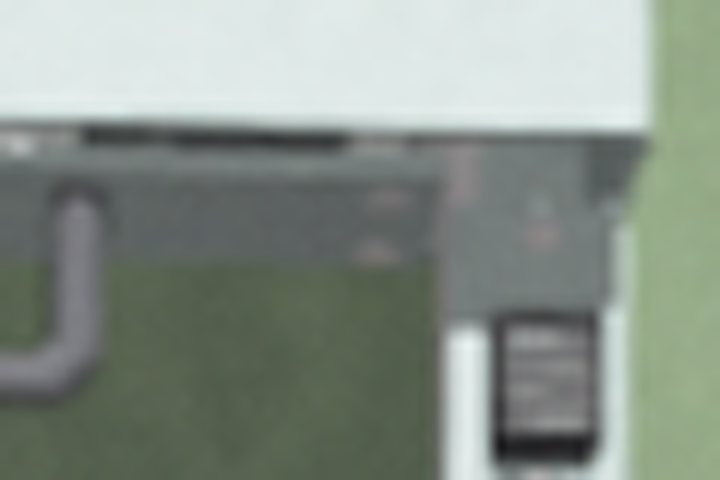

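Run:
```python
from h import *
f=frame(); cv2.imwrite("pics/end.png",f["bgr"]); s=env.state(); print(s["t"],s["contact_force"],s["dq"].round(2))
```

```text
55.3667 [0.28529697 0.627646   1.19220614] [-1.03 -0.3  -0.3   0.29  0.08  0.15  0.1 ]
```

View pics/end.png

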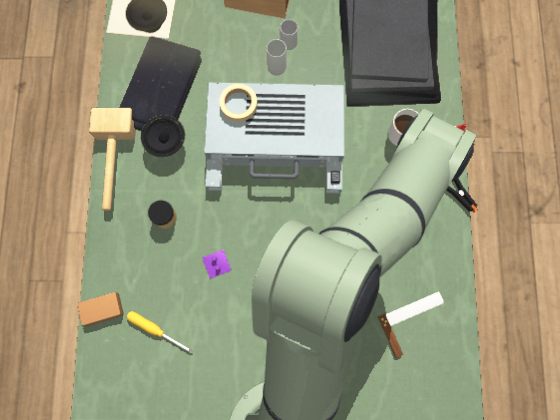

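Request:
play_rows --commands '[{"tx": 0,"ty": 0,"tz": 0,"spin": 0},{"tx": 0,"ty": 0,"tz": 0,"spin": 0},{"tx": 0,"ty": 0,"tz": 0,"spin": 0},{"tx": 0,"ty": 0,"tz": 0,"spin": 0},{"tx": 0,"ty": 0,"tz": 0,"spin": 0},{"tx": 0,"ty": 0,"tz": 0,"spin": 0},{"tx": 0,"ty": 0,"tz": 0,"spin": 0},{"tx": 0,"ty": 0,"tz": 0,"spin": 0}]'

```text
t: 56.03
ee_pos: [0.5311, -0.2697, 0.2706]
eef_rot: [-167.5, -0.9, 89.2]
contact_force: [0.2, 0.3, -0.3]
gripper_width: -0.002
```

Run:
```python
from plant import env
print(env.close_job())
```

```text
the job is handed in; nothing more can be done
None
```

I pulled the drawer out until it locked, put all five parts into bays, pressed the release pad and pushed the drawer home. I then handed the job in at about 56 s. Both adapters went into the long back bays, and both terminals and the coil into the square front bays, posts up.

**Last checks:**
- **Parts:** The pictures taken before I pressed the pad showed all five parts flat in their bays. After closing, only slivers of them are visible through the gap above the panel, so I could not check them again.
- **Drawer:** It stopped against a hard stop. From the picture, the handle bar is about 1.5 mm past where I computed home to be, which is within calibration error. So I take the drawer to be home, but this is not a joint reading.
- **Release pad, tin and look-alikes:** The pad was up and the wax tin was where it started. The purple look-alike had not moved. In the final picture the arm hid the pink and yellow ones, and I never touched them.
- **Gripper:** It was clear of everything at hand-in.

**What did not go cleanly:**
- **Push force:** My final push against the stop reached about 38 N along x and 36 N upward before I backed off. It was meant as fingertip contact on the bar. I did not confirm that the gripper body stayed clear of the rack, so the 40 N limit on the body was close if it touched.
- **Tool tilt:** The tool gradually tilted, by up to about 13° at the end. I allowed for this when aiming.

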